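Make the flask bath ready and start it

ROBOT

A 7-joint arm with a two-finger parallel gripper is mounted at the origin on a cart in front of the work surface, level with it; the furniture and walls round the work are solid. World frame = base frame: x ahead of the robot, y to its left, z up, the work surface at z = 0. Lengths are in m, angles in rad, forces in N, time in s.
With the tool pointing down it reaches from about 0.4 to 0.875 m from the base axis. Payload 4.4 kg.
Tool frame: the origin (TCP) lies between the finger pads; the fingertips stand env.tip_reach ahead of it and the grasp point (between the pads) lies 11 mm behind it (env.tip_reach is the distance from the TCP to the fingertips, in m); z points along the fingers, y is the line along which they close (so a half turn about z gives the same grasp; the last joint's range is limited). The gripper opens to 85 mm and grips with 20 to 120 N. Pads are 22 mm wide; open, the fingers measure 114 mm over their backs; the gripper's body (76 mm by 85 mm) begins 54 mm behind the grasp point. The pads swing forward as they close: fully open they stand 13 mm farther back than shut.
Start: joints at [-1.409, 0.628, 0.038, 1.517, -0.027, 0.996, -0.02], TCP at [0.147, 0.633, 0.239] pointing down, gripper open.
Joint ranges: [-3.06, 3.06], [-0.37, 2.12], [-1.25, 1.32], [0.18, 2.47], [-1.1, 4.24], [0.23, 1.98], [-2.94, 2.94]. Speed limits (rad/s): [2.57, 2.57, 3.14, 3.14, 3.14, 3.14, 3.14].

INTERFACE

Orientations are given as a unit quaternion [x, y, z, w].
In Python, from rig import readout, grab_frame, env gives the robot as it stands. The module is installed in compiled form; this text tells all that it offers.
- The arm moves only by the tool drive_tool, never from a script. Its argument "targets" is a list of rows, each an object of numbers: "tx", "ty", "tz": the shift along the tool's x, y, z in m; "spin": the turn about the tool's z in rad. A call has 1 to 5 rows; each row is the pose to reach, as a shift and turn from the pose commanded when the call began, along the tool's axes at that moment; what a row does not reach only later rows make up. A row lasts 1/12 s, in which the tool goes at most 41.7 mm and 7.16 degrees, less where a joint would pass 70% of its speed; a pose out of reach is approached as far as the arm can. A call with a gripper value outside its range is refused whole. "fingers" is the gripper command: -1 is shut, 1 is fully open, values between are in proportion, set as the call begins (left out, the last holds). The fingers move at their own pace and stop on an object; the grip force is fixed at half the most. Time passes only in rows, so rows that repeat a pose let the fingers close. It gives the time, the measured TCP pose, the force, the opening and the grip force at its end, in the units of the state.
- readout.sense(): the state, without advancing time (a new reading comes with each control period).
- grab_frame(name): name is "scene" or "top" or "wrist"; returns a dict with "img" (384x512x3 uint8, red, green, blue), "depth" (384x512 float32, m along the optical axis (not along the pixel's ray), 0 where there is no reading), "mtx" (3x3 intrinsics, pixels), "camera_from_world" (4x4, takes a point from world to camera coordinates); the wrist camera has in their place "hand_eye" (4x4, takes a point from camera to tool coordinates, whose origin is the TCP and whose axes are the flange's). Camera axes: x right, y down, z forward; pixel columns grow to the right and rows downward; lengths in m; the calibration is good to about 2 mm. A picture is of the moment at which its call begins: read the wrist's pose just before it.
- env.finish_job(): hands the job in; it is judged then, once.
The state is a dict: "t": time; "qpos": joint angles; "joint_vel": joint speeds; "tau": joint torques, N m; "ee_pos": TCP position; "eef_rot": TCP orientation; "wrist_force": force on the tool from outside, world axes, zero at the start; "ft_torque": the same for the moment, N m; "grip_width": opening from 0.0 (shut) to 1.0 (fully open); "grasp_force": force on a finger pad.
Only numpy, scipy, OpenCV 4.12 (cv2) and the standard library are available. Lean on these libraries where they do the work, as an engineer would, in place of code of your own. Each camera call takes 0.05 s, during which the arm holds its last target. There are 200 camera calls.

TASK

Make the flask bath ready and start it: turn both red-winged tapered drain plugs clockwise until they go snug - the taper bites at a different point every time, so feel for it and do not force a plug far past it - and set every round-bottomed steel flask upright and level in an orange ring of its own. When all that is done, press the green start key fully down and let it go; leave the other things on the worktop where they are.

Things in the scene. Friction and masses are not known exactly. Their poses are not given: they have to be found in the camera images.
- bath: the flask bath, a box 150 x 216 mm and 85 mm high, fixed; its steel cover has four round openings with orange rings inside a rim 10 mm high and 4 mm thick, and a grey flange along its right-hand end with two red-winged drain plugs and a green start key between them. Origin: centre of its underside (2.6 mm above z = 0); z up, y along the 216 mm length away from the flange (the flange is at -y)
- ring_1 (a point): centre of ring opening 1, at the level of the cover's top (z about 0.088 m); at x -36, y -5 mm in the bath's frame. The opening is 38 mm across and 22 mm deep; the four stand 72 mm apart in a square
- ring_2 (a point): centre of ring opening 2, at the level of the cover's top (z about 0.088 m); at x 36, y -5 mm in the bath's frame. The opening is 38 mm across and 22 mm deep; the four stand 72 mm apart in a square
- ring_3 (a point): centre of ring opening 3, at the level of the cover's top (z about 0.088 m); at x -36, y 67 mm in the bath's frame. The opening is 38 mm across and 22 mm deep; the four stand 72 mm apart in a square
- ring_4 (a point): centre of ring opening 4, at the level of the cover's top (z about 0.088 m); at x 36, y 67 mm in the bath's frame. The opening is 38 mm across and 22 mm deep; the four stand 72 mm apart in a square
- flask_1: round-bottomed steel flask, maybe absent: 54 mm ball centred 25.5 mm above the origin; neck 16 mm across from 54 to 104 mm up (grip it 70 to 80 mm up, lightly); black stopper 21 mm across, top at 113 mm. About 0.16 kg, heavy at the bottom: it rights itself. Origin: middle of the 18 mm flat under it, z along the neck. Seated in a ring its origin lies 6 to 7 mm below the ring's point
- flask_2: round-bottomed steel flask, maybe absent: 54 mm ball centred 25.5 mm above the origin; neck 16 mm across from 54 to 104 mm up (grip it 70 to 80 mm up, lightly); black stopper 21 mm across, top at 113 mm. About 0.16 kg, heavy at the bottom: it rights itself. Origin: middle of the 18 mm flat under it, z along the neck. Seated in a ring its origin lies 6 to 7 mm below the ring's point
- flask_3: round-bottomed steel flask, maybe absent: 54 mm ball centred 25.5 mm above the origin; neck 16 mm across from 54 to 104 mm up (grip it 70 to 80 mm up, lightly); black stopper 21 mm across, top at 113 mm. About 0.16 kg, heavy at the bottom: it rights itself. Origin: middle of the 18 mm flat under it, z along the neck. Seated in a ring its origin lies 6 to 7 mm below the ring's point
- flask_4: round-bottomed steel flask, maybe absent: 54 mm ball centred 25.5 mm above the origin; neck 16 mm across from 54 to 104 mm up (grip it 70 to 80 mm up, lightly); black stopper 21 mm across, top at 113 mm. About 0.16 kg, heavy at the bottom: it rights itself. Origin: middle of the 18 mm flat under it, z along the neck. Seated in a ring its origin lies 6 to 7 mm below the ring's point
- plug_a: tapered threaded drain plug (nearer the robot) on a fixed upright axis, already started. Origin: on the axis at cover level. Red wing 36 mm long (plug's x), 10 mm thick (its y), 28 to 52 mm above the origin. Tightens clockwise from above (yaw falls), stays where left, does not sink. Turns easily (0.03 N m) for 0.8 to 3 rad, not known; then the taper bites: 0.25 N m, rising 0.2 N m per rad
- bite_a (a joint): how far plug a has been turned since its taper began to bite, rad: 0 while it still turns easily, grows as it is tightened; snug from 0.1, over-tightened above 0.9 (then the seat is spoilt). It keeps its value when let go
- plug_b: tapered threaded drain plug (farther from the robot) on a fixed upright axis, already started. Origin: on the axis at cover level. Red wing 36 mm long (plug's x), 10 mm thick (its y), 28 to 52 mm above the origin. Tightens clockwise from above (yaw falls), stays where left, does not sink. Turns easily (0.03 N m) for 0.8 to 3 rad, not known; then the taper bites: 0.25 N m, rising 0.2 N m per rad
- bite_b (a joint): how far plug b has been turned since its taper began to bite, rad: 0 while it still turns easily, grows as it is tightened; snug from 0.1, over-tightened above 0.9 (then the seat is spoilt). It keeps its value when let go
- start_key (a joint): travel of the green start key: 0 up, 0.005 m fully down; 22 mm across, sprung, about 4 N to press down, works from 0.0035 m on
- start_key_top (a point): middle of the start key's top, 21 mm above the bath's cover when up; it is pressed straight down
- refractometer: white and blue pocket refractometer lying on the worktop in front of the meter, 112 x 56 x 31 mm; a bystander. Origin: centre of its underside
- vial: small sample vial with a blue cap, 27 mm across, 58 mm high, standing near the flasks; a bystander. Origin: centre of its underside
Not all that is in view belongs to the job. What is shaped like the flask_1 but pink is not meant.

How it is judged:
By the outcome, as a careful person would: the job done as asked, in the order asked, and still so for the second after the job is handed in, with the robot touching nothing.
Of flask_1, flask_2, flask_3, flask_4 only 3 to 4 are there at a start; the rules pass over those that are not, and their reading is None.
At some moment in a run one of flask_1, flask_2, flask_3, flask_4 may be knocked a few centimetres aside while the robot is not near it.
Once in a run the grip may slacken for a moment while it holds something.
It also fails if it takes over 210 s, if anything falls off the work surface, if the arm or the gripper's body presses on something with over 40 N, if the wrist force passes 120 N, or if a joint passes its speed limit or range.

## Working session

There is one attempt and no reset: what is moved stays moved. The work goes in short steps, Python scripts to look and compute and a tool call to move; the robot and the scene stay as the last step left them, time stands still between calls to the robot, and variables do not carry over. Pictures are saved under pics/ and viewed, at most 14 in all, crops included, and the job is handed in when it is done.

Besides the shell and the picture viewer there is one more tool, called after "Emit:" by a JSON object that holds its "fn" and its "kwargs", one argument or row to a line. drive_tool: Moves the arm, as the interface text tells. Its arguments: {"type":"object","properties":{"targets":{"type":"array"},"fingers":{"type":"number"}},"required":["targets"]}

```bash
mkdir -p pics; ls
python3 - <<'E'
from rig import readout, grab_frame, env
import cv2,numpy as np
print(readout.sense(), env.tip_reach)
for n in("scene","top"):
    f=grab_frame(n); cv2.imwrite(f"pics/{n}0.png",f["img"][...,::-1]); np.savez(f"{n}0.npz",**f)
    print(n,f["mtx"].tolist(),np.linalg.inv(f["camera_from_world"]).round(3).tolist())
E
```

```text
pics
{'t': 0.0, 'qpos': array([-1.40879617,  0.62933127,  0.0384155 ,  1.51840719, -0.02699955,
        0.99627892, -0.02000815]), 'joint_vel': array([-0.00037883, -0.0005537 ,  0.00096871, -0.00046986,  0.00032373,
        0.00066142, -0.0014884 ]), 'tau': array([-2.35495845e-04, -5.63413489e+01,  1.22679580e+00, -1.93438286e+01,
        1.11790595e-02,  1.04633532e-02, -1.12299682e-05]), 'ee_pos': array([0.14660943, 0.63260961, 0.23838568]), 'eef_rot': array([ 1.13647649e-01,  9.93520660e-01, -9.48176561e-04, -1.03426093e-04]), 'wrist_force': array([-0.16110983, -1.46657285, -0.44845402]), 'ft_torque': array([-0.00808161,  0.02655793, -0.02567091]), 'grasp_force': 0.0, 'grip_width': 1.0024448667900097} 0.008
scene [[392.4640063153163, 0.0, 252.52560978594994], [0.0, 392.4640063153163, 198.5047347345534], [0.0, 0.0, 1.0]] [[0.75, -0.358, 0.556, -0.122], [-0.661, -0.424, 0.619, -0.719], [0.015, -0.832, -0.555, 0.7], [0.0, 0.0, 0.0, 1.0]]
top [[421.8191548794014, 0.0, 249.42394049775555], [0.0, 421.8191548794014, 195.31182106362942], [0.0, 0.0, 1.0]] [[-0.002, -0.997, 0.082, 0.368], [-1.0, 0.002, 0.001, -0.007], [-0.001, -0.082, -0.997, 1.639], [0.0, 0.0, 0.0, 1.0]]
```

View pics/top0.png

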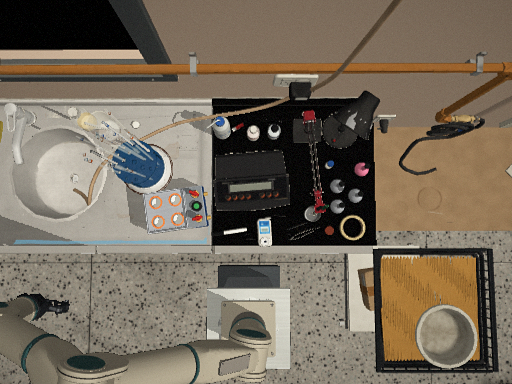

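View pics/scene0.png

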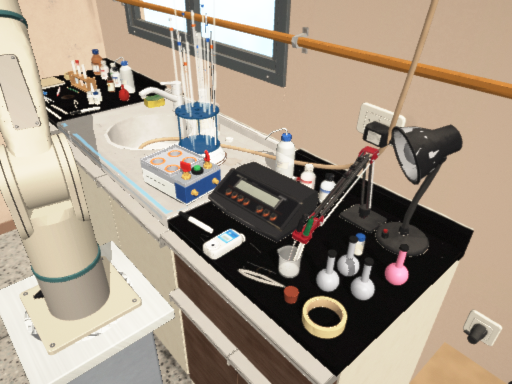

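The top view shows the bath at about (176,211) with its flange to the right (-y). Three steel flasks stand at (339,185), (356,195) and (338,207), with the pink decoy at (361,169) and the vial at (329,164). Next I'll zoom in on the scene view.

Run:
```python
import cv2,numpy as np
t=cv2.imread("pics/top0.png");s=cv2.imread("pics/scene0.png")
a=cv2.resize(t[175:245,140:215],(400,373),interpolation=cv2.INTER_CUBIC)
b=cv2.resize(t[150:245,290:385],(400,400),interpolation=cv2.INTER_CUBIC)[:373]
c=cv2.resize(s[135:210,130:230],(400,300)[:2]);d=cv2.resize(s[215:315,270:420],(400,267))
o=np.zeros((600,800,3),np.uint8);o[:300,:400]=cv2.resize(a,(400,300));o[:300,400:]=cv2.resize(b,(400,300));o[300:,:400]=c;o[300:567,400:]=d
cv2.imwrite("pics/z1.png",o)
f=np.load("top0.npz");W=np.linalg.inv(f["camera_from_world"]);K=f["mtx"]
def p(u,v):
    d=f["depth"][v,u]; return (W@np.r_[d*(np.linalg.inv(K)@[u,v,1]),1])[:3].round(3)
for u,v in[(339,185),(356,195),(338,207),(361,169),(329,164),(312,213),(318,190),(314,160),(170,220),(196,206),(250,185),(264,230),(145,160)]:print(u,v,p(u,v))
```

```text
339 185 [ 0.532 -0.334  0.104]
356 195 [ 0.498 -0.403  0.071]
338 207 [ 0.453 -0.334  0.076]
361 169 [ 0.598 -0.428  0.057]
329 164 [ 0.617 -0.307  0.059]
312 213 [ 0.434 -0.247  0.01 ]
318 190 [ 0.511 -0.252  0.132]
314 160 [ 0.641 -0.259  0.006]
170 220 [0.406 0.286 0.09 ]
196 206 [0.456 0.188 0.112]
250 185 [ 0.535 -0.008  0.081]
264 230 [ 0.369 -0.061  0.025]
145 160 [0.612 0.357 0.188]
```

View pics/z1.png

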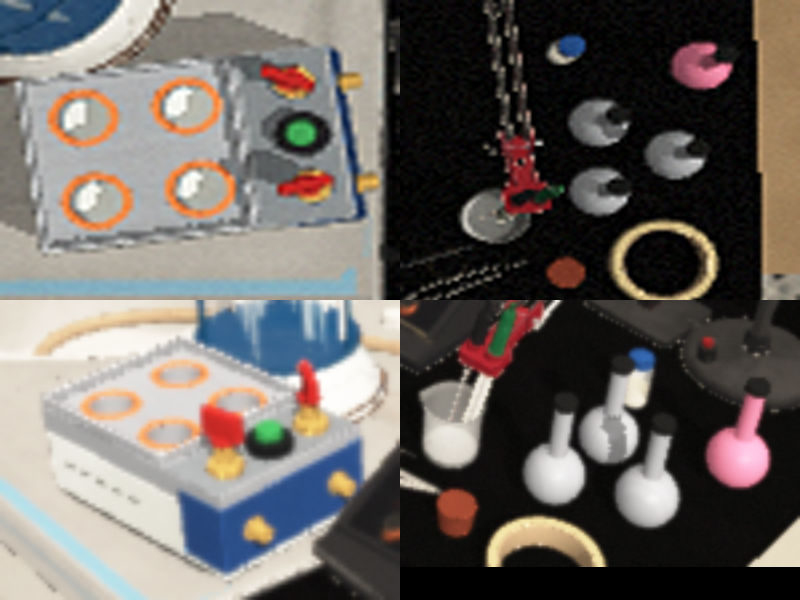

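The crops show four empty rings, two red wings with the green key between them, and three upright flasks. A red-clamped stand and beaker are close to the flasks on the left. Now I'll measure.

```bash
cat > h.py <<'E'
import cv2,numpy as np
from scipy.spatial.transform import Rotation as R
def load(n):
    f=dict(np.load(n)); return f
def ray(f,uv,z,W=None):
    W=np.linalg.inv(f["camera_from_world"]) if W is None else W
    d=W[:3,:3]@np.linalg.inv(f["mtx"])@np.r_[uv,1]; o=W[:3,3]
    return o+d*(z-o[2])/d[2]
def cloud(f,W=None):
    W=np.linalg.inv(f["camera_from_world"]) if W is None else W
    v,u=np.mgrid[:384,:512]; d=f["depth"]
    P=np.stack([u*d,v*d,d],-1)@np.linalg.inv(f["mtx"]).T
    P=P@W[:3,:3].T+W[:3,3]; P[d==0]=np.nan; return P
def blobs(m,amin=15):
    n,l,s,c=cv2.connectedComponentsWithStats(m.astype(np.uint8))
    return [(c[i],s[i,4],l==i) for i in range(1,n) if s[i,4]>=amin]
def hsv(f): return cv2.cvtColor(f["img"],cv2.COLOR_RGB2HSV).astype(int)
def mask(f,h0,h1,s=110,v=70):
    x=hsv(f); return (x[...,0]>=h0)&(x[...,0]<=h1)&(x[...,1]>=s)&(x[...,2]>=v)
def wrist(n=None):
    from rig import readout,grab_frame
    s=readout.sense(); f=grab_frame("wrist")
    T=np.eye(4); T[:3,:3]=R.from_quat(s["eef_rot"]).as_matrix(); T[:3,3]=s["ee_pos"]
    W=T@f["hand_eye"]
    if n: cv2.imwrite(n,f["img"][...,::-1])
    return f,W,T,s
E
python3 - <<'E'
from h import *
for n in("top0.npz","scene0.npz"):
    f=load(n);P=cloud(f);print(n)
    for nm,h0,h1,z in(("orange",8,16,.088),("green",50,75,.109),("red",0,5,.135),("red2",174,179,.135)):
        for c,a,l in blobs(mask(f,h0,h1)):
            w=ray(f,c,z)
            if 0.25<w[0]<.6 and .1<w[1]<.42:
                yx=np.argwhere(l); Q=np.array([ray(f,(b,a_),z)[:2] for a_,b in yx]);e,V=np.linalg.eigh(np.cov(Q.T))
                print(nm,c.round(1),a,w.round(4),"yaw",np.degrees(np.arctan2(V[1,1],V[0,1])).round(0),(2*e**.5).round(4), np.nanmedian(P[l],0).round(3))
    m=(P[...,1]<-.2)&(P[...,1]>-.5)&(P[...,0]<.62)&(P[...,0]>.35)&(P[...,2]>.02)
    g=(P[m]); 
    for x0 in np.arange(.36,.62,.03):
        r=[]
        for y0 in np.arange(-.2,-.48,-.03):
            q=g[(abs(g[:,0]-x0)<.015)&(abs(g[:,1]-y0)<.015)]
            r.append(int(1000*q[:,2].max()) if len(q) else 0)
        print(round(x0,2),r)
E
```

```text
top0.npz
orange [174.4 198.9] 58 [0.4834 0.2709 0.088 ] yaw 104.0 [0.0299 0.0317] [0.483 0.272 0.089]
orange [155.1 202. ] 62 [0.4723 0.3416 0.088 ] yaw 133.0 [0.0295 0.0313] [0.472 0.342 0.088]
orange [176.7 219. ] 54 [0.4095 0.2612 0.088 ] yaw 106.0 [0.0298 0.0314] [0.409 0.262 0.09 ]
orange [158.  221.3] 61 [0.4009 0.3297 0.088 ] yaw 76.0 [0.0301 0.0311] [0.4   0.329 0.089]
green [195.9 205.5] 27 [0.4577 0.1886 0.109 ] yaw 176.0 [0.0103 0.0113] [0.456 0.188 0.11 ]
red [193.5 192.8] 36 [0.5017 0.1943 0.135 ] yaw 66.0 [0.0078 0.0203] [0.501 0.195 0.138]
red [196.4 217.8] 31 [0.4123 0.183  0.135 ] yaw 106.0 [0.0069 0.0194] [0.412 0.183 0.139]
0.36 [0, 0, 0, 30, 33, 35, 24, 0, 32, 0]
0.39 [0, 66, 67, 27, 29, 31, 24, 0, 32, 0]
0.42 [64, 123, 123, 0, 0, 38, 34, 30, 26, 0]
0.45 [0, 130, 186, 180, 112, 120, 28, 0, 0, 0]
0.48 [0, 142, 137, 0, 112, 119, 44, 115, 47, 0]
0.51 [0, 162, 155, 0, 45, 54, 48, 119, 0, 0]
0.54 [0, 166, 169, 0, 112, 118, 0, 0, 0, 0]
0.57 [0, 179, 173, 0, 43, 56, 0, 34, 48, 0]
0.6 [0, 185, 177, 54, 61, 0, 0, 53, 118, 43]
scene0.npz
orange [174.6 153.9] 28 [0.4694 0.33
[... 309 characters left out ...]
0328] [0.409 0.264 0.088]
green [196.7 167.8] 37 [0.4515 0.177  0.109 ] yaw 57.0 [0.0118 0.0195] [0.454 0.182 0.106]
red [206.8 156.2] 41 [0.4912 0.1777 0.135 ] yaw 56.0 [0.0084 0.0382] [0.496 0.186 0.13 ]
red [184.9 166.3] 95 [0.4047 0.1669 0.135 ] yaw 69.0 [0.016  0.0344] [0.411 0.177 0.128]
0.36 [0, 0, 0, 27, 28, 27, 25, 0, 27, 0]
0.39 [0, 59, 62, 27, 26, 26, 27, 0, 26, 0]
0.42 [59, 119, 123, 120, 31, 36, 27, 27, 26, 0]
0.45 [0, 122, 177, 180, 113, 114, 39, 0, 0, 0]
0.48 [0, 139, 138, 0, 113, 114, 43, 114, 46, 0]
0.51 [0, 153, 154, 0, 44, 48, 45, 114, 48, 0]
0.54 [0, 163, 163, 0, 112, 114, 40, 0, 0, 0]
0.57 [0, 173, 172, 0, 0, 45, 0, 39, 45, 33]
0.6 [0, 183, 179, 0, 58, 0, 0, 49, 114, 46]
```

Emit:
{"fn": "drive_tool", "kwargs": {
  "targets": [
    {"tx": -0.024, "ty": -0.025, "tz": -0.004},
    {"tx": -0.048, "ty": -0.05, "tz": -0.008},
    {"tx": -0.072, "ty": -0.075, "tz": -0.012},
    {"tx": -0.096, "ty": -0.1, "tz": -0.016},
    {"tx": -0.119, "ty": -0.124, "tz": -0.02}
  ]
}}

```text
$.targets[0]: bad value
```

Emit:
{"fn": "drive_tool", "kwargs": {
  "targets": [
    {"tx": -0.024, "ty": -0.025},
    {"tx": -0.048, "ty": -0.05},
    {"tx": -0.072, "ty": -0.075},
    {"tx": -0.096, "ty": -0.1},
    {"tx": -0.119, "ty": -0.124}
  ]
}}

```text
$.targets[0]: bad value
```

Emit:
{"fn": "drive_tool", "kwargs": {
  "targets": [
    {"tx": -0.024, "ty": -0.025},
    {"tx": -0.048, "ty": -0.05},
    {"tx": -0.072, "ty": -0.075},
    {"tx": -0.096, "ty": -0.1},
    {"tx": -0.119, "ty": -0.124}
  ]
}}

```text
$.targets[0]: bad value
```

Emit:
{"fn": "drive_tool", "kwargs": {
  "targets": [
    {"spin": 0.11},
    {"spin": 0.22},
    {"spin": 0.33},
    {"spin": 0.44},
    {"spin": 0.53}
  ]
}}

```text
$.targets[0]: bad value
```

Emit:
{"fn": "drive_tool", "kwargs": {
  "targets": [
    {"spin": 0.11},
    {"spin": 0.22},
    {"spin": 0.33},
    {"spin": 0.44},
    {"spin": 0.53}
  ]
}}

```text
$.targets[0]: bad value
```

Run:
```python
from h import *
f,W,T,s=wrist("pics/w1.png")
print(s["qpos"].round(3),s["ee_pos"].round(4),"yawy",np.degrees(np.arctan2(T[1,1],T[0,1])),s["wrist_force"].round(1),s["ft_torque"].round(3))
P=cloud(f,W)
for nm,h0,h1,z in(("orange",8,16,.088),("green",50,75,.109),("red",0,5,.139),("red2",174,179,.139)):
    for c,a,l in blobs(mask(f,h0,h1),150):
        Q=P[l];Q=Q[~np.isnan(Q[:,2])]
        if len(Q)<50: continue
        zt=np.percentile(Q[:,2],90);Qt=Q[Q[:,2]>zt-.006] ;e,V=np.linalg.eigh(np.cov(Qt[:,:2].T))
        print(nm,c.round(1),a,"zt",zt.round(4),"ctr",((Qt.max(0)+Qt.min(0))/2).round(4),Qt.mean(0).round(4),"yaw",np.degrees(np.arctan2(V[1,1],V[0,1])).round(1),(2*e**.5).round(4))
```

```text
[-1.409  0.629  0.038  1.518 -0.027  0.996 -0.02 ] [0.1466 0.6327 0.2385] yawy 76.94816219026086 [-0.2  0.6 -0.3] [0.071 0.023 0.023]
```

View pics/w1.png

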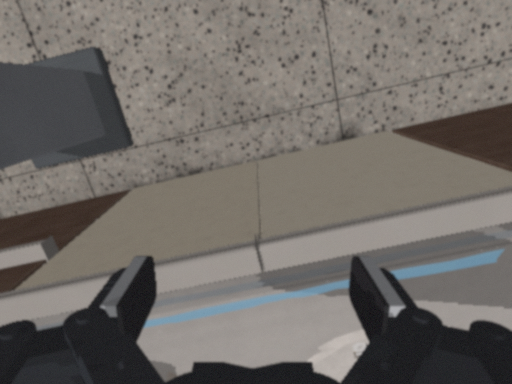

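The wrist view shows only the worktop edge, because the moves were refused. It seems every row needs all four keys.

Emit:
{"fn": "drive_tool", "kwargs": {
  "targets": [
    {"tx": -0.024, "ty": -0.025, "tz": -0.004, "spin": 0},
    {"tx": -0.048, "ty": -0.05, "tz": -0.008, "spin": 0},
    {"tx": -0.072, "ty": -0.075, "tz": -0.012, "spin": 0},
    {"tx": -0.096, "ty": -0.1, "tz": -0.016, "spin": 0},
    {"tx": -0.119, "ty": -0.124, "tz": -0.02, "spin": 0}
  ]
}}

```text
t: 0.57
ee_pos: [0.2354, 0.4836, 0.2592]
eef_rot: [0.114, 0.994, -0.0, 0.0]
wrist_force: [0.4, -0.3, -1.0]
grip_width: 1.001
grasp_force: 0.0
```

Emit:
{"fn": "drive_tool", "kwargs": {
  "targets": [
    {"tx": -0.024, "ty": -0.025, "tz": 0, "spin": 0},
    {"tx": -0.048, "ty": -0.05, "tz": 0, "spin": 0},
    {"tx": -0.072, "ty": -0.075, "tz": 0, "spin": 0},
    {"tx": -0.096, "ty": -0.1, "tz": 0, "spin": 0},
    {"tx": -0.119, "ty": -0.124, "tz": 0, "spin": 0}
  ]
}}

```text
t: 0.98
ee_pos: [0.3232, 0.336, 0.2593]
eef_rot: [0.114, 0.994, -0.0, 0.0]
wrist_force: [0.3, 0.7, 0.1]
grip_width: 1.001
grasp_force: 0.0
```

Emit:
{"fn": "drive_tool", "kwargs": {
  "targets": [
    {"tx": -0.024, "ty": -0.025, "tz": 0, "spin": 0},
    {"tx": -0.048, "ty": -0.05, "tz": 0, "spin": 0},
    {"tx": -0.072, "ty": -0.075, "tz": 0, "spin": 0},
    {"tx": -0.096, "ty": -0.1, "tz": 0, "spin": 0},
    {"tx": -0.119, "ty": -0.124, "tz": 0, "spin": 0}
  ]
}}

```text
t: 1.4
ee_pos: [0.4111, 0.1884, 0.2593]
eef_rot: [0.114, 0.994, -0.0, -0.0]
wrist_force: [0.5, 0.5, 1.8]
grip_width: 0.997
grasp_force: 0.0
```

Emit:
{"fn": "drive_tool", "kwargs": {
  "targets": [
    {"tx": 0, "ty": 0, "tz": 0, "spin": 0.11},
    {"tx": 0, "ty": 0, "tz": 0, "spin": 0.22},
    {"tx": 0, "ty": 0, "tz": 0, "spin": 0.33},
    {"tx": 0, "ty": 0, "tz": 0, "spin": 0.44},
    {"tx": 0, "ty": 0, "tz": 0, "spin": 0.53}
  ]
}}

```text
t: 1.82
ee_pos: [0.4104, 0.19, 0.2592]
eef_rot: [0.373, 0.928, -0.0, -0.0]
wrist_force: [0.1, -0.1, -0.4]
grip_width: 1.0
grasp_force: 0.0
```

Emit:
{"fn": "drive_tool", "kwargs": {
  "targets": [
    {"tx": 0, "ty": 0, "tz": 0, "spin": 0.11},
    {"tx": 0, "ty": 0, "tz": 0, "spin": 0.22},
    {"tx": 0, "ty": 0, "tz": 0, "spin": 0.33},
    {"tx": 0, "ty": 0, "tz": 0, "spin": 0.44},
    {"tx": 0, "ty": 0, "tz": 0, "spin": 0.53}
  ]
}}

```text
t: 2.23
ee_pos: [0.4103, 0.1902, 0.2592]
eef_rot: [0.602, 0.798, -0.0, -0.0]
wrist_force: [-1.2, 0.1, 0.6]
grip_width: 1.0
grasp_force: 0.0
```

```bash
cat > bath.py <<'E'
from h import *
import sys
f,W,T,s=wrist("pics/%s.png"%sys.argv[1])
print(s["t"],s["qpos"].round(3),s["ee_pos"].round(4),"yawy",np.degrees(np.arctan2(T[1,1],T[0,1])),s["wrist_force"].round(1),s["ft_torque"].round(3))
P=cloud(f,W)
for nm,h0,h1,z in(("orange",8,16,.088),("green",50,75,.109),("red",0,5,.139),("red2",174,179,.139)):
    for c,a,l in blobs(mask(f,h0,h1),150):
        Q=P[l];Q=Q[~np.isnan(Q[:,2])]
        if len(Q)<50: continue
        zt=np.percentile(Q[:,2],90);Qt=Q[Q[:,2]>zt-.006] ;e,V=np.linalg.eigh(np.cov(Qt[:,:2].T))
        print(nm,c.round(1),a,"zt",zt.round(4),"ctr",((Qt.max(0)+Qt.min(0))/2).round(4),Qt.mean(0).round(4),"yaw",np.degrees(np.arctan2(V[1,1],V[0,1])).round(1),(2*e**.5).round(4))
E
python3 bath.py w2
```

```text
2.2333 [-0.785  0.34   0.384  2.025 -0.174  0.808 -0.022] [0.4103 0.1902 0.2592] yawy 15.913921675530514 [-1.2  0.1  0.6] [ 0.027  0.012 -0.003]
orange [290.8  23.5] 667 zt 0.0895 ctr [0.4015 0.3252 0.0878] [0.4047 0.3214 0.0885] yaw -162.6 [0.019  0.0335]
orange [376.4  28.9] 862 zt 0.0895 ctr [0.4726 0.3392 0.0873] [0.4741 0.337  0.0884] yaw -164.1 [0.0258 0.033 ]
orange [277.  101.4] 917 zt 0.0896 ctr [0.4118 0.2591 0.0873] [0.4122 0.2593 0.0885] yaw 124.3 [0.0303 0.0304]
orange [357.1 112.1] 859 zt 0.0895 ctr [0.4829 0.2696 0.0875] [0.4835 0.27   0.0885] yaw -139.1 [0.0302 0.0303]
green [303.9 194.8] 503 zt 0.1094 ctr [0.4588 0.1882 0.1071] [0.4583 0.189  0.1083] yaw 119.5 [0.0107 0.0108]
red [255.1 198. ] 651 zt 0.1402 ctr [0.4147 0.1817 0.138 ] [0.414  0.183  0.1392] yaw 107.1 [0.0055 0.0202]
red [359.3 210.2] 954 zt 0.1401 ctr [0.5024 0.1948 0.138 ] [0.5017 0.1952 0.1388] yaw 68.0 [0.0052 0.0201]
```

View pics/w2.png

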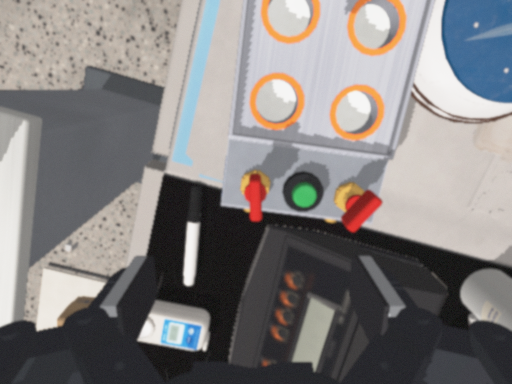

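The view shows plug a's wing at (255,198), the key at (304,195) and plug b's wing at (359,210), all measured well. I'll lower onto plug a with the fingers partly closed.

Emit:
{"fn": "drive_tool", "kwargs": {
  "targets": [
    {"tx": -0.004, "ty": 0.001, "tz": 0.01, "spin": -0.02},
    {"tx": -0.008, "ty": 0.0015, "tz": 0.02, "spin": -0.02},
    {"tx": -0.008, "ty": 0.0015, "tz": 0.04, "spin": -0.02},
    {"tx": -0.008, "ty": 0.0015, "tz": 0.06, "spin": -0.02},
    {"tx": -0.008, "ty": 0.0015, "tz": 0.08, "spin": -0.02}
  ],
  "fingers": -0.3
}}

```text
t: 2.7
ee_pos: [0.4143, 0.183, 0.1786]
eef_rot: [0.591, 0.806, 0.0, 0.0]
wrist_force: [1.4, 0.3, 0.2]
grip_width: 0.35
grasp_force: 0.0
```

Emit:
{"fn": "drive_tool", "kwargs": {
  "targets": [
    {"tx": 0, "ty": 0, "tz": 0.012, "spin": 0},
    {"tx": 0, "ty": 0, "tz": 0.025, "spin": 0},
    {"tx": 0, "ty": 0, "tz": 0.038, "spin": 0},
    {"tx": 0, "ty": 0, "tz": 0.05, "spin": 0},
    {"tx": 0, "ty": 0, "tz": 0.058, "spin": 0}
  ]
}}

```text
t: 3.12
ee_pos: [0.4138, 0.1828, 0.1202]
eef_rot: [0.592, 0.806, -0.001, -0.0]
wrist_force: [-0.2, 0.4, 0.5]
grip_width: 0.351
grasp_force: 0.0
```

Emit:
{"fn": "drive_tool", "kwargs": {
  "targets": [
    {"tx": 0, "ty": 0, "tz": 0, "spin": 0},
    {"tx": 0, "ty": 0, "tz": 0, "spin": 0},
    {"tx": 0, "ty": 0, "tz": 0, "spin": 0},
    {"tx": 0, "ty": 0, "tz": 0, "spin": 0},
    {"tx": 0, "ty": 0, "tz": 0, "spin": 0}
  ],
  "fingers": -1
}}

```text
t: 3.53
ee_pos: [0.4143, 0.1829, 0.1208]
eef_rot: [0.592, 0.806, -0.0, 0.0]
wrist_force: [3.8, 1.7, -25.7]
grip_width: 0.183
grasp_force: 58.9
```

```bash
cat > st.py <<'E'
from h import *
from rig import readout
s=readout.sense();T=R.from_quat(s["eef_rot"]).as_matrix()
print(round(s["t"],2),"q",s["qpos"].round(3),"p",s["ee_pos"].round(4),"yawy",np.degrees(np.arctan2(T[1,1],T[0,1])).round(2),"F",s["wrist_force"].round(1),"M",s["ft_torque"].round(3),"tau7",s["tau"][6].round(3),"g",round(s["grip_width"],3),round(s["grasp_force"],1))
E
python3 st.py
```

```text
3.53 q [-0.65   0.571  0.247  2.167 -0.316  0.437  0.151] p [0.4143 0.1829 0.1208] yawy 17.38 F [  3.8   1.7 -25.7] M [ 0.335 -1.076  0.094] tau7 -0.021 g 0.183 58.9
```

Emit:
{"fn": "drive_tool", "kwargs": {
  "targets": [
    {"tx": 0, "ty": 0, "tz": 0, "spin": 0.0},
    {"tx": 0, "ty": 0, "tz": 0, "spin": 0.1},
    {"tx": 0, "ty": 0, "tz": 0, "spin": 0.2},
    {"tx": 0, "ty": 0, "tz": 0, "spin": 0.3},
    {"tx": 0, "ty": 0, "tz": 0, "spin": 0.4}
  ]
}}

```text
t: 3.95
ee_pos: [0.4147, 0.1831, 0.1208]
eef_rot: [0.742, 0.67, 0.0, 0.001]
wrist_force: [6.1, 0.2, -27.9]
grip_width: 0.183
grasp_force: 59.0
```

```bash
python3 st.py
```

```text
3.95 q [-0.725  0.585  0.359  2.169 -0.452  0.457 -0.113] p [0.4147 0.1831 0.1208] yawy -5.81 F [  6.1   0.2 -27.9] M [ 0.231 -1.209  0.032] tau7 0.777 g 0.183 59.0
```

Emit:
{"fn": "drive_tool", "kwargs": {
  "targets": [
    {"tx": 0, "ty": 0, "tz": 0, "spin": 0.08},
    {"tx": 0, "ty": 0, "tz": 0, "spin": 0.16},
    {"tx": 0, "ty": 0, "tz": 0, "spin": 0.24},
    {"tx": 0, "ty": 0, "tz": 0, "spin": 0.35},
    {"tx": 0, "ty": 0, "tz": 0, "spin": 0.35}
  ]
}}

```text
t: 4.37
ee_pos: [0.4151, 0.1831, 0.1208]
eef_rot: [0.847, 0.531, 0.001, 0.001]
wrist_force: [6.9, 1.2, -27.0]
grip_width: 0.181
grasp_force: 59.1
```

```bash
python3 st.py
```

```text
4.37 q [-0.791  0.603  0.457  2.17  -0.565  0.483 -0.345] p [0.4151 0.1831 0.1208] yawy -25.85 F [  6.9   1.2 -27. ] M [ 0.201 -1.387 -0.009] tau7 -0.629 g 0.181 59.1
```

Emit:
{"fn": "drive_tool", "kwargs": {
  "targets": [
    {"tx": 0, "ty": 0, "tz": 0, "spin": 0.08},
    {"tx": 0, "ty": 0, "tz": 0, "spin": 0.16},
    {"tx": 0, "ty": 0, "tz": 0, "spin": 0.24},
    {"tx": 0, "ty": 0, "tz": 0, "spin": 0.3},
    {"tx": 0, "ty": 0, "tz": 0, "spin": 0.3}
  ]
}}

```text
t: 4.78
ee_pos: [0.4154, 0.1829, 0.1208]
eef_rot: [0.917, 0.399, 0.001, 0.001]
wrist_force: [7.8, 0.1, -29.3]
grip_width: 0.187
grasp_force: 59.2
```

```bash
python3 st.py
```

```text
4.78 q [-0.844  0.622  0.541  2.171 -0.656  0.511 -0.548] p [0.4154 0.1829 0.1208] yawy -42.94 F [  7.8   0.1 -29.3] M [ 0.036 -1.563 -0.037] tau7 -0.367 g 0.187 59.2
```

Emit:
{"fn": "drive_tool", "kwargs": {
  "targets": [
    {"tx": 0, "ty": 0, "tz": 0, "spin": 0.08},
    {"tx": 0, "ty": 0, "tz": 0, "spin": 0.16},
    {"tx": 0, "ty": 0, "tz": 0, "spin": 0.24},
    {"tx": 0, "ty": 0, "tz": 0, "spin": 0.3},
    {"tx": 0, "ty": 0, "tz": 0, "spin": 0.3}
  ]
}}

```text
t: 5.2
ee_pos: [0.4156, 0.1827, 0.1209]
eef_rot: [0.966, 0.258, 0.001, 0.001]
wrist_force: [8.6, -1.2, -28.8]
grip_width: 0.183
grasp_force: 59.4
```

```bash
python3 st.py
```

```text
5.2 q [-0.897  0.644  0.627  2.173 -0.741  0.545 -0.758] p [0.4156 0.1827 0.1209] yawy -60.14 F [  8.6  -1.2 -28.8] M [-0.093 -1.748 -0.041] tau7 -0.378 g 0.183 59.4
```

Emit:
{"fn": "drive_tool", "kwargs": {
  "targets": [
    {"tx": 0, "ty": 0, "tz": 0, "spin": 0.08},
    {"tx": 0, "ty": 0, "tz": 0, "spin": 0.16},
    {"tx": 0, "ty": 0, "tz": 0, "spin": 0.24},
    {"tx": 0, "ty": 0, "tz": 0, "spin": 0.3},
    {"tx": 0, "ty": 0, "tz": 0, "spin": 0.3}
  ]
}}

```text
t: 5.62
ee_pos: [0.4158, 0.1825, 0.1209]
eef_rot: [0.994, 0.11, 0.002, 0.001]
wrist_force: [9.7, -1.8, -29.2]
grip_width: 0.183
grasp_force: 59.5
```

```bash
python3 st.py
```

```text
5.62 q [-0.947  0.671  0.712  2.174 -0.82   0.584 -0.974] p [0.4158 0.1825 0.1209] yawy -77.34 F [  9.7  -1.8 -29.2] M [-0.309 -1.818 -0.009] tau7 -0.389 g 0.183 59.5
```

Emit:
{"fn": "drive_tool", "kwargs": {
  "targets": [
    {"tx": 0, "ty": 0, "tz": 0, "spin": 0.08},
    {"tx": 0, "ty": 0, "tz": 0, "spin": 0.16},
    {"tx": 0, "ty": 0, "tz": 0, "spin": 0.24},
    {"tx": 0, "ty": 0, "tz": 0, "spin": 0.3},
    {"tx": 0, "ty": 0, "tz": 0, "spin": 0.3}
  ]
}}

```text
t: 6.03
ee_pos: [0.4158, 0.1822, 0.1208]
eef_rot: [0.999, -0.04, 0.002, 0.001]
wrist_force: [9.7, -4.0, -29.3]
grip_width: 0.182
grasp_force: 59.6
```

```bash
python3 st.py
```

```text
6.03 q [-0.993  0.702  0.795  2.175 -0.891  0.629 -1.198] p [0.4158 0.1822 0.1208] yawy -94.53 F [  9.7  -4.  -29.3] M [-0.552 -1.954 -0.08 ] tau7 -0.402 g 0.182 59.6
```

Emit:
{"fn": "drive_tool", "kwargs": {
  "targets": [
    {"tx": 0, "ty": 0, "tz": 0, "spin": 0.08},
    {"tx": 0, "ty": 0, "tz": 0, "spin": 0.16},
    {"tx": 0, "ty": 0, "tz": 0, "spin": 0.24},
    {"tx": 0, "ty": 0, "tz": 0, "spin": 0.3},
    {"tx": 0, "ty": 0, "tz": 0, "spin": 0.3}
  ]
}}

```text
t: 6.45
ee_pos: [0.4159, 0.1819, 0.1209]
eef_rot: [0.982, -0.189, 0.002, 0.001]
wrist_force: [7.7, -4.5, -28.4]
grip_width: 0.182
grasp_force: 59.7
```

```bash
python3 st.py
```

```text
6.45 q [-1.036  0.736  0.876  2.176 -0.954  0.679 -1.429] p [0.4159 0.1819 0.1209] yawy -111.74 F [  7.7  -4.5 -28.4] M [-0.839 -1.95  -0.027] tau7 -0.415 g 0.182 59.7
```

Emit:
{"fn": "drive_tool", "kwargs": {
  "targets": [
    {"tx": 0, "ty": 0, "tz": 0, "spin": 0.08},
    {"tx": 0, "ty": 0, "tz": 0, "spin": 0.16},
    {"tx": 0, "ty": 0, "tz": 0, "spin": 0.24},
    {"tx": 0, "ty": 0, "tz": 0, "spin": 0.3},
    {"tx": 0, "ty": 0, "tz": 0, "spin": 0.3}
  ]
}}

```text
t: 6.87
ee_pos: [0.4157, 0.1815, 0.1209]
eef_rot: [0.943, -0.333, 0.002, 0.001]
wrist_force: [8.6, -5.6, -26.7]
grip_width: 0.186
grasp_force: 59.7
```

```bash
python3 st.py
```

```text
6.87 q [-1.071  0.771  0.948  2.177 -1.005  0.729 -1.671] p [0.4157 0.1815 0.1209] yawy -128.88 F [  8.6  -5.6 -26.7] M [-1.092 -1.945  0.175] tau7 -0.624 g 0.186 59.7
```

Emit:
{"fn": "drive_tool", "kwargs": {
  "targets": [
    {"tx": 0, "ty": 0, "tz": 0, "spin": 0.08},
    {"tx": 0, "ty": 0, "tz": 0, "spin": 0.16},
    {"tx": 0, "ty": 0, "tz": 0, "spin": 0.24},
    {"tx": 0, "ty": 0, "tz": 0, "spin": 0.3},
    {"tx": 0, "ty": 0, "tz": 0, "spin": 0.3}
  ]
}}

```text
t: 7.28
ee_pos: [0.4156, 0.1813, 0.1208]
eef_rot: [0.883, -0.47, 0.002, 0.001]
wrist_force: [8.4, -6.4, -26.3]
grip_width: 0.177
grasp_force: 59.8
```

```bash
python3 st.py
```

```text
7.28 q [-1.095  0.799  1.002  2.178 -1.04   0.769 -1.931] p [0.4156 0.1813 0.1208] yawy -146.06 F [  8.4  -6.4 -26.3] M [-1.306 -1.893  0.253] tau7 -0.712 g 0.177 59.8
```

Emit:
{"fn": "drive_tool", "kwargs": {
  "targets": [
    {"tx": 0, "ty": 0, "tz": 0, "spin": 0},
    {"tx": 0, "ty": 0, "tz": 0, "spin": 0},
    {"tx": 0, "ty": 0, "tz": -0.02, "spin": 0},
    {"tx": 0, "ty": 0, "tz": -0.05, "spin": 0},
    {"tx": 0, "ty": 0, "tz": -0.08, "spin": 0}
  ],
  "fingers": -0.3
}}

```text
t: 7.7
ee_pos: [0.4133, 0.1832, 0.2029]
eef_rot: [0.883, -0.469, -0.001, -0.0]
wrist_force: [-0.1, 1.3, -0.6]
grip_width: 0.352
grasp_force: 0.0
```

Emit:
{"fn": "drive_tool", "kwargs": {
  "targets": [
    {"tx": 0.012, "ty": -0.025, "tz": -0.01, "spin": 0},
    {"tx": 0.024, "ty": -0.05, "tz": -0.02, "spin": 0},
    {"tx": 0.037, "ty": -0.079, "tz": -0.03, "spin": 0},
    {"tx": 0.037, "ty": -0.079, "tz": -0.03, "spin": -0.1},
    {"tx": 0.037, "ty": -0.079, "tz": -0.03, "spin": -0.2}
  ]
}}

```text
t: 8.12
ee_pos: [0.502, 0.1971, 0.233]
eef_rot: [0.927, -0.376, 0.001, -0.001]
wrist_force: [-0.5, 0.3, 0.1]
grip_width: 0.35
grasp_force: 0.0
```

Emit:
{"fn": "drive_tool", "kwargs": {
  "targets": [
    {"tx": 0, "ty": 0, "tz": 0, "spin": -0.12},
    {"tx": 0, "ty": 0, "tz": 0, "spin": -0.24},
    {"tx": 0, "ty": 0, "tz": 0, "spin": -0.36},
    {"tx": 0, "ty": 0, "tz": 0, "spin": -0.48},
    {"tx": 0, "ty": 0, "tz": 0, "spin": -0.6}
  ]
}}

```text
t: 8.53
ee_pos: [0.4999, 0.1971, 0.2326]
eef_rot: [0.996, -0.085, -0.0, -0.001]
wrist_force: [-0.1, 0.0, -0.1]
grip_width: 0.353
grasp_force: 0.0
```

Emit:
{"fn": "drive_tool", "kwargs": {
  "targets": [
    {"tx": 0, "ty": 0, "tz": 0, "spin": -0.12},
    {"tx": 0, "ty": 0, "tz": 0, "spin": -0.24},
    {"tx": 0, "ty": 0, "tz": 0, "spin": -0.36},
    {"tx": 0, "ty": 0, "tz": 0, "spin": -0.48},
    {"tx": 0, "ty": 0, "tz": 0, "spin": -0.6}
  ]
}}

```text
t: 8.95
ee_pos: [0.4999, 0.1969, 0.2327]
eef_rot: [0.977, 0.213, 0.0, -0.001]
wrist_force: [0.0, 0.4, 0.3]
grip_width: 0.353
grasp_force: 0.0
```

Emit:
{"fn": "drive_tool", "kwargs": {
  "targets": [
    {"tx": 0, "ty": 0, "tz": 0, "spin": -0.12},
    {"tx": 0, "ty": 0, "tz": 0, "spin": -0.24},
    {"tx": 0, "ty": 0, "tz": 0, "spin": -0.36},
    {"tx": 0, "ty": 0, "tz": 0, "spin": -0.48},
    {"tx": 0, "ty": 0, "tz": 0, "spin": -0.6}
  ]
}}

```text
t: 9.37
ee_pos: [0.4999, 0.1967, 0.2328]
eef_rot: [0.87, 0.492, 0.001, -0.001]
wrist_force: [-1.1, 0.6, -0.1]
grip_width: 0.352
grasp_force: 0.0
```

Emit:
{"fn": "drive_tool", "kwargs": {
  "targets": [
    {"tx": 0, "ty": 0, "tz": 0, "spin": -0.08},
    {"tx": 0, "ty": 0, "tz": 0, "spin": -0.16},
    {"tx": 0, "ty": 0, "tz": 0, "spin": -0.16},
    {"tx": 0, "ty": 0, "tz": 0, "spin": -0.16}
  ]
}}

```text
t: 9.7
ee_pos: [0.5002, 0.1966, 0.2324]
eef_rot: [0.831, 0.557, 0.001, -0.001]
wrist_force: [0.6, -0.6, 0.4]
grip_width: 0.351
grasp_force: 0.0
```

```bash
python3 bath.py w3;python3 st.py
```

```text
9.7 [-0.789  0.527  0.548  1.852 -0.355  0.86  -0.456] [0.5002 0.1966 0.2324] yawy -22.303062513115382 [ 0.6 -0.6  0.4] [-0.017 -0.018  0.032]
orange [146.8  31.3] 992 zt 0.0894 ctr [0.473  0.3394 0.0871] [0.4704 0.336  0.0885] yaw 155.5 [0.0246 0.0334]
orange [71.9 74.5] 1164 zt 0.0894 ctr [0.4017 0.3302 0.088 ] [0.4016 0.3309 0.0884] yaw 151.7 [0.0302 0.0304]
orange [198.9 108.2] 1040 zt 0.0895 ctr [0.4833 0.2695 0.0874] [0.4829 0.2699 0.0885] yaw 119.1 [0.03   0.0306]
orange [127.5 153.1] 947 zt 0.0894 ctr [0.4123 0.2589 0.0872] [0.4119 0.2594 0.0885] yaw 114.6 [0.0301 0.0305]
green [211.3 213.3] 589 zt 0.1094 ctr [0.4591 0.1881 0.1073] [0.4599 0.1888 0.1083] yaw -137.6 [0.0107 0.0109]
red [258.  197.4] 809 zt 0.1403 ctr [0.5033 0.1947 0.138 ] [0.504  0.196  0.1392] yaw 67.8 [0.0054 0.0203]
red [160.5 251.6] 1208 zt 0.1399 ctr [0.4153 0.1817 0.1382] [0.4159 0.1824 0.1386] yaw 127.1 [0.0055 0.0199]
9.75 q [-0.79   0.528  0.549  1.852 -0.355  0.859 -0.456] p [0.5002 0.1966 0.2322] yawy -22.3 F [ 0.6 -0.4  0.5] M [-0.03  -0.012 -0.015] tau7 0.023 g 0.351 0.0
```

Emit:
{"fn": "drive_tool", "kwargs": {
  "targets": [
    {"tx": 0, "ty": 0.003, "tz": 0.025, "spin": 0},
    {"tx": 0, "ty": 0.003, "tz": 0.05, "spin": 0},
    {"tx": 0, "ty": 0.003, "tz": 0.075, "spin": 0},
    {"tx": 0, "ty": 0.003, "tz": 0.095, "spin": 0},
    {"tx": 0, "ty": 0.003, "tz": 0.112, "spin": 0}
  ]
}}

```text
t: 10.17
ee_pos: [0.5025, 0.1954, 0.118]
eef_rot: [0.83, 0.557, -0.001, -0.0]
wrist_force: [0.0, 0.5, 0.8]
grip_width: 0.351
grasp_force: 0.0
```

Emit:
{"fn": "drive_tool", "kwargs": {
  "targets": [
    {"tx": 0, "ty": 0, "tz": 0, "spin": 0},
    {"tx": 0, "ty": 0, "tz": 0, "spin": 0},
    {"tx": 0, "ty": 0, "tz": 0, "spin": 0},
    {"tx": 0, "ty": 0, "tz": 0, "spin": 0},
    {"tx": 0, "ty": 0, "tz": 0, "spin": 0}
  ],
  "fingers": -1
}}

```text
t: 10.58
ee_pos: [0.5034, 0.1941, 0.1176]
eef_rot: [0.83, 0.557, -0.001, 0.002]
wrist_force: [6.1, -1.2, -26.2]
grip_width: 0.193
grasp_force: 58.9
```

Emit:
{"fn": "drive_tool", "kwargs": {
  "targets": [
    {"tx": 0, "ty": 0, "tz": 0, "spin": 0.08},
    {"tx": 0, "ty": 0, "tz": 0, "spin": 0.16},
    {"tx": 0, "ty": 0, "tz": 0, "spin": 0.24},
    {"tx": 0, "ty": 0, "tz": 0, "spin": 0.32},
    {"tx": 0, "ty": 0, "tz": 0, "spin": 0.4}
  ]
}}

```text
t: 11.0
ee_pos: [0.5031, 0.1944, 0.1176]
eef_rot: [0.925, 0.379, -0.001, 0.002]
wrist_force: [6.1, -1.6, -26.0]
grip_width: 0.192
grasp_force: 59.0
```

```bash
python3 st.py
```

```text
11.0 q [-0.77   0.714  0.546  1.946 -0.593  0.647 -0.638] p [0.5031 0.1944 0.1176] yawy -45.4 F [  6.1  -1.6 -26. ] M [-0.296 -1.219  0.051] tau7 0.698 g 0.192 59.0
```

Emit:
{"fn": "drive_tool", "kwargs": {
  "targets": [
    {"tx": 0, "ty": 0, "tz": 0, "spin": 0.08},
    {"tx": 0, "ty": 0, "tz": 0, "spin": 0.16},
    {"tx": 0, "ty": 0, "tz": 0, "spin": 0.24},
    {"tx": 0, "ty": 0, "tz": 0, "spin": 0.3},
    {"tx": 0, "ty": 0, "tz": 0, "spin": 0.3}
  ]
}}

```text
t: 11.42
ee_pos: [0.5029, 0.1946, 0.1176]
eef_rot: [0.971, 0.238, -0.001, 0.002]
wrist_force: [6.3, -1.0, -25.6]
grip_width: 0.189
grasp_force: 59.2
```

```bash
python3 st.py
```

```text
11.42 q [-0.819  0.737  0.629  1.948 -0.674  0.679 -0.859] p [0.5029 0.1946 0.1176] yawy -62.5 F [  6.3  -1.  -25.6] M [-0.294 -1.227 -0.018] tau7 -0.389 g 0.189 59.2
```

Emit:
{"fn": "drive_tool", "kwargs": {
  "targets": [
    {"tx": 0, "ty": 0, "tz": 0, "spin": 0.08},
    {"tx": 0, "ty": 0, "tz": 0, "spin": 0.16},
    {"tx": 0, "ty": 0, "tz": 0, "spin": 0.24},
    {"tx": 0, "ty": 0, "tz": 0, "spin": 0.3},
    {"tx": 0, "ty": 0, "tz": 0, "spin": 0.3}
  ]
}}

```text
t: 11.83
ee_pos: [0.5029, 0.1949, 0.1176]
eef_rot: [0.996, 0.09, -0.0, 0.002]
wrist_force: [6.3, -0.8, -25.8]
grip_width: 0.189
grasp_force: 59.5
```

```bash
python3 st.py
```

```text
11.83 q [-0.865  0.763  0.711  1.949 -0.751  0.717 -1.085] p [0.5029 0.1949 0.1176] yawy -79.67 F [  6.3  -0.8 -25.8] M [-0.27  -1.232 -0.06 ] tau7 -0.4 g 0.189 59.5
```

Turned 1.0 rad so far with no bite. Continuing.

Emit:
{"fn": "drive_tool", "kwargs": {
  "targets": [
    {"tx": 0, "ty": 0, "tz": 0, "spin": 0.08},
    {"tx": 0, "ty": 0, "tz": 0, "spin": 0.16},
    {"tx": 0, "ty": 0, "tz": 0, "spin": 0.24},
    {"tx": 0, "ty": 0, "tz": 0, "spin": 0.3},
    {"tx": 0, "ty": 0, "tz": 0, "spin": 0.3}
  ]
}}

```text
t: 12.25
ee_pos: [0.5029, 0.1952, 0.1176]
eef_rot: [0.998, -0.06, -0.0, 0.002]
wrist_force: [6.6, -2.8, -25.6]
grip_width: 0.183
grasp_force: 59.6
```

```bash
python3 st.py
```

```text
12.25 q [-0.907  0.793  0.79   1.95  -0.822  0.759 -1.317] p [0.5029 0.1952 0.1176] yawy -96.85 F [  6.6  -2.8 -25.6] M [-0.189 -1.289 -0.012] tau7 -0.413 g 0.183 59.6
```

Emit:
{"fn": "drive_tool", "kwargs": {
  "targets": [
    {"tx": 0, "ty": 0, "tz": 0, "spin": 0.08},
    {"tx": 0, "ty": 0, "tz": 0, "spin": 0.16},
    {"tx": 0, "ty": 0, "tz": 0, "spin": 0.24},
    {"tx": 0, "ty": 0, "tz": 0, "spin": 0.3},
    {"tx": 0, "ty": 0, "tz": 0, "spin": 0.3}
  ]
}}

```text
t: 12.67
ee_pos: [0.503, 0.1955, 0.1176]
eef_rot: [0.978, -0.208, 0.0, 0.001]
wrist_force: [5.1, -1.0, -24.7]
grip_width: 0.184
grasp_force: 59.6
```

```bash
python3 st.py
```

```text
12.67 q [-0.945  0.826  0.867  1.95  -0.887  0.804 -1.555] p [0.503  0.1955 0.1176] yawy -114.03 F [  5.1  -1.  -24.7] M [-0.186 -1.406  0.003] tau7 -0.427 g 0.184 59.6
```

Emit:
{"fn": "drive_tool", "kwargs": {
  "targets": [
    {"tx": 0, "ty": 0, "tz": 0, "spin": 0.08},
    {"tx": 0, "ty": 0, "tz": 0, "spin": 0.16},
    {"tx": 0, "ty": 0, "tz": 0, "spin": 0.24},
    {"tx": 0, "ty": 0, "tz": 0, "spin": 0.3},
    {"tx": 0, "ty": 0, "tz": 0, "spin": 0.3}
  ]
}}

```text
t: 13.08
ee_pos: [0.5032, 0.1957, 0.1176]
eef_rot: [0.936, -0.351, 0.001, 0.001]
wrist_force: [6.4, -2.0, -24.0]
grip_width: 0.186
grasp_force: 59.6
```

```bash
python3 st.py
```

```text
13.08 q [-0.979  0.861  0.941  1.951 -0.946  0.853 -1.799] p [0.5032 0.1957 0.1176] yawy -131.15 F [  6.4  -2.  -24. ] M [-0.206 -1.458  0.137] tau7 -0.632 g 0.186 59.6
```

Emit:
{"fn": "drive_tool", "kwargs": {
  "targets": [
    {"tx": 0, "ty": 0, "tz": 0, "spin": 0.08},
    {"tx": 0, "ty": 0, "tz": 0, "spin": 0.16},
    {"tx": 0, "ty": 0, "tz": 0, "spin": 0.24},
    {"tx": 0, "ty": 0, "tz": 0, "spin": 0.3},
    {"tx": 0, "ty": 0, "tz": 0, "spin": 0.3}
  ]
}}

```text
t: 13.5
ee_pos: [0.5034, 0.1959, 0.1176]
eef_rot: [0.873, -0.487, 0.001, 0.001]
wrist_force: [6.7, -1.4, -24.9]
grip_width: 0.189
grasp_force: 59.6
```

```bash
python3 st.py
```

```text
13.5 q [-1.007  0.896  1.007  1.951 -0.996  0.901 -2.052] p [0.5034 0.1959 0.1176] yawy -148.32 F [  6.7  -1.4 -24.9] M [-0.228 -1.631  0.246] tau7 -0.712 g 0.189 59.6
```

Emit:
{"fn": "drive_tool", "kwargs": {
  "targets": [
    {"tx": 0, "ty": 0, "tz": 0, "spin": 0.05},
    {"tx": 0, "ty": 0, "tz": 0, "spin": 0.1},
    {"tx": 0, "ty": 0, "tz": 0, "spin": 0.1}
  ]
}}

```text
t: 13.75
ee_pos: [0.5035, 0.1959, 0.1176]
eef_rot: [0.848, -0.53, 0.001, 0.001]
wrist_force: [7.1, -1.8, -26.1]
grip_width: 0.187
grasp_force: 59.6
```

```bash
python3 st.py
```

```text
13.75 q [-1.014  0.906  1.025  1.951 -1.009  0.915 -2.139] p [0.5035 0.1959 0.1176] yawy -154.02 F [  7.1  -1.8 -26.1] M [-0.257 -1.673  0.241] tau7 -0.648 g 0.187 59.6
```

Emit:
{"fn": "drive_tool", "kwargs": {
  "targets": [
    {"tx": 0, "ty": 0, "tz": 0, "spin": 0},
    {"tx": 0, "ty": 0, "tz": 0, "spin": 0},
    {"tx": 0, "ty": 0, "tz": -0.03, "spin": 0},
    {"tx": 0, "ty": 0, "tz": -0.07, "spin": 0},
    {"tx": 0, "ty": 0, "tz": -0.11, "spin": 0}
  ],
  "fingers": -0.3
}}

```text
t: 14.17
ee_pos: [0.5024, 0.1952, 0.2313]
eef_rot: [0.848, -0.53, -0.001, 0.0]
wrist_force: [1.0, 1.5, 0.2]
grip_width: 0.352
grasp_force: 0.0
```

Emit:
{"fn": "drive_tool", "kwargs": {
  "targets": [
    {"tx": 0, "ty": 0, "tz": -0.02, "spin": -0.12},
    {"tx": 0, "ty": 0, "tz": -0.04, "spin": -0.24},
    {"tx": 0, "ty": 0, "tz": -0.06, "spin": -0.36},
    {"tx": 0, "ty": 0, "tz": -0.08, "spin": -0.48},
    {"tx": 0, "ty": 0, "tz": -0.09, "spin": -0.6}
  ]
}}

```text
t: 14.58
ee_pos: [0.5039, 0.1949, 0.3231]
eef_rot: [0.967, -0.253, 0.002, -0.002]
wrist_force: [0.9, 0.1, -0.0]
grip_width: 0.352
grasp_force: 0.0
```

Emit:
{"fn": "drive_tool", "kwargs": {
  "targets": [
    {"tx": 0, "ty": 0, "tz": 0, "spin": -0.12},
    {"tx": 0, "ty": 0, "tz": 0, "spin": -0.24},
    {"tx": 0, "ty": 0, "tz": 0, "spin": -0.36},
    {"tx": 0, "ty": 0, "tz": 0, "spin": -0.48},
    {"tx": 0, "ty": 0, "tz": 0, "spin": -0.6}
  ]
}}

```text
t: 15.0
ee_pos: [0.5029, 0.195, 0.3208]
eef_rot: [0.999, 0.044, 0.0, -0.001]
wrist_force: [-0.5, -0.1, 0.8]
grip_width: 0.347
grasp_force: 0.0
```

Emit:
{"fn": "drive_tool", "kwargs": {
  "targets": [
    {"tx": 0, "ty": 0, "tz": 0, "spin": -0.12},
    {"tx": 0, "ty": 0, "tz": 0, "spin": -0.24},
    {"tx": 0, "ty": 0, "tz": 0, "spin": -0.36},
    {"tx": 0, "ty": 0, "tz": 0, "spin": -0.48},
    {"tx": 0, "ty": 0, "tz": 0, "spin": -0.6}
  ]
}}

```text
t: 15.42
ee_pos: [0.5029, 0.1948, 0.3207]
eef_rot: [0.941, 0.337, 0.001, -0.0]
wrist_force: [0.3, 0.5, 0.1]
grip_width: 0.35
grasp_force: 0.0
```

```bash
python3 bath.py w4;python3 st.py
```

```text
15.4167 [-0.928  0.47   0.77   1.731 -0.365  1.088 -0.923] [0.5029 0.1948 0.3207] yawy -50.57204700976687 [0.3 0.5 0.1] [-0.002 -0.007 -0.053]
orange [124.6  96.6] 300 zt 0.0894 ctr [0.473  0.3401 0.0875] [0.4698 0.3422 0.0884] yaw -135.4 [0.0293 0.0304]
orange [186.3 134. ] 292 zt 0.0895 ctr [0.4835 0.2691 0.0875] [0.4793 0.269  0.0884] yaw 112.9 [0.0284 0.0309]
orange [ 98.9 154.5] 328 zt 0.0895 ctr [0.4019 0.3298 0.0871] [0.3993 0.3304 0.0883] yaw 179.1 [0.0295 0.0306]
orange [159.3 187.4] 348 zt 0.0894 ctr [0.4122 0.2586 0.0872] [0.4105 0.257  0.0883] yaw 136.6 [0.0284 0.0315]
green [232. 197.] 346 zt 0.1095 ctr [0.4591 0.1878 0.1072] [0.4598 0.1882 0.1083] yaw 55.2 [0.0106 0.0109]
red [498.7  61.4] 238 zt 0.0166 ctr [0.7781 0.0311 0.0145] [0.7777 0.0305 0.0147] yaw 129.1 [0.0063 0.0174]
red [253.1 167.3] 470 zt 0.1403 ctr [0.5037 0.195  0.1379] [0.5042 0.1952 0.1391] yaw 119.1 [0.0051 0.0191]
red [209.9 236.8] 469 zt 0.1398 ctr [0.4518 0.1896 0.2266] [0.4192 0.1838 0.1443] yaw -169.6 [0.0188 0.0331]
15.47 q [-0.927  0.469  0.768  1.731 -0.364  1.088 -0.919] p [0.503  0.1948 0.3209] yawy -50.28 F [-0.2  0.1  0.3] M [-0.086 -0.03  -0.023] tau7 0.075 g 0.354 0.0
```

Emit:
{"fn": "drive_tool", "kwargs": {
  "targets": [
    {"tx": -0.025, "ty": 0.027, "tz": 0, "spin": 0},
    {"tx": -0.05, "ty": 0.054, "tz": 0, "spin": 0},
    {"tx": -0.075, "ty": 0.081, "tz": 0, "spin": 0},
    {"tx": -0.1, "ty": 0.108, "tz": 0, "spin": 0},
    {"tx": -0.126, "ty": 0.1355, "tz": 0, "spin": 0}
  ]
}}

```text
t: 15.88
ee_pos: [0.4905, 0.009, 0.3203]
eef_rot: [0.943, 0.334, 0.001, -0.0]
wrist_force: [-0.0, -0.2, 0.7]
grip_width: 0.347
grasp_force: 0.0
```

Emit:
{"fn": "drive_tool", "kwargs": {
  "targets": [
    {"tx": -0.025, "ty": 0.027, "tz": 0, "spin": 0},
    {"tx": -0.05, "ty": 0.054, "tz": 0, "spin": 0},
    {"tx": -0.075, "ty": 0.081, "tz": 0, "spin": 0},
    {"tx": -0.1, "ty": 0.108, "tz": 0, "spin": 0},
    {"tx": -0.126, "ty": 0.1355, "tz": 0, "spin": 0}
  ]
}}

```text
t: 16.3
ee_pos: [0.4784, -0.1755, 0.3204]
eef_rot: [0.943, 0.334, 0.001, -0.0]
wrist_force: [1.0, -1.1, 0.1]
grip_width: 0.351
grasp_force: 0.0
```

Emit:
{"fn": "drive_tool", "kwargs": {
  "targets": [
    {"tx": -0.025, "ty": 0.027, "tz": 0, "spin": 0},
    {"tx": -0.05, "ty": 0.054, "tz": 0, "spin": 0},
    {"tx": -0.075, "ty": 0.081, "tz": 0, "spin": 0},
    {"tx": -0.1, "ty": 0.108, "tz": 0, "spin": 0},
    {"tx": -0.126, "ty": 0.1355, "tz": 0, "spin": 0}
  ]
}}

```text
t: 16.72
ee_pos: [0.4663, -0.3601, 0.3204]
eef_rot: [0.943, 0.334, 0.001, 0.0]
wrist_force: [-0.0, -0.1, -0.4]
grip_width: 0.346
grasp_force: 0.0
```

```bash
cat > fl.py <<'E'
from h import *
import sys
f,W,T,s=wrist("pics/%s.png"%sys.argv[1])
print(s["t"],s["qpos"].round(3),s["ee_pos"].round(4),"yawy",np.degrees(np.arctan2(T[1,1],T[0,1])).round(2))
P=cloud(f,W); x=hsv(f)
t=(P[...,2]>.106)&(P[...,2]<.122)&(x[...,2]<70)
for c,a,l in blobs(t,30):
    Q=P[l]; print("stopper",c.round(0),a,((Q.max(0)+Q.min(0))/2).round(4),Q.mean(0).round(4),(Q.max(0)-Q.min(0)).round(3))
for lo in(.03,.125,.16):
    q=P[(P[...,2]>lo)&(P[...,1]<-.2)&(P[...,2]<.23)&(P[...,0]<.56)&(abs(P[...,1]+.27)<.07)]
    if len(q): print("z>",lo,len(q),"min",q.min(0).round(3),"max",q.max(0).round(3))
np.savez(sys.argv[1]+".npz",P=P)
E
python3 fl.py w5
```

```text
16.7167 [ 0.155  0.552  0.75   1.599 -0.403  1.151  0.107] [ 0.4663 -0.3601  0.3204] yawy -51.02
stopper [284.  97.] 232 [ 0.5387 -0.3413  0.113 ] [ 0.5387 -0.3414  0.1132] [0.016 0.016 0.004]
stopper [400. 107.] 357 [ 0.6041 -0.4369  0.1118] [ 0.6038 -0.4367  0.1131] [0.021 0.021 0.007]
stopper [235. 158.] 235 [ 0.4609 -0.3425  0.113 ] [ 0.4606 -0.3416  0.1132] [0.019 0.018 0.004]
stopper [312. 169.] 269 [ 0.5021 -0.4114  0.1121] [ 0.5022 -0.4114  0.1131] [0.02  0.02  0.007]
z> 0.03 6809 min [ 0.403 -0.34   0.03 ] max [ 0.56  -0.213  0.181]
z> 0.125 3798 min [ 0.441 -0.282  0.125] max [ 0.56  -0.225  0.181]
z> 0.16 489 min [ 0.444 -0.282  0.16 ] max [ 0.56  -0.235  0.181]
```

View pics/w5.png

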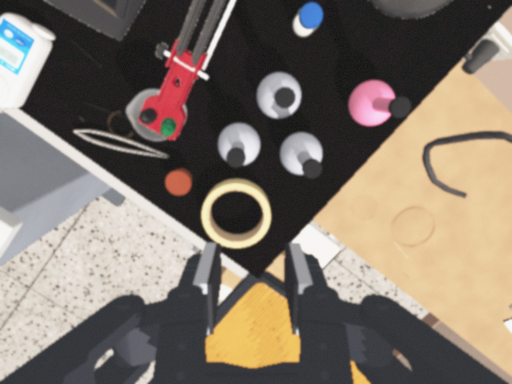

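The view shows the flask stoppers at (284,97), (235,158) and (312,169), and the pink flask's at (400,107). The red clamp at (175,95) reaches y=-0.282. I'll approach flask at (0.461,-0.342) with the fingers along y.

Emit:
{"fn": "drive_tool", "kwargs": {
  "targets": [
    {"tx": 0.003, "ty": -0.008, "tz": 0, "spin": 0.12},
    {"tx": 0.007, "ty": -0.0175, "tz": 0, "spin": 0.24},
    {"tx": 0.007, "ty": -0.0175, "tz": 0, "spin": 0.36},
    {"tx": 0.007, "ty": -0.0175, "tz": 0, "spin": 0.48},
    {"tx": 0.007, "ty": -0.0175, "tz": 0, "spin": 0.6}
  ],
  "fingers": -0.1
}}

```text
t: 17.18
ee_pos: [0.461, -0.3402, 0.3204]
eef_rot: [0.999, 0.037, 0.001, -0.0]
wrist_force: [-0.6, 0.5, -1.2]
grip_width: 0.446
grasp_force: 0.0
```

Emit:
{"fn": "drive_tool", "kwargs": {
  "targets": [
    {"tx": 0, "ty": 0, "tz": 0.02, "spin": 0.04},
    {"tx": 0, "ty": 0, "tz": 0.05, "spin": 0.08},
    {"tx": 0, "ty": 0, "tz": 0.08, "spin": 0.08},
    {"tx": 0, "ty": 0, "tz": 0.11, "spin": 0.08},
    {"tx": 0, "ty": 0, "tz": 0.12, "spin": 0.08}
  ]
}}

```text
t: 17.6
ee_pos: [0.4599, -0.3383, 0.1965]
eef_rot: [1.0, 0.001, -0.002, -0.002]
wrist_force: [-0.5, -0.1, -0.4]
grip_width: 0.451
grasp_force: 0.0
```

```bash
python3 fl.py w6; python3 st.py
```

```text
17.6 [ 0.085  0.714  0.838  1.799 -0.649  0.935 -0.36 ] [ 0.4599 -0.3383  0.1965] yawy -89.93
stopper [259.  83.] 674 [ 0.5389 -0.3422  0.1133] [ 0.539  -0.342   0.1132] [0.017 0.017 0.005]
stopper [364. 143.] 791 [ 0.5021 -0.411   0.1115] [ 0.5025 -0.4106  0.1129] [0.02  0.02  0.008]
stopper [257. 202.] 652 [ 0.4614 -0.3419  0.1112] [ 0.4617 -0.3415  0.1129] [0.02  0.02  0.007]
z> 0.03 19423 min [ 0.404 -0.34   0.03 ] max [ 0.56  -0.224  0.23 ]
z> 0.125 14369 min [ 0.44  -0.32   0.125] max [ 0.56  -0.224  0.23 ]
z> 0.16 3989 min [ 0.444 -0.32   0.16 ] max [ 0.56  -0.233  0.23 ]
17.65 q [ 0.085  0.714  0.838  1.798 -0.648  0.936 -0.36 ] p [ 0.4598 -0.3384  0.1964] yawy -89.91 F [-0.1  0.6 -0.4] M [ 0.034 -0.004  0.022] tau7 0.069 g 0.448 0.0
```

Emit:
{"fn": "drive_tool", "kwargs": {
  "targets": [
    {"tx": 0.0015, "ty": 0.0034, "tz": 0.03, "spin": 0},
    {"tx": 0.0015, "ty": 0.0034, "tz": 0.06, "spin": 0},
    {"tx": 0.0015, "ty": 0.0034, "tz": 0.085, "spin": 0},
    {"tx": 0.0015, "ty": 0.0034, "tz": 0.11, "spin": 0},
    {"tx": 0.0015, "ty": 0.0034, "tz": 0.128, "spin": 0}
  ]
}}

```text
t: 18.07
ee_pos: [0.4635, -0.3443, 0.0715]
eef_rot: [1.0, 0.001, 0.001, 0.0]
wrist_force: [1.3, 0.9, -0.7]
grip_width: 0.453
grasp_force: 0.0
```

Emit:
{"fn": "drive_tool", "kwargs": {
  "targets": [
    {"tx": 0, "ty": 0, "tz": 0, "spin": 0},
    {"tx": 0, "ty": 0, "tz": 0, "spin": 0},
    {"tx": 0, "ty": 0, "tz": 0, "spin": 0},
    {"tx": 0, "ty": 0, "tz": 0, "spin": 0},
    {"tx": 0, "ty": 0, "tz": 0, "spin": 0}
  ],
  "fingers": -1
}}

```text
t: 18.48
ee_pos: [0.4636, -0.3444, 0.0728]
eef_rot: [1.0, 0.002, 0.001, 0.001]
wrist_force: [0.6, 0.1, -1.7]
grip_width: 0.182
grasp_force: 58.2
```

Emit:
{"fn": "drive_tool", "kwargs": {
  "targets": [
    {"tx": 0, "ty": 0, "tz": -0.01, "spin": 0},
    {"tx": 0, "ty": 0, "tz": -0.03, "spin": 0},
    {"tx": 0, "ty": 0, "tz": -0.06, "spin": 0},
    {"tx": 0, "ty": 0, "tz": -0.09, "spin": 0},
    {"tx": 0, "ty": 0, "tz": -0.12, "spin": 0}
  ]
}}

```text
t: 18.9
ee_pos: [0.4624, -0.3439, 0.1936]
eef_rot: [1.0, 0.001, -0.0, 0.0]
wrist_force: [0.8, -0.2, -0.9]
grip_width: 0.181
grasp_force: 58.3
```

```bash
python3 st.py
```

```text
18.9 q [ 0.095  0.721  0.833  1.792 -0.655  0.93  -0.351] p [ 0.4624 -0.3439  0.1936] yawy -89.83 F [ 0.8 -0.2 -0.9] M [-0.098 -0.11  -0.038] tau7 0.393 g 0.181 58.3
```

Emit:
{"fn": "drive_tool", "kwargs": {
  "targets": [
    {"tx": 0, "ty": 0, "tz": -0.03, "spin": 0},
    {"tx": 0, "ty": 0, "tz": -0.06, "spin": 0},
    {"tx": 0, "ty": 0, "tz": -0.09, "spin": 0},
    {"tx": 0, "ty": 0, "tz": -0.12, "spin": 0}
  ]
}}

```text
t: 19.23
ee_pos: [0.4621, -0.3438, 0.314]
eef_rot: [1.0, 0.001, 0.0, 0.0]
wrist_force: [1.0, 0.1, 0.1]
grip_width: 0.181
grasp_force: 58.3
```

Emit:
{"fn": "drive_tool", "kwargs": {
  "targets": [
    {"tx": -0.003, "ty": -0.02, "tz": 0, "spin": 0},
    {"tx": -0.006, "ty": -0.056, "tz": 0, "spin": 0},
    {"tx": -0.009, "ty": -0.093, "tz": 0, "spin": 0},
    {"tx": -0.012, "ty": -0.13, "tz": 0, "spin": 0},
    {"tx": -0.015, "ty": -0.168, "tz": 0, "spin": 0}
  ]
}}

```text
t: 19.65
ee_pos: [0.4462, -0.1748, 0.3122]
eef_rot: [1.0, 0.001, 0.0, -0.0]
wrist_force: [1.6, 1.6, -0.9]
grip_width: 0.181
grasp_force: 58.6
```

Emit:
{"fn": "drive_tool", "kwargs": {
  "targets": [
    {"tx": -0.003, "ty": -0.034, "tz": 0, "spin": 0},
    {"tx": -0.006, "ty": -0.067, "tz": 0, "spin": 0},
    {"tx": -0.009, "ty": -0.101, "tz": 0, "spin": 0},
    {"tx": -0.012, "ty": -0.134, "tz": 0, "spin": 0},
    {"tx": -0.015, "ty": -0.168, "tz": 0, "spin": 0}
  ]
}}

```text
t: 20.07
ee_pos: [0.4307, -0.0068, 0.3122]
eef_rot: [1.0, 0.001, 0.0, -0.001]
wrist_force: [0.1, 0.2, -0.9]
grip_width: 0.184
grasp_force: 58.6
```

Emit:
{"fn": "drive_tool", "kwargs": {
  "targets": [
    {"tx": -0.003, "ty": -0.034, "tz": 0, "spin": 0},
    {"tx": -0.006, "ty": -0.067, "tz": 0, "spin": 0},
    {"tx": -0.009, "ty": -0.101, "tz": 0, "spin": 0},
    {"tx": -0.012, "ty": -0.134, "tz": 0, "spin": 0},
    {"tx": -0.015, "ty": -0.168, "tz": 0, "spin": 0}
  ]
}}

```text
t: 20.48
ee_pos: [0.4151, 0.1612, 0.3123]
eef_rot: [1.0, 0.001, 0.0, -0.001]
wrist_force: [0.2, -0.8, -1.1]
grip_width: 0.184
grasp_force: 58.6
```

Emit:
{"fn": "drive_tool", "kwargs": {
  "targets": [
    {"tx": -0.003, "ty": -0.034, "tz": 0, "spin": 0},
    {"tx": -0.006, "ty": -0.067, "tz": 0, "spin": 0},
    {"tx": -0.009, "ty": -0.101, "tz": 0, "spin": 0},
    {"tx": -0.012, "ty": -0.14, "tz": 0, "spin": 0},
    {"tx": -0.015, "ty": -0.17, "tz": 0, "spin": 0}
  ]
}}

```text
t: 20.9
ee_pos: [0.3993, 0.3329, 0.3122]
eef_rot: [1.0, 0.003, -0.0, -0.001]
wrist_force: [0.8, 0.7, -1.3]
grip_width: 0.188
grasp_force: 58.6
```

```bash
python3 bath.py w7; python3 st.py
```

```text
20.9 [-1.449  0.58   1.136  1.797 -0.58   1.145 -1.687] [0.3993 0.3329 0.3122] yawy -89.6898224533448 [ 0.8  0.7 -1.3] [-0.069 -0.05   0.05 ]
orange [316.8  79.5] 724 zt 0.0897 ctr [0.4837 0.2693 0.0873] [0.4842 0.2684 0.0885] yaw 104.3 [0.0302 0.0305]
orange [245.3  89.8] 701 zt 0.0894 ctr [0.4731 0.3409 0.0875] [0.4739 0.3408 0.0885] yaw 112.3 [0.0303 0.0304]
orange [322.  149.7] 608 zt 0.0895 ctr [0.4122 0.259  0.0872] [0.4127 0.2581 0.0884] yaw 117.0 [0.03   0.0306]
orange [255.2 159.2] 578 zt 0.0896 ctr [0.4014 0.3306 0.0874] [0.4016 0.3301 0.0885] yaw 177.0 [0.0302 0.0305]
green [399.3 106.4] 452 zt 0.1095 ctr [0.4586 0.1882 0.1074] [0.459  0.1893 0.1083] yaw 74.2 [0.0107 0.0109]
red [411.7  54.6] 738 zt 0.1404 ctr [0.5037 0.195  0.1381] [0.5033 0.1957 0.1391] yaw 117.9 [0.0056 0.0204]
red [410.9 154.5] 720 zt 0.1401 ctr [0.415  0.1816 0.1381] [0.4155 0.1824 0.1388] yaw 126.0 [0.0053 0.0199]
20.95 q [-1.453  0.584  1.13   1.791 -0.584  1.146 -1.689] p [0.398  0.3397 0.3113] yawy -89.2 F [ 0.1  6.6 -2. ] M [ 0.609 -0.017  0.018] tau7 -0.152 g 0.18 59.1
```

View pics/w7.png

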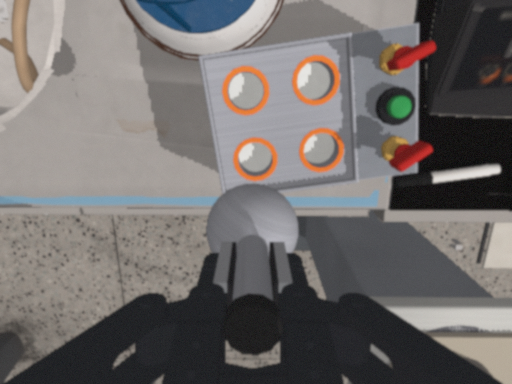

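The flask hangs straight in the grip at (253,225), and ring 3 is at (255,159). There was a small force change, so I'll hold and check.

Emit:
{"fn": "drive_tool", "kwargs": {
  "targets": [
    {"tx": 0, "ty": 0, "tz": 0, "spin": 0},
    {"tx": 0, "ty": 0, "tz": 0, "spin": 0}
  ]
}}

```text
t: 21.12
ee_pos: [0.4001, 0.3293, 0.3119]
eef_rot: [1.0, 0.002, 0.0, 0.0]
wrist_force: [-0.2, -0.3, -1.1]
grip_width: 0.181
grasp_force: 58.9
```

```bash
python3 st.py
```

```text
21.12 q [-1.447  0.579  1.138  1.801 -0.577  1.143 -1.684] p [0.4001 0.3293 0.3119] yawy -89.77 F [-0.2 -0.3 -1.1] M [ 0.002 -0.043  0.009] tau7 -0.02 g 0.181 58.9
```

Emit:
{"fn": "drive_tool", "kwargs": {
  "targets": [
    {"tx": 0.003, "ty": -0.001, "tz": 0.02, "spin": 0},
    {"tx": 0.003, "ty": -0.001, "tz": 0.05, "spin": 0},
    {"tx": 0.003, "ty": -0.001, "tz": 0.08, "spin": 0},
    {"tx": 0.003, "ty": -0.001, "tz": 0.11, "spin": 0},
    {"tx": 0.003, "ty": -0.001, "tz": 0.13, "spin": 0}
  ]
}}

```text
t: 21.53
ee_pos: [0.4026, 0.3286, 0.18]
eef_rot: [1.0, 0.0, -0.001, 0.001]
wrist_force: [-0.6, 0.6, -1.4]
grip_width: 0.181
grasp_force: 58.7
```

Emit:
{"fn": "drive_tool", "kwargs": {
  "targets": [
    {"tx": 0, "ty": 0, "tz": 0.01, "spin": 0},
    {"tx": 0, "ty": 0, "tz": 0.018, "spin": 0},
    {"tx": 0, "ty": 0, "tz": 0.023, "spin": 0},
    {"tx": 0, "ty": 0, "tz": 0.026, "spin": 0},
    {"tx": 0, "ty": 0, "tz": 0.026, "spin": 0}
  ]
}}

```text
t: 21.95
ee_pos: [0.4037, 0.3309, 0.1558]
eef_rot: [1.0, 0.002, 0.0, -0.0]
wrist_force: [0.1, 0.2, -2.2]
grip_width: 0.184
grasp_force: 58.7
```

```bash
python3 st.py
```

```text
21.95 q [-1.303  0.755  0.922  1.973 -0.823  0.841 -1.483] p [0.4037 0.3309 0.1558] yawy -89.8 F [ 0.1  0.2 -2.2] M [ 0.043 -0.009  0.019] tau7 0.048 g 0.184 58.7
```

Not touching yet. I'll go a little lower.

Emit:
{"fn": "drive_tool", "kwargs": {
  "targets": [
    {"tx": 0, "ty": 0, "tz": 0.001, "spin": 0},
    {"tx": 0, "ty": 0, "tz": 0.002, "spin": 0},
    {"tx": 0, "ty": 0, "tz": 0.002, "spin": 0}
  ]
}}

```text
t: 22.2
ee_pos: [0.4034, 0.3311, 0.1537]
eef_rot: [1.0, 0.002, 0.0, -0.0]
wrist_force: [0.6, -0.9, -1.3]
grip_width: 0.177
grasp_force: 58.7
```

```bash
python3 st.py
```

```text
22.2 q [-1.302  0.758  0.919  1.975 -0.826  0.838 -1.48 ] p [0.4034 0.3311 0.1537] yawy -89.77 F [ 0.6 -0.9 -1.3] M [-0.048  0.013 -0.009] tau7 0.015 g 0.177 58.7
```

Emit:
{"fn": "drive_tool", "kwargs": {
  "targets": [
    {"tx": 0, "ty": 0, "tz": 0.001, "spin": 0},
    {"tx": 0, "ty": 0, "tz": 0.002, "spin": 0},
    {"tx": 0, "ty": 0, "tz": 0.002, "spin": 0}
  ]
}}

```text
t: 22.45
ee_pos: [0.4038, 0.3307, 0.1527]
eef_rot: [1.0, 0.002, 0.0, -0.001]
wrist_force: [-1.7, -1.9, 10.5]
grip_width: 0.179
grasp_force: 59.5
```

```bash
python3 st.py
```

```text
22.45 q [-1.299  0.759  0.917  1.976 -0.829  0.835 -1.477] p [0.4038 0.3307 0.1527] yawy -89.8 F [-1.7 -1.9 10.5] M [-0.266  0.525 -0.034] tau7 -0.02 g 0.179 59.5
```

Emit:
{"fn": "drive_tool", "kwargs": {
  "targets": [
    {"tx": 0, "ty": 0, "tz": 0, "spin": 0},
    {"tx": 0, "ty": 0, "tz": 0, "spin": 0},
    {"tx": 0, "ty": 0, "tz": 0, "spin": 0},
    {"tx": 0, "ty": 0, "tz": -0.015, "spin": 0},
    {"tx": 0, "ty": 0, "tz": -0.035, "spin": 0}
  ],
  "fingers": -0.2
}}

```text
t: 22.87
ee_pos: [0.4021, 0.3304, 0.1854]
eef_rot: [1.0, 0.002, -0.001, 0.001]
wrist_force: [0.2, -0.1, 0.9]
grip_width: 0.399
grasp_force: 0.0
```

Emit:
{"fn": "drive_tool", "kwargs": {
  "targets": [
    {"tx": 0, "ty": 0, "tz": -0.03, "spin": 0},
    {"tx": 0, "ty": 0, "tz": -0.06, "spin": 0},
    {"tx": 0, "ty": 0, "tz": -0.09, "spin": 0},
    {"tx": 0, "ty": 0, "tz": -0.12, "spin": 0},
    {"tx": 0, "ty": 0, "tz": -0.125, "spin": 0}
  ]
}}

```text
t: 23.28
ee_pos: [0.4057, 0.3314, 0.3157]
eef_rot: [1.0, 0.002, 0.003, -0.002]
wrist_force: [0.1, 0.9, 0.3]
grip_width: 0.399
grasp_force: 0.0
```

Emit:
{"fn": "drive_tool", "kwargs": {
  "targets": [
    {"tx": 0.006, "ty": 0.034, "tz": 0, "spin": 0},
    {"tx": 0.012, "ty": 0.067, "tz": 0, "spin": 0},
    {"tx": 0.018, "ty": 0.101, "tz": 0, "spin": 0},
    {"tx": 0.024, "ty": 0.134, "tz": 0, "spin": 0},
    {"tx": 0.028, "ty": 0.168, "tz": 0, "spin": 0}
  ]
}}

```text
t: 23.7
ee_pos: [0.4319, 0.1618, 0.3109]
eef_rot: [1.0, 0.002, -0.0, 0.0]
wrist_force: [0.2, 0.5, 0.6]
grip_width: 0.399
grasp_force: 0.0
```

Emit:
{"fn": "drive_tool", "kwargs": {
  "targets": [
    {"tx": 0.006, "ty": 0.034, "tz": 0, "spin": 0},
    {"tx": 0.012, "ty": 0.067, "tz": 0, "spin": 0},
    {"tx": 0.018, "ty": 0.101, "tz": 0, "spin": 0},
    {"tx": 0.024, "ty": 0.134, "tz": 0, "spin": 0},
    {"tx": 0.028, "ty": 0.168, "tz": 0, "spin": 0}
  ]
}}

```text
t: 24.12
ee_pos: [0.4606, -0.0061, 0.3109]
eef_rot: [1.0, 0.002, -0.0, -0.0]
wrist_force: [1.0, 0.2, 0.1]
grip_width: 0.401
grasp_force: 0.0
```

Emit:
{"fn": "drive_tool", "kwargs": {
  "targets": [
    {"tx": 0.006, "ty": 0.034, "tz": 0, "spin": 0},
    {"tx": 0.012, "ty": 0.067, "tz": 0, "spin": 0},
    {"tx": 0.018, "ty": 0.101, "tz": 0, "spin": 0},
    {"tx": 0.024, "ty": 0.134, "tz": 0, "spin": 0},
    {"tx": 0.028, "ty": 0.168, "tz": 0, "spin": 0}
  ]
}}

```text
t: 24.53
ee_pos: [0.4894, -0.174, 0.3107]
eef_rot: [1.0, 0.002, -0.0, -0.0]
wrist_force: [0.1, -0.1, 0.1]
grip_width: 0.401
grasp_force: 0.0
```

Emit:
{"fn": "drive_tool", "kwargs": {
  "targets": [
    {"tx": 0.006, "ty": 0.034, "tz": 0, "spin": 0},
    {"tx": 0.012, "ty": 0.067, "tz": 0, "spin": 0},
    {"tx": 0.018, "ty": 0.101, "tz": 0, "spin": 0},
    {"tx": 0.024, "ty": 0.134, "tz": 0, "spin": 0},
    {"tx": 0.028, "ty": 0.165, "tz": 0, "spin": 0}
  ]
}}

```text
t: 24.95
ee_pos: [0.5179, -0.3394, 0.3104]
eef_rot: [1.0, 0.002, -0.0, -0.0]
wrist_force: [0.3, 0.4, 0.8]
grip_width: 0.398
grasp_force: 0.0
```

```bash
python3 fl.py w8; python3 st.py
python3 - <<'E'
from h import *
from rig import grab_frame
f=grab_frame("top");P=cloud(f)
m=(P[...,2]>.17)&(P[...,2]<.23)&(P[...,0]>.36)&(P[...,0]<.52)&(P[...,1]>.22)&(P[...,1]<.38)
print("ring tops",[(P[l].mean(0).round(4),a) for c,a,l in blobs(m,3)])
m=(P[...,2]>.03)&(P[...,2]<.13)&(P[...,0]>.4)&(P[...,0]<.66)&(P[...,1]>-.5)&(P[...,1]<-.3)
print([(P[l].mean(0).round(3),a) for c,a,l in blobs(m,6)])
E
```

```text
24.95 [ 0.029  0.666  0.915  1.529 -0.549  1.22  -0.534] [ 0.5179 -0.3394  0.3104] yawy -89.79
stopper [357.  77.] 326 [ 0.6044 -0.437   0.1127] [ 0.6041 -0.4372  0.1131] [0.019 0.02  0.005]
stopper [255. 146.] 214 [ 0.5385 -0.3426  0.1131] [ 0.5395 -0.342   0.1132] [0.019 0.015 0.003]
stopper [322. 182.] 278 [ 0.502  -0.4115  0.113 ] [ 0.5023 -0.4111  0.113 ] [0.02  0.019 0.005]
z> 0.03 5231 min [ 0.41  -0.339  0.03 ] max [ 0.56  -0.214  0.181]
z> 0.125 3589 min [ 0.44  -0.282  0.125] max [ 0.56  -0.225  0.181]
z> 0.16 522 min [ 0.445 -0.282  0.16 ] max [ 0.56  -0.233  0.181]
25.0 q [ 0.037  0.669  0.919  1.525 -0.547  1.217 -0.533] p [ 0.5164 -0.3467  0.3108] yawy -90.15 F [ 0.6 -5.4  1.6] M [-0.31  -0.039 -0.008] tau7 0.093 g 0.4 0.0
ring tops [(array([0.4004, 0.3286, 0.1926]), np.int32(30))]
[(array([ 0.618, -0.311,  0.054]), np.int32(44)), (array([ 0.616, -0.424,  0.041]), np.int32(28)), (array([ 0.555, -0.327,  0.037]), np.int32(7))]
```

Emit:
{"fn": "drive_tool", "kwargs": {
  "targets": [
    {"tx": 0.01, "ty": 0.001, "tz": 0.02, "spin": 0},
    {"tx": 0.021, "ty": 0.002, "tz": 0.05, "spin": 0},
    {"tx": 0.021, "ty": 0.002, "tz": 0.08, "spin": 0},
    {"tx": 0.021, "ty": 0.002, "tz": 0.11, "spin": 0},
    {"tx": 0.021, "ty": 0.002, "tz": 0.11, "spin": 0}
  ]
}}

```text
t: 25.47
ee_pos: [0.5365, -0.3353, 0.1948]
eef_rot: [1.0, 0.002, -0.005, -0.004]
wrist_force: [-0.7, 1.4, -0.6]
grip_width: 0.401
grasp_force: 0.0
```

```bash
python3 fl.py w9|grep stop; python3 st.py
```

```text
stopper [414. 102.] 815 [ 0.6042 -0.4361  0.1107] [ 0.6045 -0.4349  0.1127] [0.02  0.019 0.009]
stopper [263. 200.] 648 [ 0.539  -0.3426  0.1115] [ 0.5395 -0.3422  0.1129] [0.02  0.02  0.007]
stopper [357. 248.] 658 [ 0.5023 -0.4113  0.1108] [ 0.5036 -0.4104  0.1125] [0.02  0.02  0.008]
25.52 q [ 0.063  0.796  0.829  1.614 -0.657  1.039 -0.475] p [ 0.5374 -0.3369  0.1981] yawy -89.76 F [-0.1  0.7  0.3] M [ 0.005 -0.026 -0.009] tau7 0.102 g 0.401 0.0
```

Emit:
{"fn": "drive_tool", "kwargs": {
  "targets": [
    {"tx": 0, "ty": 0.0015, "tz": 0, "spin": 0},
    {"tx": 0, "ty": 0.0015, "tz": 0.03, "spin": 0},
    {"tx": 0, "ty": 0.0015, "tz": 0.06, "spin": 0},
    {"tx": 0, "ty": 0.0015, "tz": 0.095, "spin": 0},
    {"tx": 0, "ty": 0.0015, "tz": 0.128, "spin": 0}
  ]
}}

```text
t: 25.93
ee_pos: [0.5407, -0.3423, 0.075]
eef_rot: [1.0, 0.002, 0.002, 0.001]
wrist_force: [0.6, 0.3, -0.4]
grip_width: 0.402
grasp_force: 0.0
```

Emit:
{"fn": "drive_tool", "kwargs": {
  "targets": [
    {"tx": 0, "ty": 0, "tz": 0, "spin": 0},
    {"tx": 0, "ty": 0, "tz": 0, "spin": 0},
    {"tx": 0, "ty": 0, "tz": 0, "spin": 0},
    {"tx": 0, "ty": 0, "tz": 0, "spin": 0},
    {"tx": 0, "ty": 0, "tz": 0, "spin": 0}
  ],
  "fingers": -1
}}

```text
t: 26.35
ee_pos: [0.54, -0.3422, 0.0759]
eef_rot: [1.0, 0.002, 0.002, 0.001]
wrist_force: [-0.1, -0.5, -1.7]
grip_width: 0.183
grasp_force: 58.2
```

Emit:
{"fn": "drive_tool", "kwargs": {
  "targets": [
    {"tx": 0, "ty": 0, "tz": -0.01, "spin": 0},
    {"tx": 0, "ty": 0, "tz": -0.03, "spin": 0},
    {"tx": 0, "ty": 0, "tz": -0.06, "spin": 0},
    {"tx": 0, "ty": 0, "tz": -0.09, "spin": 0},
    {"tx": 0, "ty": 0, "tz": -0.12, "spin": 0}
  ]
}}

```text
t: 26.77
ee_pos: [0.5386, -0.3413, 0.196]
eef_rot: [1.0, 0.002, 0.0, 0.0]
wrist_force: [0.7, 0.4, -1.8]
grip_width: 0.18
grasp_force: 58.3
```

```bash
python3 st.py
```

```text
26.77 q [ 0.068  0.799  0.827  1.614 -0.663  1.029 -0.468] p [ 0.5386 -0.3413  0.196 ] yawy -89.82 F [ 0.7  0.4 -1.8] M [-0.049 -0.029 -0.078] tau7 0.308 g 0.18 58.3
```

Emit:
{"fn": "drive_tool", "kwargs": {
  "targets": [
    {"tx": 0, "ty": 0, "tz": -0.03, "spin": 0},
    {"tx": 0, "ty": 0, "tz": -0.06, "spin": 0},
    {"tx": 0, "ty": 0, "tz": -0.09, "spin": 0},
    {"tx": 0, "ty": 0, "tz": -0.12, "spin": 0}
  ]
}}

```text
t: 27.1
ee_pos: [0.5382, -0.3411, 0.3165]
eef_rot: [1.0, 0.001, 0.001, 0.0]
wrist_force: [1.1, -0.4, -1.9]
grip_width: 0.177
grasp_force: 58.3
```

Emit:
{"fn": "drive_tool", "kwargs": {
  "targets": [
    {"tx": -0.003, "ty": -0.02, "tz": 0, "spin": 0},
    {"tx": -0.006, "ty": -0.056, "tz": 0, "spin": 0},
    {"tx": -0.009, "ty": -0.093, "tz": 0, "spin": 0},
    {"tx": -0.012, "ty": -0.13, "tz": 0, "spin": 0},
    {"tx": -0.016, "ty": -0.17, "tz": 0, "spin": 0}
  ]
}}

```text
t: 27.52
ee_pos: [0.5215, -0.1705, 0.3147]
eef_rot: [1.0, 0.001, 0.001, 0.0]
wrist_force: [0.5, 0.5, -1.3]
grip_width: 0.182
grasp_force: 58.6
```

Emit:
{"fn": "drive_tool", "kwargs": {
  "targets": [
    {"tx": -0.003, "ty": -0.034, "tz": 0, "spin": 0},
    {"tx": -0.006, "ty": -0.067, "tz": 0, "spin": 0},
    {"tx": -0.009, "ty": -0.101, "tz": 0, "spin": 0},
    {"tx": -0.012, "ty": -0.134, "tz": 0, "spin": 0},
    {"tx": -0.016, "ty": -0.17, "tz": 0, "spin": 0}
  ]
}}

```text
t: 27.93
ee_pos: [0.5051, -0.0005, 0.3148]
eef_rot: [1.0, 0.001, 0.001, -0.0]
wrist_force: [0.6, 0.1, -1.6]
grip_width: 0.182
grasp_force: 58.5
```

Emit:
{"fn": "drive_tool", "kwargs": {
  "targets": [
    {"tx": -0.003, "ty": -0.034, "tz": 0, "spin": 0},
    {"tx": -0.006, "ty": -0.067, "tz": 0, "spin": 0},
    {"tx": -0.009, "ty": -0.101, "tz": 0, "spin": 0},
    {"tx": -0.012, "ty": -0.134, "tz": 0, "spin": 0},
    {"tx": -0.016, "ty": -0.17, "tz": 0, "spin": 0}
  ]
}}

```text
t: 28.35
ee_pos: [0.4885, 0.1695, 0.3149]
eef_rot: [1.0, 0.001, 0.001, -0.001]
wrist_force: [0.3, -0.6, -1.1]
grip_width: 0.178
grasp_force: 58.5
```

Emit:
{"fn": "drive_tool", "kwargs": {
  "targets": [
    {"tx": -0.003, "ty": -0.037, "tz": 0, "spin": 0},
    {"tx": -0.006, "ty": -0.074, "tz": 0, "spin": 0},
    {"tx": -0.009, "ty": -0.11, "tz": 0, "spin": 0},
    {"tx": -0.012, "ty": -0.145, "tz": 0, "spin": 0},
    {"tx": -0.016, "ty": -0.17, "tz": 0, "spin": 0}
  ]
}}

```text
t: 28.77
ee_pos: [0.4713, 0.3424, 0.3144]
eef_rot: [1.0, 0.003, 0.0, -0.001]
wrist_force: [0.5, -0.3, -1.8]
grip_width: 0.18
grasp_force: 58.5
```

Emit:
{"fn": "drive_tool", "kwargs": {
  "targets": [
    {"tx": 0, "ty": 0, "tz": 0, "spin": 0},
    {"tx": 0, "ty": 0, "tz": 0, "spin": 0},
    {"tx": 0, "ty": 0, "tz": 0, "spin": 0}
  ]
}}

```text
t: 29.02
ee_pos: [0.4724, 0.3375, 0.3143]
eef_rot: [1.0, 0.001, 0.0, 0.0]
wrist_force: [-0.4, -1.2, -2.6]
grip_width: 0.178
grasp_force: 58.6
```

```bash
python3 st.py; python3 bath.py w10 | grep orange
```

```text
29.02 q [-1.276  0.657  1.069  1.635 -0.606  1.219 -1.645] p [0.4724 0.3375 0.3143] yawy -89.85 F [-0.4 -1.2 -2.6] M [-0.078 -0.038 -0.015] tau7 -0.007 g 0.178 58.6
orange [192.3  82.8] 227 zt 0.3737 ctr [0.5502 0.3524 0.3715] [0.5506 0.3508 0.3712] yaw -153.2 [0.0016 0.0044]
orange [315.5 151.1] 586 zt 0.0896 ctr [0.4834 0.2695 0.0876] [0.4837 0.2686 0.0885] yaw 125.4 [0.0302 0.0305]
orange [249.5 159.2] 548 zt 0.0895 ctr [0.4753 0.3403 0.1738] [0.4748 0.3406 0.0897] yaw 104.3 [0.0292 0.0313]
orange [320.7 212.4] 495 zt 0.0895 ctr [0.4126 0.2582 0.0871] [0.4125 0.2584 0.0883] yaw 113.8 [0.0299 0.0307]
```

View pics/w10.png

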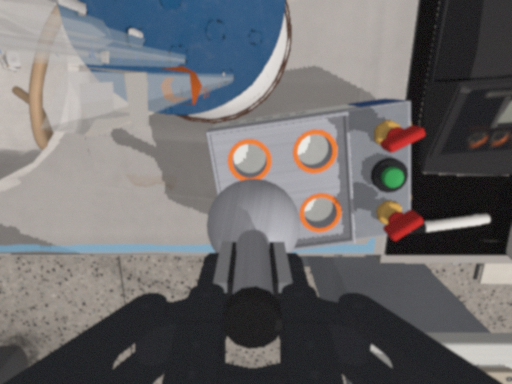

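The flask is held straight. Ring 4 is at (250,159), partly hidden by the flask. Pipettes at upper left rise to about z=0.37 and may be close, so I'll check clearance.

Run:
```python
from h import *
from rig import grab_frame
for n in("scene","top"):
    f=grab_frame(n);P=cloud(f);
    if n=="scene":
        cv2.imwrite("pics/s2.png",cv2.resize(f["img"][60:210,90:290,::-1],(800,600)))
    m=(P[...,2]>.12)&(P[...,0]>.4)&(P[...,0]<.75)&(P[...,1]>.26)&(P[...,1]<.5)
    g=P[m]
    for z in np.arange(.14,.6,.06):
        q=g[abs(g[:,2]-z)<.03]
        if len(q): 
            i=np.argsort(np.hypot(q[:,0]-.473,q[:,1]-.34)); q=q[i]; print(n,z.round(2),len(q),q[:3].round(3).tolist(),"minx>.5",q[q[:,0]>.5][:2].round(3).tolist())
```

```text
scene 0.14 355 [[0.418, 0.322, 0.124], [0.416, 0.325, 0.127], [0.418, 0.317, 0.122]] minx>.5 [[0.528, 0.394, 0.123], [0.529, 0.395, 0.126]]
scene 0.2 745 [[0.412, 0.333, 0.192], [0.533, 0.36, 0.195], [0.411, 0.325, 0.191]] minx>.5 [[0.533, 0.36, 0.195], [0.534, 0.362, 0.191]]
scene 0.26 712 [[0.46, 0.339, 0.289], [0.457, 0.34, 0.289], [0.457, 0.334, 0.287]] minx>.5 [[0.548, 0.349, 0.257], [0.548, 0.351, 0.289]]
scene 0.32 680 [[0.468, 0.343, 0.335], [0.468, 0.343, 0.332], [0.467, 0.339, 0.342]] minx>.5 [[0.546, 0.348, 0.322], [0.546, 0.352, 0.343]]
scene 0.38 1007 [[0.477, 0.337, 0.356], [0.469, 0.347, 0.355], [0.464, 0.339, 0.352]] minx>.5 [[0.542, 0.347, 0.408], [0.544, 0.348, 0.387]]
scene 0.44 946 [[0.461, 0.337, 0.419], [0.461, 0.336, 0.422], [0.461, 0.341, 0.418]] minx>.5 [[0.5, 0.313, 0.448], [0.502, 0.314, 0.453]]
scene 0.5 856 [[0.478, 0.32, 0.476], [0.481, 0.319, 0.476], [0.48, 0.318, 0.474]] minx>.5 [[0.507, 0.334, 0.479], [0.502, 0.318, 0.492]]
scene 0.56 333 [[0.475, 0.307, 0.539], [0.444, 0.323, 0.552], [0.476, 0.306, 0.551]] minx>.5 [[0.501, 0.317, 0.553], [0.557, 0.40
[... 394 characters left out ...]
 [0.55, 0.354, 0.261]]
top 0.32 245 [[0.459, 0.338, 0.29], [0.458, 0.341, 0.294], [0.459, 0.344, 0.291]] minx>.5 [[0.547, 0.354, 0.332], [0.548, 0.354, 0.323]]
top 0.38 349 [[0.464, 0.317, 0.351], [0.458, 0.32, 0.351], [0.459, 0.317, 0.374]] minx>.5 [[0.545, 0.354, 0.41], [0.545, 0.352, 0.407]]
top 0.44 396 [[0.475, 0.304, 0.468], [0.472, 0.304, 0.469], [0.503, 0.318, 0.44]] minx>.5 [[0.503, 0.318, 0.44], [0.5, 0.314, 0.464]]
top 0.5 304 [[0.505, 0.324, 0.518], [0.502, 0.319, 0.517], [0.497, 0.312, 0.522]] minx>.5 [[0.505, 0.324, 0.518], [0.502, 0.319, 0.517]]
top 0.56 187 [[0.502, 0.318, 0.546], [0.499, 0.315, 0.549], [0.5, 0.317, 0.534]] minx>.5 [[0.502, 0.318, 0.546], [0.5, 0.317, 0.534]]
```

View pics/s2.png

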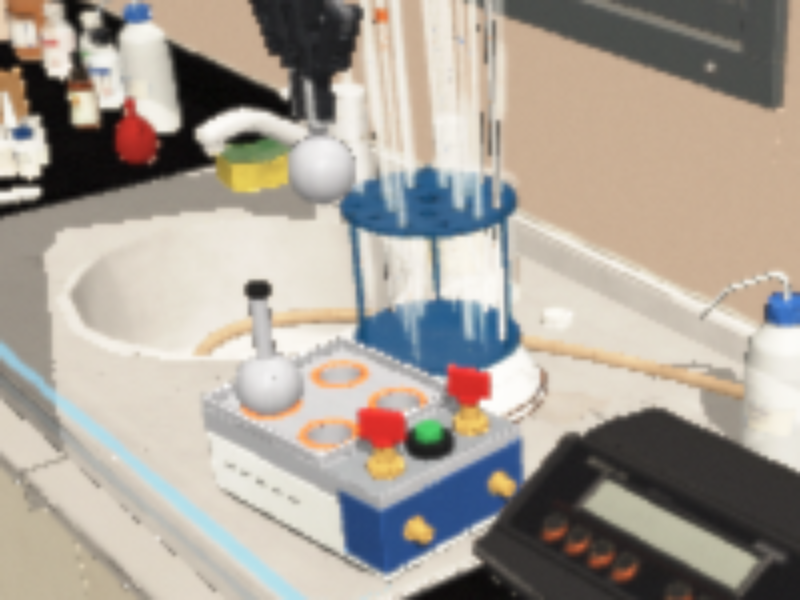

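The scene view shows flask 3 upright in its ring and the carried flask near the pipettes. Rings 1 and 2 have more clearance, so I'll use ring 1 for this one.

Emit:
{"fn": "drive_tool", "kwargs": {
  "targets": [
    {"tx": -0.02, "ty": 0.027, "tz": 0, "spin": 0},
    {"tx": -0.04, "ty": 0.053, "tz": 0, "spin": 0},
    {"tx": -0.059, "ty": 0.079, "tz": 0, "spin": 0},
    {"tx": -0.059, "ty": 0.079, "tz": 0, "spin": 0},
    {"tx": -0.059, "ty": 0.079, "tz": 0, "spin": 0}
  ]
}}

```text
t: 29.58
ee_pos: [0.4129, 0.2575, 0.3139]
eef_rot: [1.0, -0.0, -0.001, -0.001]
wrist_force: [0.8, 1.3, -0.6]
grip_width: 0.183
grasp_force: 58.9
```

Emit:
{"fn": "drive_tool", "kwargs": {
  "targets": [
    {"tx": 0, "ty": 0, "tz": 0.02, "spin": 0},
    {"tx": 0, "ty": 0, "tz": 0.05, "spin": 0},
    {"tx": 0, "ty": 0, "tz": 0.08, "spin": 0},
    {"tx": 0, "ty": 0, "tz": 0.11, "spin": 0},
    {"tx": 0, "ty": 0, "tz": 0.13, "spin": 0}
  ]
}}

```text
t: 30.0
ee_pos: [0.4134, 0.2596, 0.1811]
eef_rot: [1.0, 0.002, -0.001, 0.0]
wrist_force: [-0.0, 0.5, -1.8]
grip_width: 0.184
grasp_force: 58.7
```

Emit:
{"fn": "drive_tool", "kwargs": {
  "targets": [
    {"tx": 0, "ty": 0, "tz": 0.008, "spin": 0},
    {"tx": 0, "ty": 0, "tz": 0.015, "spin": 0},
    {"tx": 0, "ty": 0, "tz": 0.022, "spin": 0},
    {"tx": 0, "ty": 0, "tz": 0.025, "spin": 0},
    {"tx": 0, "ty": 0, "tz": 0.025, "spin": 0}
  ]
}}

```text
t: 30.42
ee_pos: [0.4139, 0.2596, 0.1585]
eef_rot: [1.0, 0.002, 0.0, -0.0]
wrist_force: [0.6, 0.9, -1.2]
grip_width: 0.183
grasp_force: 58.7
```

```bash
python3 st.py
```

```text
30.42 q [-1.188  0.701  0.902  2.057 -0.803  0.78  -1.351] p [0.4139 0.2596 0.1585] yawy -89.78 F [ 0.6  0.9 -1.2] M [-0.025 -0.001  0.006] tau7 0.062 g 0.183 58.7
```

Emit:
{"fn": "drive_tool", "kwargs": {
  "targets": [
    {"tx": 0, "ty": 0, "tz": 0.0015, "spin": 0},
    {"tx": 0, "ty": 0, "tz": 0.003, "spin": 0},
    {"tx": 0, "ty": 0, "tz": 0.0035, "spin": 0},
    {"tx": 0, "ty": 0, "tz": 0.0035, "spin": 0}
  ]
}}

```text
t: 30.75
ee_pos: [0.4139, 0.2597, 0.1553]
eef_rot: [1.0, 0.002, 0.0, -0.0]
wrist_force: [-1.0, -0.0, 2.0]
grip_width: 0.177
grasp_force: 58.9
```

```bash
python3 st.py
```

```text
30.75 q [-1.184  0.704  0.896  2.06  -0.81   0.773 -1.345] p [0.4139 0.2597 0.1553] yawy -89.78 F [-1. -0.  2.] M [0.059 0.056 0.052] tau7 0.007 g 0.177 58.9
```

Emit:
{"fn": "drive_tool", "kwargs": {
  "targets": [
    {"tx": 0, "ty": 0, "tz": 0.0005, "spin": 0},
    {"tx": 0, "ty": 0, "tz": 0, "spin": 0},
    {"tx": 0, "ty": 0, "tz": 0, "spin": 0},
    {"tx": 0, "ty": 0, "tz": -0.015, "spin": 0},
    {"tx": 0, "ty": 0, "tz": -0.035, "spin": 0}
  ],
  "fingers": -0.2
}}

```text
t: 31.17
ee_pos: [0.4125, 0.2589, 0.1891]
eef_rot: [1.0, 0.002, -0.001, 0.001]
wrist_force: [0.6, -0.3, 0.5]
grip_width: 0.399
grasp_force: 0.0
```

Emit:
{"fn": "drive_tool", "kwargs": {
  "targets": [
    {"tx": 0, "ty": 0, "tz": -0.03, "spin": 0},
    {"tx": 0, "ty": 0, "tz": -0.06, "spin": 0},
    {"tx": 0, "ty": 0, "tz": -0.09, "spin": 0},
    {"tx": 0, "ty": 0, "tz": -0.12, "spin": 0},
    {"tx": 0, "ty": 0, "tz": -0.125, "spin": 0}
  ]
}}

```text
t: 31.58
ee_pos: [0.416, 0.2596, 0.3191]
eef_rot: [1.0, 0.002, 0.003, -0.002]
wrist_force: [1.5, 0.4, 0.2]
grip_width: 0.399
grasp_force: 0.0
```

Emit:
{"fn": "drive_tool", "kwargs": {
  "targets": [
    {"tx": 0.004, "ty": 0.034, "tz": 0, "spin": 0},
    {"tx": 0.008, "ty": 0.067, "tz": 0, "spin": 0},
    {"tx": 0.012, "ty": 0.101, "tz": 0, "spin": 0},
    {"tx": 0.016, "ty": 0.134, "tz": 0, "spin": 0},
    {"tx": 0.018, "ty": 0.168, "tz": 0, "spin": 0}
  ]
}}

```text
t: 32.0
ee_pos: [0.4321, 0.0902, 0.3145]
eef_rot: [1.0, 0.002, 0.0, -0.0]
wrist_force: [0.8, -0.3, 0.2]
grip_width: 0.397
grasp_force: 0.0
```

Emit:
{"fn": "drive_tool", "kwargs": {
  "targets": [
    {"tx": 0.004, "ty": 0.034, "tz": 0, "spin": 0},
    {"tx": 0.008, "ty": 0.067, "tz": 0, "spin": 0},
    {"tx": 0.012, "ty": 0.101, "tz": 0, "spin": 0},
    {"tx": 0.016, "ty": 0.134, "tz": 0, "spin": 0},
    {"tx": 0.018, "ty": 0.168, "tz": 0, "spin": 0}
  ]
}}

```text
t: 32.42
ee_pos: [0.4508, -0.0777, 0.3145]
eef_rot: [1.0, 0.002, -0.0, -0.0]
wrist_force: [0.6, -0.5, -0.3]
grip_width: 0.402
grasp_force: 0.0
```

Emit:
{"fn": "drive_tool", "kwargs": {
  "targets": [
    {"tx": 0.004, "ty": 0.034, "tz": 0, "spin": 0},
    {"tx": 0.008, "ty": 0.067, "tz": 0, "spin": 0},
    {"tx": 0.012, "ty": 0.101, "tz": 0, "spin": 0},
    {"tx": 0.016, "ty": 0.134, "tz": 0, "spin": 0},
    {"tx": 0.018, "ty": 0.168, "tz": 0, "spin": 0}
  ]
}}

```text
t: 32.83
ee_pos: [0.4695, -0.2456, 0.3142]
eef_rot: [1.0, 0.002, -0.0, -0.0]
wrist_force: [0.9, -0.1, 0.0]
grip_width: 0.397
grasp_force: 0.0
```

Emit:
{"fn": "drive_tool", "kwargs": {
  "targets": [
    {"tx": 0.004, "ty": 0.034, "tz": 0, "spin": 0},
    {"tx": 0.008, "ty": 0.067, "tz": 0, "spin": 0},
    {"tx": 0.012, "ty": 0.101, "tz": 0, "spin": 0},
    {"tx": 0.016, "ty": 0.134, "tz": 0, "spin": 0},
    {"tx": 0.018, "ty": 0.165, "tz": 0, "spin": 0}
  ]
}}

```text
t: 33.25
ee_pos: [0.4881, -0.411, 0.3139]
eef_rot: [1.0, 0.002, -0.0, -0.0]
wrist_force: [0.3, -0.0, 0.4]
grip_width: 0.398
grasp_force: 0.0
```

Emit:
{"fn": "drive_tool", "kwargs": {
  "targets": [
    {"tx": 0, "ty": 0, "tz": 0, "spin": 0},
    {"tx": 0, "ty": 0, "tz": 0, "spin": 0},
    {"tx": 0, "ty": 0, "tz": 0, "spin": 0}
  ]
}}

```text
t: 33.5
ee_pos: [0.4878, -0.4086, 0.314]
eef_rot: [1.0, 0.002, -0.0, -0.001]
wrist_force: [0.6, -0.5, -0.1]
grip_width: 0.4
grasp_force: 0.0
```

```bash
python3 fl.py w11|grep stop; python3 st.py
python3 - <<'E'
from h import *
from rig import grab_frame
f=grab_frame("top");P=cloud(f)
m=(P[...,2]>.17)&(P[...,2]<.23)&(P[...,0]>.36)&(P[...,0]<.52)&(P[...,1]>.22)&(P[...,1]<.36)
print("ring tops",[(P[l].mean(0).round(4),a) for c,a,l in blobs(m,3)])
E
```

```text
stopper [283.  43.] 276 [ 0.6039 -0.4366  0.113 ] [ 0.6039 -0.4365  0.1133] [0.016 0.016 0.005]
stopper [255. 152.] 241 [ 0.5016 -0.4112  0.1132] [ 0.5022 -0.4112  0.113 ] [0.02  0.014 0.005]
33.55 q [ 0.172  0.685  0.896  1.473 -0.548  1.25  -0.433] p [ 0.4883 -0.4079  0.3142] yawy -89.73 F [ 0.  -0.1 -1.4] M [ 0.035 -0.014 -0.029] tau7 0.0 g 0.404 0.0
ring tops [(array([0.4003, 0.328 , 0.1934]), np.int32(31)), (array([0.3946, 0.2601, 0.1912]), np.int32(32))]
```

The ring 1 flask's top reads about 17 mm off in x, so I'll look.

Run:
```python
from h import *
from rig import grab_frame
o=np.zeros((480,800,3),np.uint8)
for i,(n,c) in enumerate((("scene",(135,215,130,230)),("top",(175,245,140,220)))):
    f=grab_frame(n);P=cloud(f)
    o[:,400*i:400*i+400]=cv2.resize(f["img"][c[0]:c[1],c[2]:c[3],::-1],(400,480))
    m=(P[...,2]>.17)&(P[...,2]<.23)&(P[...,0]>.36)&(P[...,0]<.52)&(P[...,1]>.22)&(P[...,1]<.36)
    print(n,[(P[l].mean(0).round(4),P[l].min(0).round(3),P[l].max(0).round(3),a) for c,a,l in blobs(m,3)])
cv2.imwrite("pics/z2.png",o)
```

```text
scene [(array([0.3989, 0.3239, 0.1853]), array([0.39 , 0.316, 0.17 ]), array([0.41 , 0.338, 0.195]), np.int32(52)), (array([0.3947, 0.2555, 0.1855]), array([0.384, 0.248, 0.172]), array([0.404, 0.272, 0.193]), np.int32(51))]
top [(array([0.4003, 0.3282, 0.1914]), array([0.393, 0.32 , 0.173]), array([0.41 , 0.339, 0.201]), np.int32(32)), (array([0.3948, 0.2597, 0.1913]), array([0.386, 0.252, 0.172]), array([0.404, 0.271, 0.202]), np.int32(33))]
```

View pics/z2.png

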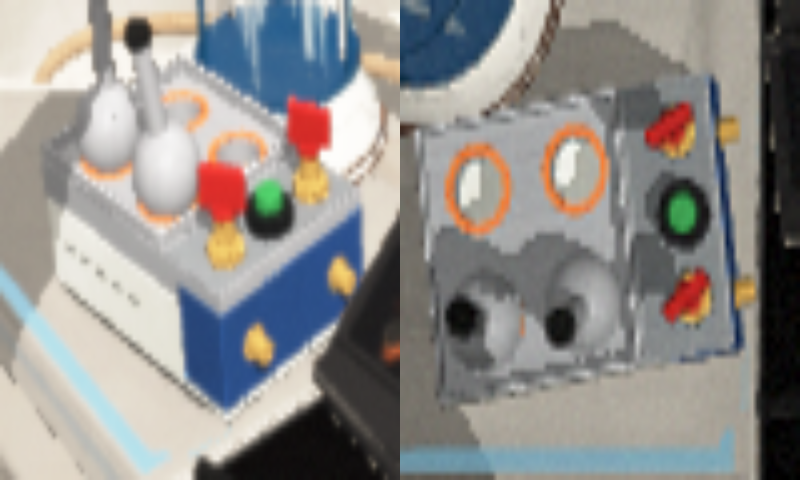

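The crops show the ring 1 flask leaning toward -x by about 9°, and the ring 3 flask upright. I'll fetch the last flask first, then straighten that one with a grip along x.

Emit:
{"fn": "drive_tool", "kwargs": {
  "targets": [
    {"tx": 0.007, "ty": 0.0015, "tz": 0.02, "spin": 0},
    {"tx": 0.0135, "ty": 0.003, "tz": 0.05, "spin": 0},
    {"tx": 0.0135, "ty": 0.003, "tz": 0.08, "spin": 0},
    {"tx": 0.0135, "ty": 0.003, "tz": 0.11, "spin": 0},
    {"tx": 0.0135, "ty": 0.003, "tz": 0.11, "spin": 0}
  ]
}}

```text
t: 34.12
ee_pos: [0.5003, -0.4077, 0.1991]
eef_rot: [1.0, 0.003, -0.003, -0.004]
wrist_force: [-0.8, 2.0, -1.9]
grip_width: 0.403
grasp_force: 0.0
```

Emit:
{"fn": "drive_tool", "kwargs": {
  "targets": [
    {"tx": 0, "ty": 0, "tz": 0, "spin": 0},
    {"tx": 0, "ty": 0, "tz": 0.0, "spin": 0}
  ]
}}

```text
t: 34.28
ee_pos: [0.5022, -0.4128, 0.2067]
eef_rot: [1.0, 0.002, 0.001, 0.001]
wrist_force: [0.2, 0.7, 0.2]
grip_width: 0.398
grasp_force: 0.0
```

```bash
python3 st.py; python3 fl.py w12|grep stop
```

```text
34.28 q [ 0.203  0.8    0.822  1.568 -0.646  1.061 -0.369] p [ 0.5022 -0.4128  0.2067] yawy -89.75 F [0.2 0.7 0.2] M [-0.035 -0.041  0.016] tau7 0.0 g 0.398 0.0
stopper [289.  47.] 558 [ 0.6039 -0.4367  0.1132] [ 0.604  -0.4359  0.1131] [0.017 0.017 0.004]
stopper [249. 199.] 535 [ 0.5024 -0.4112  0.1123] [ 0.5025 -0.4109  0.1129] [0.02  0.02  0.006]
```

Emit:
{"fn": "drive_tool", "kwargs": {
  "targets": [
    {"tx": 0, "ty": -0.0005, "tz": 0.02, "spin": 0},
    {"tx": 0, "ty": -0.0005, "tz": 0.05, "spin": 0},
    {"tx": 0, "ty": -0.0005, "tz": 0.08, "spin": 0},
    {"tx": 0, "ty": -0.0005, "tz": 0.11, "spin": 0},
    {"tx": 0, "ty": -0.0005, "tz": 0.13, "spin": 0}
  ]
}}

```text
t: 34.75
ee_pos: [0.5022, -0.4117, 0.0745]
eef_rot: [1.0, 0.002, 0.001, 0.0]
wrist_force: [-0.0, 0.7, 0.3]
grip_width: 0.401
grasp_force: 0.0
```

Emit:
{"fn": "drive_tool", "kwargs": {
  "targets": [
    {"tx": 0, "ty": 0, "tz": 0, "spin": 0},
    {"tx": 0, "ty": 0, "tz": 0, "spin": 0},
    {"tx": 0, "ty": 0, "tz": 0, "spin": 0},
    {"tx": 0, "ty": 0, "tz": 0, "spin": 0},
    {"tx": 0, "ty": 0, "tz": 0, "spin": 0}
  ],
  "fingers": -1
}}

```text
t: 35.17
ee_pos: [0.5024, -0.4126, 0.0767]
eef_rot: [1.0, 0.002, 0.001, 0.001]
wrist_force: [0.4, -0.0, -1.3]
grip_width: 0.183
grasp_force: 58.3
```

```bash
python3 st.py
```

```text
35.17 q [ 0.258  0.943  0.704  1.657 -0.78   0.84  -0.265] p [ 0.5024 -0.4126  0.0767] yawy -89.77 F [ 0.4 -0.  -1.3] M [-0.017  0.053 -0.024] tau7 -0.003 g 0.183 58.3
```

Emit:
{"fn": "drive_tool", "kwargs": {
  "targets": [
    {"tx": 0, "ty": 0, "tz": -0.01, "spin": 0},
    {"tx": 0, "ty": 0, "tz": -0.03, "spin": 0},
    {"tx": 0, "ty": 0, "tz": -0.06, "spin": 0},
    {"tx": 0, "ty": 0, "tz": -0.09, "spin": 0},
    {"tx": 0, "ty": 0, "tz": -0.12, "spin": 0}
  ]
}}

```text
t: 35.58
ee_pos: [0.5013, -0.4119, 0.1973]
eef_rot: [1.0, 0.002, 0.0, 0.0]
wrist_force: [-0.2, -0.8, -1.6]
grip_width: 0.186
grasp_force: 58.4
```

Emit:
{"fn": "drive_tool", "kwargs": {
  "targets": [
    {"tx": 0, "ty": 0, "tz": -0.03, "spin": 0},
    {"tx": 0, "ty": 0, "tz": -0.06, "spin": 0},
    {"tx": 0, "ty": 0, "tz": -0.09, "spin": 0},
    {"tx": 0, "ty": 0, "tz": -0.12, "spin": 0}
  ]
}}

```text
t: 35.92
ee_pos: [0.501, -0.4117, 0.3178]
eef_rot: [1.0, 0.002, 0.0, 0.0]
wrist_force: [0.0, -0.2, -1.0]
grip_width: 0.186
grasp_force: 58.4
```

```bash
python3 st.py
```

```text
35.92 q [ 0.177  0.7    0.894  1.433 -0.553  1.271 -0.45 ] p [ 0.501  -0.4117  0.3178] yawy -89.83 F [ 0.  -0.2 -1. ] M [ 0.025 -0.033  0.009] tau7 0.253 g 0.186 58.4
```

Emit:
{"fn": "drive_tool", "kwargs": {
  "targets": [
    {"tx": -0.001, "ty": -0.02, "tz": 0, "spin": 0},
    {"tx": -0.002, "ty": -0.056, "tz": 0, "spin": 0},
    {"tx": -0.003, "ty": -0.093, "tz": 0, "spin": 0},
    {"tx": -0.004, "ty": -0.13, "tz": 0, "spin": 0},
    {"tx": -0.0045, "ty": -0.17, "tz": 0, "spin": 0}
  ]
}}

```text
t: 36.33
ee_pos: [0.4955, -0.241, 0.316]
eef_rot: [1.0, 0.001, 0.001, 0.0]
wrist_force: [1.0, 0.5, -1.9]
grip_width: 0.186
grasp_force: 58.7
```

Emit:
{"fn": "drive_tool", "kwargs": {
  "targets": [
    {"tx": -0.001, "ty": -0.034, "tz": 0, "spin": 0},
    {"tx": -0.002, "ty": -0.067, "tz": 0, "spin": 0},
    {"tx": -0.003, "ty": -0.101, "tz": 0, "spin": 0},
    {"tx": -0.004, "ty": -0.134, "tz": 0, "spin": 0},
    {"tx": -0.0045, "ty": -0.17, "tz": 0, "spin": 0}
  ]
}}

```text
t: 36.75
ee_pos: [0.4906, -0.071, 0.3161]
eef_rot: [1.0, 0.001, 0.001, -0.0]
wrist_force: [0.9, -0.5, -0.9]
grip_width: 0.181
grasp_force: 58.5
```

Emit:
{"fn": "drive_tool", "kwargs": {
  "targets": [
    {"tx": -0.001, "ty": -0.034, "tz": 0, "spin": 0},
    {"tx": -0.002, "ty": -0.067, "tz": 0, "spin": 0},
    {"tx": -0.003, "ty": -0.101, "tz": 0, "spin": 0},
    {"tx": -0.004, "ty": -0.134, "tz": 0, "spin": 0},
    {"tx": -0.0045, "ty": -0.17, "tz": 0, "spin": 0}
  ]
}}

```text
t: 37.17
ee_pos: [0.4856, 0.099, 0.3161]
eef_rot: [1.0, 0.001, 0.001, -0.001]
wrist_force: [1.3, -1.1, -2.3]
grip_width: 0.184
grasp_force: 58.5
```

Emit:
{"fn": "drive_tool", "kwargs": {
  "targets": [
    {"tx": -0.001, "ty": -0.037, "tz": 0, "spin": 0},
    {"tx": -0.002, "ty": -0.074, "tz": 0, "spin": 0},
    {"tx": -0.003, "ty": -0.11, "tz": 0, "spin": 0},
    {"tx": -0.004, "ty": -0.145, "tz": 0, "spin": 0},
    {"tx": -0.0045, "ty": -0.17, "tz": 0, "spin": 0}
  ]
}}

```text
t: 37.58
ee_pos: [0.4801, 0.272, 0.3157]
eef_rot: [1.0, 0.004, 0.0, -0.001]
wrist_force: [1.2, 0.3, -2.2]
grip_width: 0.182
grasp_force: 58.6
```

Emit:
{"fn": "drive_tool", "kwargs": {
  "targets": [
    {"tx": 0, "ty": 0, "tz": 0, "spin": 0},
    {"tx": 0, "ty": 0, "tz": 0, "spin": 0},
    {"tx": 0, "ty": 0, "tz": 0, "spin": 0},
    {"tx": 0, "ty": 0, "tz": 0, "spin": 0}
  ]
}}

```text
t: 37.92
ee_pos: [0.4812, 0.2665, 0.3156]
eef_rot: [1.0, 0.001, 0.0, -0.0]
wrist_force: [-1.2, -0.4, -1.5]
grip_width: 0.184
grasp_force: 58.7
```

```bash
python3 st.py; python3 bath.py w13 | grep orange
python3 - <<'E'
from h import *
from rig import grab_frame
f=grab_frame("top");P=cloud(f)
m=(P[...,2]>.17)&(P[...,2]<.21)&(P[...,0]>.36)&(P[...,0]<.43)&(P[...,1]>.22)&(P[...,1]<.36)
print("ring tops",[(P[l].mean(0).round(4),a) for c,a,l in blobs(m,3)])
E
```

```text
37.92 q [-1.201  0.604  1.076  1.714 -0.573  1.176 -1.537] p [0.4812 0.2665 0.3156] yawy -89.94 F [-1.2 -0.4 -1.5] M [-0.041  0.009 -0.015] tau7 -0.0 g 0.184 58.7
orange [249.8 159.1] 527 zt 0.0895 ctr [0.4842 0.2694 0.1733] [0.4832 0.2693 0.0887] yaw 112.7 [0.0298 0.0308]
orange [185.2 168.2] 528 zt 0.0895 ctr [0.4731 0.3407 0.0875] [0.4728 0.3407 0.0885] yaw 125.6 [0.0301 0.0306]
ring tops [(array([0.4002, 0.3284, 0.1918]), np.int32(31)), (array([0.3945, 0.26  , 0.192 ]), np.int32(31))]
```

Emit:
{"fn": "drive_tool", "kwargs": {
  "targets": [
    {"tx": 0.0015, "ty": -0.003, "tz": 0.02, "spin": 0},
    {"tx": 0.0015, "ty": -0.003, "tz": 0.05, "spin": 0},
    {"tx": 0.0015, "ty": -0.003, "tz": 0.08, "spin": 0},
    {"tx": 0.0015, "ty": -0.003, "tz": 0.11, "spin": 0},
    {"tx": 0.0015, "ty": -0.003, "tz": 0.13, "spin": 0}
  ]
}}

```text
t: 38.43
ee_pos: [0.4815, 0.2701, 0.1826]
eef_rot: [1.0, 0.001, -0.001, 0.0]
wrist_force: [-0.3, -0.1, -1.8]
grip_width: 0.182
grasp_force: 58.6
```

Emit:
{"fn": "drive_tool", "kwargs": {
  "targets": [
    {"tx": 0, "ty": 0, "tz": 0.01, "spin": 0},
    {"tx": 0, "ty": 0, "tz": 0.02, "spin": 0},
    {"tx": 0, "ty": 0, "tz": 0.024, "spin": 0},
    {"tx": 0, "ty": 0, "tz": 0.024, "spin": 0},
    {"tx": 0, "ty": 0, "tz": 0.024, "spin": 0}
  ]
}}

```text
t: 38.85
ee_pos: [0.4833, 0.2712, 0.1617]
eef_rot: [1.0, 0.002, 0.001, -0.0]
wrist_force: [0.6, 0.2, -2.0]
grip_width: 0.185
grasp_force: 58.6
```

```bash
python3 st.py
```

```text
38.85 q [-1.097  0.772  0.898  1.883 -0.784  0.883 -1.37 ] p [0.4833 0.2712 0.1617] yawy -89.8 F [ 0.6  0.2 -2. ] M [ 0.01  -0.012  0.005] tau7 0.01 g 0.185 58.6
```

Emit:
{"fn": "drive_tool", "kwargs": {
  "targets": [
    {"tx": 0, "ty": 0.0015, "tz": 0.001, "spin": 0},
    {"tx": 0, "ty": 0.0015, "tz": 0.003, "spin": 0},
    {"tx": 0, "ty": 0.0015, "tz": 0.005, "spin": 0},
    {"tx": 0, "ty": 0.0015, "tz": 0.0055, "spin": 0},
    {"tx": 0, "ty": 0.0015, "tz": 0.0055, "spin": 0}
  ]
}}

```text
t: 39.27
ee_pos: [0.4824, 0.2698, 0.1553]
eef_rot: [1.0, 0.002, -0.0, -0.0]
wrist_force: [0.5, 0.3, -0.8]
grip_width: 0.18
grasp_force: 58.6
```

```bash
python3 st.py
```

```text
39.27 q [-1.091  0.778  0.889  1.89  -0.793  0.872 -1.36 ] p [0.4824 0.2698 0.1553] yawy -89.77 F [ 0.5  0.3 -0.8] M [-0.013  0.031 -0.022] tau7 0.01 g 0.18 58.6
```

Emit:
{"fn": "drive_tool", "kwargs": {
  "targets": [
    {"tx": 0, "ty": 0, "tz": 0.001, "spin": 0},
    {"tx": 0, "ty": 0, "tz": 0.001, "spin": 0},
    {"tx": 0, "ty": 0, "tz": 0.001, "spin": 0}
  ]
}}

```text
t: 39.52
ee_pos: [0.483, 0.2698, 0.1549]
eef_rot: [1.0, 0.002, 0.001, -0.0]
wrist_force: [-0.9, 0.8, 5.0]
grip_width: 0.18
grasp_force: 58.8
```

```bash
python3 st.py
```

```text
39.52 q [-1.09   0.779  0.888  1.89  -0.794  0.87  -1.358] p [0.483  0.2698 0.1549] yawy -89.78 F [-0.9  0.8  5. ] M [-0.022  0.128 -0.023] tau7 -0.001 g 0.18 58.8
```

Emit:
{"fn": "drive_tool", "kwargs": {
  "targets": [
    {"tx": 0, "ty": 0, "tz": 0.001, "spin": 0},
    {"tx": 0, "ty": 0, "tz": 0.001, "spin": 0},
    {"tx": 0, "ty": 0, "tz": 0.001, "spin": 0}
  ]
}}

```text
t: 39.77
ee_pos: [0.4836, 0.2697, 0.1548]
eef_rot: [1.0, 0.002, 0.001, -0.001]
wrist_force: [-1.8, -0.6, 11.8]
grip_width: 0.18
grasp_force: 58.9
```

```bash
python3 st.py
```

```text
39.77 q [-1.089  0.779  0.888  1.89  -0.796  0.869 -1.357] p [0.4836 0.2697 0.1548] yawy -89.8 F [-1.8 -0.6 11.8] M [-0.05   0.3    0.006] tau7 -0.002 g 0.18 58.9
```

Emit:
{"fn": "drive_tool", "kwargs": {
  "targets": [
    {"tx": 0, "ty": 0, "tz": 0, "spin": 0},
    {"tx": 0, "ty": 0, "tz": 0, "spin": 0},
    {"tx": 0, "ty": 0, "tz": 0, "spin": 0},
    {"tx": 0, "ty": 0, "tz": -0.015, "spin": 0},
    {"tx": 0, "ty": 0, "tz": -0.035, "spin": 0}
  ],
  "fingers": -0.2
}}

```text
t: 40.18
ee_pos: [0.4811, 0.2693, 0.187]
eef_rot: [1.0, 0.002, -0.002, 0.001]
wrist_force: [-0.0, 0.0, 0.9]
grip_width: 0.408
grasp_force: 0.0
```

Emit:
{"fn": "drive_tool", "kwargs": {
  "targets": [
    {"tx": 0, "ty": 0, "tz": -0.03, "spin": 0},
    {"tx": 0, "ty": 0, "tz": -0.06, "spin": 0},
    {"tx": 0, "ty": 0, "tz": -0.09, "spin": 0},
    {"tx": 0, "ty": 0, "tz": -0.11, "spin": 0},
    {"tx": 0, "ty": 0, "tz": -0.11, "spin": 0}
  ]
}}

```text
t: 40.6
ee_pos: [0.4848, 0.2698, 0.3022]
eef_rot: [1.0, 0.002, 0.003, -0.001]
wrist_force: [1.3, -0.3, 0.1]
grip_width: 0.403
grasp_force: 0.0
```

Emit:
{"fn": "drive_tool", "kwargs": {
  "targets": [
    {"tx": -0.02, "ty": 0.003, "tz": 0, "spin": 0},
    {"tx": -0.04, "ty": 0.006, "tz": 0, "spin": 0},
    {"tx": -0.0705, "ty": 0.0105, "tz": 0, "spin": 0},
    {"tx": -0.0705, "ty": 0.0105, "tz": 0, "spin": -0.12},
    {"tx": -0.0705, "ty": 0.0105, "tz": 0, "spin": -0.24}
  ],
  "fingers": 0.0
}}

```text
t: 41.02
ee_pos: [0.4095, 0.2593, 0.2971]
eef_rot: [0.992, 0.125, -0.001, 0.0]
wrist_force: [-0.1, -0.3, -0.2]
grip_width: 0.499
grasp_force: 0.0
```

Emit:
{"fn": "drive_tool", "kwargs": {
  "targets": [
    {"tx": 0, "ty": 0, "tz": 0, "spin": -0.12},
    {"tx": 0, "ty": 0, "tz": 0, "spin": -0.24},
    {"tx": 0, "ty": 0, "tz": 0, "spin": -0.36},
    {"tx": 0, "ty": 0, "tz": 0, "spin": -0.48},
    {"tx": 0, "ty": 0, "tz": 0, "spin": -0.6}
  ]
}}

```text
t: 41.43
ee_pos: [0.4114, 0.2589, 0.2975]
eef_rot: [0.911, 0.412, -0.001, 0.0]
wrist_force: [0.1, 0.2, -0.6]
grip_width: 0.502
grasp_force: 0.0
```

Emit:
{"fn": "drive_tool", "kwargs": {
  "targets": [
    {"tx": 0, "ty": 0, "tz": 0, "spin": -0.12},
    {"tx": 0, "ty": 0, "tz": 0, "spin": -0.24},
    {"tx": 0, "ty": 0, "tz": 0, "spin": -0.36},
    {"tx": 0, "ty": 0, "tz": 0, "spin": -0.48},
    {"tx": 0, "ty": 0, "tz": 0, "spin": -0.6}
  ]
}}

```text
t: 41.85
ee_pos: [0.4114, 0.2588, 0.2974]
eef_rot: [0.749, 0.663, -0.001, -0.0]
wrist_force: [-0.5, -0.1, 0.1]
grip_width: 0.498
grasp_force: 0.0
```

Emit:
{"fn": "drive_tool", "kwargs": {
  "targets": [
    {"tx": 0, "ty": 0, "tz": 0, "spin": -0.07},
    {"tx": 0, "ty": 0, "tz": 0, "spin": -0.13},
    {"tx": 0, "ty": 0, "tz": 0, "spin": -0.13},
    {"tx": 0, "ty": 0, "tz": 0, "spin": -0.13}
  ]
}}

```text
t: 42.18
ee_pos: [0.4117, 0.2587, 0.2977]
eef_rot: [0.707, 0.708, -0.001, -0.0]
wrist_force: [-1.0, -0.4, -0.0]
grip_width: 0.504
grasp_force: 0.0
```

```bash
cat > tops.py <<'E'
from h import *
from rig import grab_frame
fs=[(n,grab_frame(n),None) for n in("top","scene")]
f,W,T,s=wrist(); fs.append(("wrist",f,W))
for n,f,W in fs:
    P=cloud(f,W); v=hsv(f)[...,2]
    m=(P[...,2]>.185)&(P[...,2]<.205)&(v<90)&(P[...,0]>.37)&(P[...,0]<.52)&(P[...,1]>.22)&(P[...,1]<.36)
    print(n,[(((P[l].min(0)+P[l].max(0))/2).round(4).tolist(),P[l].mean(0).round(4).tolist(),int(a)) for c,a,l in blobs(m,4)])
E
python3 st.py; python3 tops.py
```

```text
42.18 q [-1.093  0.382  0.661  1.893 -0.283  0.961 -0.302] p [0.4117 0.2587 0.2977] yawy 0.07 F [-1.  -0.4 -0. ] M [ 0.043  0.008 -0.079] tau7 0.097 g 0.504 0.0
top [([0.4804, 0.2693, 0.1928], [0.4814, 0.2688, 0.1937], 28), ([0.3947, 0.2606, 0.1915], [0.3953, 0.2602, 0.1923], 26)]
scene [([0.4789, 0.2659, 0.1909], [0.479, 0.2633, 0.1917], 21), ([0.4012, 0.3225, 0.1903], [0.399, 0.3221, 0.191], 19), ([0.3933, 0.2592, 0.1899], [0.3939, 0.2557, 0.1901], 26)]
wrist [([0.4017, 0.3289, 0.1936], [0.4018, 0.3289, 0.1939], 628), ([0.4826, 0.2699, 0.1912], [0.4822, 0.2706, 0.1935], 580), ([0.3968, 0.2611, 0.1904], [0.397, 0.2617, 0.1922], 532)]
```

Flasks in rings 2 and 3 are upright. I'll straighten the ring 1 flask by closing the fingers along x, centred on the ring.

Emit:
{"fn": "drive_tool", "kwargs": {
  "targets": [
    {"tx": 0.0015, "ty": -0.004, "tz": 0, "spin": 0},
    {"tx": 0.0015, "ty": -0.0085, "tz": 0, "spin": 0},
    {"tx": 0.0015, "ty": -0.0085, "tz": 0.015, "spin": 0},
    {"tx": 0.0015, "ty": -0.0085, "tz": 0.03, "spin": 0},
    {"tx": 0.0015, "ty": -0.0085, "tz": 0.05, "spin": 0}
  ],
  "fingers": 0.4
}}

```text
t: 42.75
ee_pos: [0.4036, 0.2611, 0.2486]
eef_rot: [0.706, 0.708, 0.001, -0.0]
wrist_force: [0.7, 0.6, -0.8]
grip_width: 0.7
grasp_force: 0.0
```

Emit:
{"fn": "drive_tool", "kwargs": {
  "targets": [
    {"tx": 0, "ty": 0, "tz": 0.02, "spin": 0},
    {"tx": 0, "ty": 0, "tz": 0.04, "spin": 0},
    {"tx": 0, "ty": 0, "tz": 0.06, "spin": 0},
    {"tx": 0, "ty": 0, "tz": 0.08, "spin": 0},
    {"tx": 0, "ty": 0, "tz": 0.09, "spin": 0}
  ]
}}

```text
t: 43.17
ee_pos: [0.402, 0.2601, 0.1565]
eef_rot: [0.706, 0.708, -0.002, -0.0]
wrist_force: [-0.5, 0.6, -0.5]
grip_width: 0.703
grasp_force: 0.0
```

Emit:
{"fn": "drive_tool", "kwargs": {
  "targets": [
    {"tx": 0, "ty": 0.003, "tz": 0, "spin": 0},
    {"tx": 0, "ty": 0.006, "tz": 0, "spin": 0},
    {"tx": 0, "ty": 0.0087, "tz": 0, "spin": 0},
    {"tx": 0, "ty": 0.0087, "tz": 0, "spin": 0},
    {"tx": 0, "ty": 0.0087, "tz": 0, "spin": 0}
  ]
}}

```text
t: 43.58
ee_pos: [0.413, 0.2607, 0.1592]
eef_rot: [0.706, 0.708, 0.001, 0.0]
wrist_force: [0.2, 0.5, -0.4]
grip_width: 0.702
grasp_force: 0.0
```

```bash
python3 st.py
```

```text
43.58 q [-0.966  0.573  0.51   2.052 -0.469  0.627 -0.135] p [0.413  0.2607 0.1592] yawy 0.16 F [ 0.2  0.5 -0.4] M [-0.037  0.038  0.016] tau7 0.001 g 0.702 0.0
```

Emit:
{"fn": "drive_tool", "kwargs": {
  "targets": [
    {"tx": 0, "ty": -0.0005, "tz": 0, "spin": 0},
    {"tx": 0, "ty": -0.0005, "tz": 0, "spin": 0},
    {"tx": 0, "ty": -0.0005, "tz": 0, "spin": 0},
    {"tx": 0, "ty": -0.0005, "tz": 0, "spin": 0},
    {"tx": 0, "ty": -0.0005, "tz": 0, "spin": 0}
  ],
  "fingers": -0.5
}}

```text
t: 44.0
ee_pos: [0.4116, 0.2604, 0.1583]
eef_rot: [0.706, 0.708, -0.0, -0.0]
wrist_force: [-0.1, -0.3, 0.4]
grip_width: 0.251
grasp_force: 0.1
```

Emit:
{"fn": "drive_tool", "kwargs": {
  "targets": [
    {"tx": 0, "ty": 0, "tz": 0, "spin": 0},
    {"tx": 0, "ty": 0, "tz": 0, "spin": 0},
    {"tx": -0.001, "ty": 0, "tz": 0, "spin": 0},
    {"tx": -0.0017, "ty": 0, "tz": 0, "spin": 0},
    {"tx": -0.0017, "ty": 0, "tz": 0, "spin": 0}
  ],
  "fingers": -1
}}

```text
t: 44.42
ee_pos: [0.4117, 0.2584, 0.1582]
eef_rot: [0.706, 0.708, -0.0, 0.0]
wrist_force: [-0.1, 0.4, -1.9]
grip_width: 0.185
grasp_force: 72.2
```

```bash
python3 st.py
```

```text
44.42 q [-0.963  0.573  0.509  2.057 -0.469  0.624 -0.132] p [0.4117 0.2584 0.1582] yawy 0.15 F [-0.1  0.4 -1.9] M [0.02  0.022 0.012] tau7 0.014 g 0.185 72.2
```

Emit:
{"fn": "drive_tool", "kwargs": {
  "targets": [
    {"tx": 0, "ty": 0, "tz": 0.001, "spin": 0},
    {"tx": 0, "ty": 0, "tz": 0.001, "spin": 0},
    {"tx": 0, "ty": 0, "tz": 0.001, "spin": 0}
  ]
}}

```text
t: 44.67
ee_pos: [0.4119, 0.2589, 0.1574]
eef_rot: [0.706, 0.708, 0.0, 0.0]
wrist_force: [0.7, 0.8, -1.1]
grip_width: 0.184
grasp_force: 72.1
```

```bash
python3 st.py
```

```text
44.67 q [-0.962  0.575  0.507  2.057 -0.471  0.622 -0.131] p [0.4119 0.2589 0.1574] yawy 0.17 F [ 0.7  0.8 -1.1] M [ 0.073 -0.046 -0.05 ] tau7 0.0 g 0.184 72.1
```

Emit:
{"fn": "drive_tool", "kwargs": {
  "targets": [
    {"tx": 0, "ty": 0, "tz": 0.001, "spin": 0},
    {"tx": 0, "ty": 0, "tz": 0.001, "spin": 0},
    {"tx": 0, "ty": 0, "tz": 0.001, "spin": 0}
  ]
}}

```text
t: 44.92
ee_pos: [0.4121, 0.2592, 0.1566]
eef_rot: [0.706, 0.708, 0.001, -0.0]
wrist_force: [0.9, 1.6, 2.7]
grip_width: 0.186
grasp_force: 71.7
```

```bash
python3 st.py
```

```text
44.92 q [-0.961  0.576  0.506  2.058 -0.472  0.62  -0.13 ] p [0.4121 0.2592 0.1566] yawy 0.18 F [0.9 1.6 2.7] M [ 0.354 -0.021  0.045] tau7 0.002 g 0.186 71.7
```

Emit:
{"fn": "drive_tool", "kwargs": {
  "targets": [
    {"tx": 0, "ty": 0, "tz": 0.001, "spin": 0},
    {"tx": 0, "ty": 0, "tz": 0.001, "spin": 0},
    {"tx": 0, "ty": 0, "tz": 0.001, "spin": 0}
  ]
}}

```text
t: 45.17
ee_pos: [0.4124, 0.2596, 0.1561]
eef_rot: [0.706, 0.708, 0.001, -0.0]
wrist_force: [-1.2, 1.8, 7.8]
grip_width: 0.18
grasp_force: 71.9
```

```bash
python3 st.py
```

```text
45.17 q [-0.96   0.577  0.504  2.058 -0.474  0.618 -0.128] p [0.4124 0.2596 0.1561] yawy 0.18 F [-1.2  1.8  7.8] M [ 0.365  0.164 -0.014] tau7 0.012 g 0.18 71.9
```

Emit:
{"fn": "drive_tool", "kwargs": {
  "targets": [
    {"tx": 0, "ty": 0, "tz": 0, "spin": 0},
    {"tx": 0, "ty": 0, "tz": 0, "spin": 0},
    {"tx": 0, "ty": 0, "tz": 0, "spin": 0},
    {"tx": 0, "ty": 0, "tz": -0.015, "spin": 0},
    {"tx": 0, "ty": 0, "tz": -0.035, "spin": 0}
  ],
  "fingers": -0.2
}}

```text
t: 45.58
ee_pos: [0.4103, 0.2576, 0.1891]
eef_rot: [0.706, 0.708, -0.002, -0.0]
wrist_force: [0.2, 0.6, -0.5]
grip_width: 0.399
grasp_force: 0.0
```

Emit:
{"fn": "drive_tool", "kwargs": {
  "targets": [
    {"tx": 0, "ty": 0, "tz": -0.03, "spin": 0},
    {"tx": 0, "ty": 0, "tz": -0.06, "spin": 0},
    {"tx": 0, "ty": 0, "tz": -0.09, "spin": 0},
    {"tx": 0, "ty": 0, "tz": -0.105, "spin": 0},
    {"tx": 0, "ty": 0, "tz": -0.105, "spin": 0}
  ]
}}

```text
t: 46.0
ee_pos: [0.4136, 0.2592, 0.2983]
eef_rot: [0.706, 0.708, 0.003, 0.0]
wrist_force: [-0.5, 0.3, 0.0]
grip_width: 0.398
grasp_force: 0.0
```

Emit:
{"fn": "drive_tool", "kwargs": {
  "targets": [
    {"tx": 0, "ty": 0, "tz": 0, "spin": 0},
    {"tx": 0, "ty": 0, "tz": 0, "spin": 0},
    {"tx": 0, "ty": 0, "tz": 0, "spin": 0}
  ]
}}

```text
t: 46.25
ee_pos: [0.4109, 0.2583, 0.294]
eef_rot: [0.706, 0.708, -0.001, -0.0]
wrist_force: [0.3, -0.4, -0.2]
grip_width: 0.403
grasp_force: 0.0
```

```bash
python3 st.py; python3 tops.py
```

```text
46.25 q [-1.094  0.387  0.663  1.9   -0.288  0.954 -0.295] p [0.4109 0.2583 0.294 ] yawy 0.17 F [ 0.3 -0.4 -0.2] M [ 0.004  0.003 -0.055] tau7 0.002 g 0.403 0.0
top [([0.4806, 0.2689, 0.1946], [0.4812, 0.269, 0.194], 29)]
scene [([0.4799, 0.2667, 0.1899], [0.4802, 0.2651, 0.191], 20), ([0.4008, 0.3245, 0.1907], [0.3991, 0.3224, 0.1909], 19)]
wrist [([0.4017, 0.3291, 0.1936], [0.4018, 0.3289, 0.1939], 651), ([0.4825, 0.2699, 0.1912], [0.4821, 0.2706, 0.1935], 609)]
```

Run:
```python
from h import *
from rig import grab_frame
f,W,T,s=wrist();P=cloud(f,W)
o=np.zeros((480,800,3),np.uint8);o[:,:400]=cv2.resize(f["img"][...,::-1],(400,480))
g=grab_frame("scene");o[:,400:]=cv2.resize(g["img"][125:215,130:230,::-1],(400,480))
cv2.imwrite("pics/z3.png",o)
m=(hsv(f)[...,2]<90)&(P[...,2]>.12)&(P[...,2]<.21)&(P[...,1]>.2)&(P[...,1]<.36)
print([(P[l].mean(0).round(4),a) for c,a,l in blobs(m,30)])
```

```text
[(array([0.4017, 0.3289, 0.1939]), np.int32(652)), (array([0.3521, 0.2662, 0.1671]), np.int32(363)), (array([0.482 , 0.2706, 0.1932]), np.int32(622))]
```

View pics/z3.png

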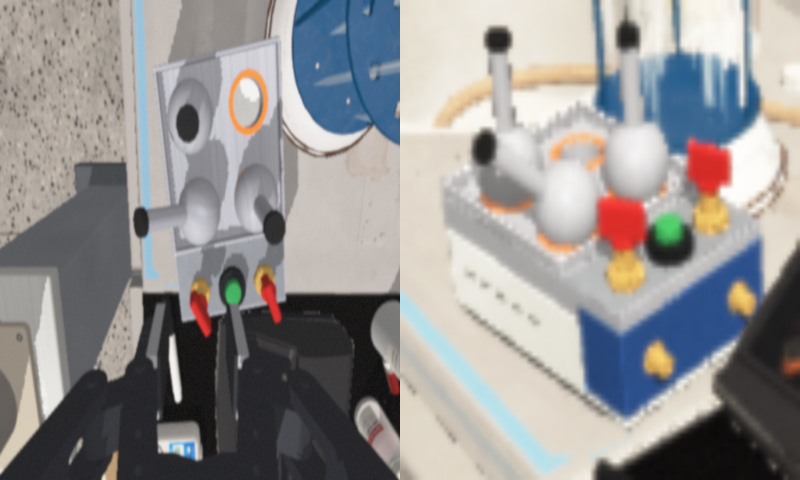

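The flask in ring 1 now leans about 45° toward -x, with its stopper at (141,222) in the left crop. I'll fit its ball to see where it sits.

```bash
cat > ball.py <<'E'
from h import *
from rig import grab_frame
from scipy.optimize import least_squares
f,W,T,s=wrist(); fs=[("wrist",f,W),("scene",grab_frame("scene"),None),("top",grab_frame("top"),None)]
rings={1:(.4122,.2587),2:(.4835,.2694),3:(.4018,.3302)}
for n,f,W in fs:
    P=cloud(f,W);hs=hsv(f)
    for k,r in rings.items():
        m=(P[...,2]>.098)&(P[...,2]<.132)&(np.hypot(P[...,0]-r[0],P[...,1]-r[1])<.032)&(hs[...,1]<60)
        q=P[m]
        if len(q)<20: continue
        z=least_squares(lambda c:np.linalg.norm(q-c,axis=1)-.027,[*r,.107],loss="soft_l1",f_scale=.001)
        # tip: dark stopper points
        t=P[(P[...,2]>.12)&(P[...,2]<.205)&(hs[...,2]<60)&(np.hypot(P[...,0]-r[0],P[...,1]-r[1])<.085)]
        t=t[abs(np.linalg.norm(t-z.x,axis=1)-.083)<.008]
        d=(t-z.x).mean(0) if len(t) else np.full(3,np.nan); d/=np.linalg.norm(d)
        print(n,k,len(q),"ball",z.x.round(4),"axis",d.round(3),"tilt",np.degrees(np.arccos(d[2])).round(1))
E
python3 ball.py
```

```text
wrist 1 1975 ball [0.4125 0.2587 0.1063] axis [-0.7    0.089  0.709] tilt 44.8
wrist 2 1905 ball [0.4836 0.2692 0.1061] axis [-0.02   0.018  1.   ] tilt 1.5
wrist 3 2029 ball [0.4018 0.3301 0.1062] axis [ 0.    -0.012  1.   ] tilt 0.7
scene 1 189 ball [0.4118 0.259  0.1061] axis [-0.748  0.001  0.664] tilt 48.4
scene 2 181 ball [0.4828 0.269  0.1052] axis [-0.045 -0.053  0.998] tilt 4.0
scene 3 94 ball [0.4015 0.3304 0.1057] axis [-0.036 -0.102  0.994] tilt 6.2
top 1 127 ball [0.4103 0.2595 0.1058] axis [-0.703  0.066  0.708] tilt 44.9
top 2 115 ball [0.4817 0.2704 0.1062] axis [ 0.008 -0.001  1.   ] tilt 0.4
```

The ball sits well in its ring, so friction is holding the flask tilted. I'll push the neck upright from the -x side with the fingers closed.

Emit:
{"fn": "drive_tool", "kwargs": {
  "targets": [
    {"tx": 0.001, "ty": -0.025, "tz": 0, "spin": 0},
    {"tx": 0.003, "ty": -0.05, "tz": 0, "spin": 0},
    {"tx": 0.005, "ty": -0.085, "tz": 0, "spin": 0},
    {"tx": 0.005, "ty": -0.085, "tz": 0, "spin": 0.1},
    {"tx": 0.005, "ty": -0.085, "tz": 0, "spin": 0.2}
  ],
  "fingers": -1
}}

```text
t: 47.07
ee_pos: [0.3247, 0.2638, 0.2953]
eef_rot: [0.774, 0.634, -0.0, -0.001]
wrist_force: [1.0, 0.4, -0.5]
grip_width: 0.001
grasp_force: 0.0
```

Emit:
{"fn": "drive_tool", "kwargs": {
  "targets": [
    {"tx": 0, "ty": 0, "tz": 0, "spin": 0.12},
    {"tx": 0, "ty": 0, "tz": 0, "spin": 0.24},
    {"tx": 0, "ty": 0, "tz": 0, "spin": 0.36},
    {"tx": 0, "ty": 0, "tz": 0, "spin": 0.48},
    {"tx": 0, "ty": 0, "tz": 0, "spin": 0.6}
  ]
}}

```text
t: 47.48
ee_pos: [0.3268, 0.2635, 0.2954]
eef_rot: [0.927, 0.375, 0.0, -0.0]
wrist_force: [-0.2, -0.1, -0.2]
grip_width: -0.001
grasp_force: 0.0
```

Emit:
{"fn": "drive_tool", "kwargs": {
  "targets": [
    {"tx": 0, "ty": 0, "tz": 0, "spin": 0.12},
    {"tx": 0, "ty": 0, "tz": 0, "spin": 0.24},
    {"tx": 0, "ty": 0, "tz": 0, "spin": 0.36},
    {"tx": 0, "ty": 0, "tz": 0, "spin": 0.48},
    {"tx": 0, "ty": 0, "tz": 0, "spin": 0.6}
  ]
}}

```text
t: 47.9
ee_pos: [0.3267, 0.2635, 0.2954]
eef_rot: [0.996, 0.084, 0.0, -0.0]
wrist_force: [0.2, -0.7, -0.5]
grip_width: 0.0
grasp_force: 0.0
```

Emit:
{"fn": "drive_tool", "kwargs": {
  "targets": [
    {"tx": 0, "ty": 0, "tz": 0, "spin": 0.1},
    {"tx": 0, "ty": 0, "tz": 0, "spin": 0.175},
    {"tx": 0, "ty": 0, "tz": 0, "spin": 0.175},
    {"tx": 0, "ty": 0, "tz": 0, "spin": 0.175}
  ]
}}

```text
t: 48.23
ee_pos: [0.3267, 0.2635, 0.2952]
eef_rot: [1.0, 0.001, 0.0, 0.0]
wrist_force: [-1.4, -0.6, 0.9]
grip_width: -0.002
grasp_force: 0.0
```

```bash
python3 st.py; python3 ball.py|grep -v scene
```

```text
48.23 q [-1.564  0.4    1.135  2.056 -0.446  0.958 -1.763] p [0.3267 0.2635 0.2952] yawy -89.94 F [-1.4 -0.6  0.9] M [0.005 0.055 0.004] tau7 -0.107 g -0.002 0.0
wrist 1 2432 ball [0.4121 0.2589 0.1063] axis [-0.698  0.067  0.713] tilt 44.5
wrist 2 1095 ball [0.4833 0.2694 0.1064] axis [nan nan nan] tilt nan
wrist 3 2033 ball [0.4014 0.3303 0.1061] axis [ 0.005 -0.032  0.999] tilt 1.9
top 1 140 ball [0.4104 0.26   0.106 ] axis [-0.686  0.11   0.719] tilt 44.0
top 2 125 ball [0.4811 0.2705 0.1052] axis [ 0.019 -0.007  1.   ] tilt 1.1
top 3 123 ball [0.3999 0.3315 0.1065] axis [ 0.017 -0.035  0.999] tilt 2.2
```

Emit:
{"fn": "drive_tool", "kwargs": {
  "targets": [
    {"tx": 0, "ty": 0, "tz": 0.03, "spin": 0},
    {"tx": 0, "ty": 0, "tz": 0.06, "spin": 0},
    {"tx": 0, "ty": 0, "tz": 0.09, "spin": 0},
    {"tx": 0, "ty": 0, "tz": 0.12, "spin": 0},
    {"tx": 0, "ty": 0, "tz": 0.137, "spin": 0}
  ]
}}

```text
t: 48.8
ee_pos: [0.3256, 0.2628, 0.156]
eef_rot: [1.0, -0.0, -0.001, 0.001]
wrist_force: [-0.6, 0.2, 0.3]
grip_width: -0.003
grasp_force: 0.0
```

```bash
python3 st.py
```

```text
48.8 q [-1.301  0.593  0.826  2.231 -0.767  0.633 -1.477] p [0.3256 0.2628 0.156 ] yawy -90.02 F [-0.6  0.2  0.3] M [-0.01   0.071 -0.006] tau7 -0.254 g -0.003 0.0
```

Emit:
{"fn": "drive_tool", "kwargs": {
  "targets": [
    {"tx": 0.004, "ty": 0, "tz": 0, "spin": 0},
    {"tx": 0.01, "ty": 0, "tz": 0, "spin": 0},
    {"tx": 0.018, "ty": 0, "tz": 0, "spin": 0},
    {"tx": 0.026, "ty": 0, "tz": 0, "spin": 0},
    {"tx": 0.034, "ty": 0, "tz": 0, "spin": 0}
  ]
}}

```text
t: 49.22
ee_pos: [0.3627, 0.264, 0.1595]
eef_rot: [1.0, -0.0, 0.001, -0.001]
wrist_force: [-0.5, -0.1, 0.7]
grip_width: 0.002
grasp_force: 0.1
```

Emit:
{"fn": "drive_tool", "kwargs": {
  "targets": [
    {"tx": 0.006, "ty": 0, "tz": 0, "spin": 0},
    {"tx": 0.012, "ty": 0, "tz": 0, "spin": 0},
    {"tx": 0.018, "ty": 0, "tz": 0, "spin": 0},
    {"tx": 0.02, "ty": 0, "tz": 0, "spin": 0},
    {"tx": 0.02, "ty": 0, "tz": 0, "spin": 0}
  ]
}}

```text
t: 49.63
ee_pos: [0.3817, 0.2634, 0.1586]
eef_rot: [1.0, -0.001, 0.001, -0.0]
wrist_force: [0.4, 0.4, -1.1]
grip_width: 0.002
grasp_force: 0.0
```

```bash
python3 st.py; python3 ball.py
```

```text
49.63 q [-1.205  0.638  0.824  2.119 -0.745  0.7   -1.449] p [0.3817 0.2634 0.1586] yawy -90.09 F [ 0.4  0.4 -1.1] M [ 0.008  0.008 -0.004] tau7 0.014 g 0.002 0.0
wrist 1 2339 ball [0.4229 0.2581 0.1118] axis [-0.244  0.037  0.969] tilt 14.3
wrist 2 5709 ball [0.4831 0.2695 0.1061] axis [-0.066 -0.002  0.998] tilt 3.8
wrist 3 5703 ball [0.4013 0.3304 0.1061] axis [ 0.016 -0.075  0.997] tilt 4.4
scene 1 156 ball [0.4226 0.2583 0.1113] axis [-0.541 -0.098  0.835] tilt 33.4
scene 2 174 ball [0.4828 0.2694 0.1053] axis [-0.04  -0.059  0.997] tilt 4.1
scene 3 147 ball [0.4009 0.3305 0.1053] axis [nan nan nan] tilt nan
top 1 66 ball [0.4206 0.2588 0.111 ] axis [-0.157 -0.085  0.984] tilt 10.3
top 2 122 ball [0.4815 0.2703 0.106 ] axis [ 0.017 -0.005  1.   ] tilt 1.0
```

The push rolled the ball about 10 mm up the ring's +x edge instead of turning it in place. I'll back off slowly and see how it settles.

Emit:
{"fn": "drive_tool", "kwargs": {
  "targets": [
    {"tx": -0.004, "ty": 0, "tz": 0, "spin": 0},
    {"tx": -0.008, "ty": 0, "tz": 0, "spin": 0},
    {"tx": -0.012, "ty": 0, "tz": 0, "spin": 0},
    {"tx": -0.016, "ty": 0, "tz": 0, "spin": 0},
    {"tx": -0.02, "ty": 0, "tz": 0, "spin": 0}
  ]
}}

```text
t: 50.2
ee_pos: [0.36, 0.2635, 0.1583]
eef_rot: [1.0, -0.0, -0.0, -0.0]
wrist_force: [0.7, -0.2, 0.2]
grip_width: -0.003
grasp_force: 0.0
```

Emit:
{"fn": "drive_tool", "kwargs": {
  "targets": [
    {"tx": -0.006, "ty": 0, "tz": 0, "spin": 0},
    {"tx": -0.012, "ty": 0, "tz": 0, "spin": 0},
    {"tx": -0.018, "ty": 0, "tz": 0, "spin": 0},
    {"tx": -0.026, "ty": 0, "tz": 0, "spin": 0},
    {"tx": -0.034, "ty": 0, "tz": 0, "spin": 0}
  ]
}}

```text
t: 50.62
ee_pos: [0.3259, 0.2634, 0.1583]
eef_rot: [1.0, -0.001, -0.0, -0.0]
wrist_force: [0.7, 0.4, 0.1]
grip_width: -0.002
grasp_force: 0.0
```

Emit:
{"fn": "drive_tool", "kwargs": {
  "targets": [
    {"tx": 0, "ty": 0, "tz": 0, "spin": 0},
    {"tx": 0, "ty": 0, "tz": 0, "spin": 0},
    {"tx": 0, "ty": 0, "tz": -0.03, "spin": 0},
    {"tx": 0, "ty": 0, "tz": -0.07, "spin": 0},
    {"tx": 0, "ty": 0, "tz": -0.1, "spin": 0}
  ]
}}

```text
t: 51.03
ee_pos: [0.3277, 0.2628, 0.2602]
eef_rot: [1.0, -0.001, 0.001, 0.001]
wrist_force: [0.2, 1.3, -0.2]
grip_width: -0.004
grasp_force: 0.0
```

```bash
python3 st.py; python3 ball.py
```

```text
51.03 q [-1.499  0.447  1.07   2.108 -0.514  0.876 -1.7  ] p [0.3277 0.2628 0.2602] yawy -90.17 F [ 0.2  1.3 -0.2] M [ 0.099 -0.05   0.017] tau7 0.54 g -0.004 0.0
wrist 1 2864 ball [0.4121 0.259  0.1061] axis [-0.534  0.058  0.844] tilt 32.5
wrist 2 794 ball [0.4833 0.2694 0.1065] axis [nan nan nan] tilt nan
wrist 3 2606 ball [0.4013 0.3303 0.1061] axis [ 0.006 -0.033  0.999] tilt 1.9
scene 1 193 ball [0.4117 0.2593 0.1059] axis [-0.576 -0.001  0.818] tilt 35.1
scene 2 179 ball [0.4827 0.2692 0.1056] axis [-0.043 -0.062  0.997] tilt 4.4
scene 3 123 ball [0.4017 0.3307 0.1059] axis [-0.033 -0.092  0.995] tilt 5.6
top 1 132 ball [0.4107 0.2599 0.1058] axis [-0.531  0.054  0.846] tilt 32.2
top 2 122 ball [0.4816 0.2706 0.1059] axis [ 0.004 -0.012  1.   ] tilt 0.7
top 3 123 ball [0.3998 0.3312 0.1058] axis [-0.    -0.029  1.   ] tilt 1.7
```

One push-and-return cycle took the lean from 44° to 32°. A better way: grip along x, which squares the neck up, then lift it out, check it hanging, and re-seat it precisely.

Emit:
{"fn": "drive_tool", "kwargs": {
  "targets": [
    {"tx": 0.025, "ty": 0.0005, "tz": 0, "spin": 0},
    {"tx": 0.05, "ty": 0.001, "tz": 0, "spin": 0},
    {"tx": 0.05, "ty": 0.001, "tz": 0, "spin": -0.12},
    {"tx": 0.05, "ty": 0.001, "tz": 0, "spin": -0.24},
    {"tx": 0.05, "ty": 0.001, "tz": 0, "spin": -0.36}
  ],
  "fingers": 0.4
}}

```text
t: 51.6
ee_pos: [0.3766, 0.2618, 0.2569]
eef_rot: [0.984, 0.181, -0.001, 0.001]
wrist_force: [1.3, 0.3, -0.6]
grip_width: 0.695
grasp_force: 0.0
```

Emit:
{"fn": "drive_tool", "kwargs": {
  "targets": [
    {"tx": 0, "ty": 0, "tz": 0, "spin": -0.12},
    {"tx": 0, "ty": 0, "tz": 0, "spin": -0.24},
    {"tx": 0, "ty": 0, "tz": 0, "spin": -0.36},
    {"tx": 0, "ty": 0, "tz": 0, "spin": -0.48},
    {"tx": 0, "ty": 0, "tz": 0, "spin": -0.6}
  ]
}}

```text
t: 52.02
ee_pos: [0.3761, 0.262, 0.2571]
eef_rot: [0.886, 0.464, -0.001, 0.0]
wrist_force: [-0.1, 0.1, 0.3]
grip_width: 0.701
grasp_force: 0.0
```

Emit:
{"fn": "drive_tool", "kwargs": {
  "targets": [
    {"tx": 0, "ty": 0, "tz": 0, "spin": -0.12},
    {"tx": 0, "ty": 0, "tz": 0, "spin": -0.24},
    {"tx": 0, "ty": 0, "tz": 0, "spin": -0.36},
    {"tx": 0, "ty": 0, "tz": 0, "spin": -0.48},
    {"tx": 0, "ty": 0, "tz": 0, "spin": -0.61}
  ]
}}

```text
t: 52.43
ee_pos: [0.3761, 0.262, 0.2571]
eef_rot: [0.708, 0.707, -0.001, -0.0]
wrist_force: [-0.8, 0.8, -0.2]
grip_width: 0.704
grasp_force: 0.0
```

Emit:
{"fn": "drive_tool", "kwargs": {
  "targets": [
    {"tx": 0, "ty": 0, "tz": 0, "spin": 0},
    {"tx": 0, "ty": 0, "tz": 0, "spin": 0},
    {"tx": 0, "ty": 0, "tz": 0, "spin": 0}
  ]
}}

```text
t: 52.68
ee_pos: [0.3765, 0.2621, 0.2577]
eef_rot: [0.711, 0.703, -0.001, -0.0]
wrist_force: [0.1, -0.2, -0.0]
grip_width: 0.702
grasp_force: 0.0
```

```bash
python3 st.py; python3 ball.py | grep " 1 "
```

```text
52.68 q [-1.076  0.375  0.553  2.014 -0.265  0.824 -0.382] p [0.3765 0.2621 0.2577] yawy -0.6 F [ 0.1 -0.2 -0. ] M [-0.02   0.013 -0.016] tau7 0.004 g 0.702 0.0
wrist 1 2241 ball [0.4126 0.2588 0.1062] axis [-0.545  0.08   0.835] tilt 33.4
scene 1 187 ball [0.412  0.2595 0.1055] axis [-0.576 -0.005  0.818] tilt 35.1
top 1 127 ball [0.4105 0.2596 0.1054] axis [-0.557  0.025  0.83 ] tilt 33.9
```

Emit:
{"fn": "drive_tool", "kwargs": {
  "targets": [
    {"tx": 0, "ty": 0, "tz": 0.02, "spin": 0},
    {"tx": 0, "ty": 0, "tz": 0.045, "spin": 0},
    {"tx": 0, "ty": 0, "tz": 0.07, "spin": 0},
    {"tx": 0, "ty": 0, "tz": 0.09, "spin": 0},
    {"tx": 0, "ty": 0, "tz": 0.099, "spin": 0}
  ]
}}

```text
t: 53.25
ee_pos: [0.3755, 0.2618, 0.1572]
eef_rot: [0.71, 0.704, -0.002, -0.0]
wrist_force: [-0.2, 0.3, -0.2]
grip_width: 0.703
grasp_force: 0.0
```

Emit:
{"fn": "drive_tool", "kwargs": {
  "targets": [
    {"tx": 0, "ty": 0.005, "tz": 0, "spin": 0},
    {"tx": 0, "ty": 0.012, "tz": 0, "spin": 0},
    {"tx": 0, "ty": 0.02, "tz": 0, "spin": 0},
    {"tx": 0, "ty": 0.028, "tz": 0, "spin": 0},
    {"tx": 0, "ty": 0.034, "tz": 0, "spin": 0}
  ]
}}

```text
t: 53.67
ee_pos: [0.413, 0.2625, 0.1604]
eef_rot: [0.71, 0.704, 0.002, 0.0]
wrist_force: [-0.3, -0.6, 0.2]
grip_width: 0.702
grasp_force: 0.1
```

Emit:
{"fn": "drive_tool", "kwargs": {
  "targets": [
    {"tx": 0, "ty": 0, "tz": 0, "spin": 0},
    {"tx": 0, "ty": 0, "tz": 0, "spin": 0},
    {"tx": 0, "ty": 0, "tz": 0, "spin": 0},
    {"tx": 0, "ty": 0, "tz": 0, "spin": 0},
    {"tx": 0, "ty": 0, "tz": 0, "spin": 0}
  ],
  "fingers": -0.4
}}

```text
t: 54.08
ee_pos: [0.4103, 0.2622, 0.1593]
eef_rot: [0.709, 0.705, -0.0, -0.0]
wrist_force: [-0.0, -0.4, 0.2]
grip_width: 0.299
grasp_force: 0.1
```

Emit:
{"fn": "drive_tool", "kwargs": {
  "targets": [
    {"tx": 0, "ty": 0, "tz": 0, "spin": 0},
    {"tx": 0, "ty": 0, "tz": 0, "spin": 0},
    {"tx": 0, "ty": 0, "tz": 0, "spin": 0},
    {"tx": 0, "ty": 0, "tz": 0, "spin": 0},
    {"tx": 0, "ty": 0, "tz": 0, "spin": 0}
  ],
  "fingers": -1
}}

```text
t: 54.5
ee_pos: [0.4106, 0.2621, 0.1592]
eef_rot: [0.71, 0.705, -0.0, -0.0]
wrist_force: [0.3, 0.7, -1.8]
grip_width: 0.181
grasp_force: 59.2
```

```bash
python3 st.py;python3 ball.py | grep " 1 "
```

```text
54.5 q [-0.924  0.559  0.436  2.052 -0.4    0.612 -0.22 ] p [0.4106 0.2621 0.1592] yawy -0.4 F [ 0.3  0.7 -1.8] M [ 0.026  0.016 -0.005] tau7 -0.0 g 0.181 59.2
wrist 1 3516 ball [0.4097 0.2586 0.1097] axis [0.003 0.08  0.997] tilt 4.6
scene 1 184 ball [0.409  0.2586 0.1089] axis [-0.033 -0.048  0.998] tilt 3.4
top 1 65 ball [0.4077 0.2595 0.1096] axis [nan nan nan] tilt nan
```

The flask is gripped and square in x, with a 4.6° lean in y. I'll put it down on the flat worktop, where it rights itself, regrip, and bring it back cleanly.

Emit:
{"fn": "drive_tool", "kwargs": {
  "targets": [
    {"tx": 0, "ty": 0, "tz": -0.02, "spin": 0},
    {"tx": 0, "ty": 0, "tz": -0.05, "spin": 0},
    {"tx": 0, "ty": 0, "tz": -0.085, "spin": 0},
    {"tx": 0, "ty": 0, "tz": -0.12, "spin": 0},
    {"tx": 0, "ty": 0, "tz": -0.155, "spin": 0}
  ]
}}

```text
t: 55.07
ee_pos: [0.4103, 0.2617, 0.3158]
eef_rot: [0.71, 0.704, -0.0, 0.0]
wrist_force: [0.8, 0.9, -1.8]
grip_width: 0.186
grasp_force: 59.3
```

Emit:
{"fn": "drive_tool", "kwargs": {
  "targets": [
    {"tx": -0.02, "ty": 0.003, "tz": 0, "spin": 0},
    {"tx": -0.05, "ty": 0.005, "tz": 0, "spin": 0},
    {"tx": -0.085, "ty": 0.008, "tz": 0, "spin": 0},
    {"tx": -0.12, "ty": 0.011, "tz": 0, "spin": 0},
    {"tx": -0.152, "ty": 0.013, "tz": 0, "spin": 0}
  ]
}}

```text
t: 55.48
ee_pos: [0.4224, 0.1081, 0.3144]
eef_rot: [0.71, 0.705, 0.0, 0.0]
wrist_force: [0.8, -0.4, -1.4]
grip_width: 0.186
grasp_force: 59.9
```

Emit:
{"fn": "drive_tool", "kwargs": {
  "targets": [
    {"tx": -0.03, "ty": 0.003, "tz": 0, "spin": 0},
    {"tx": -0.06, "ty": 0.005, "tz": 0, "spin": 0},
    {"tx": -0.09, "ty": 0.008, "tz": 0, "spin": 0},
    {"tx": -0.12, "ty": 0.011, "tz": 0, "spin": 0},
    {"tx": -0.152, "ty": 0.013, "tz": 0, "spin": 0}
  ]
}}

```text
t: 55.9
ee_pos: [0.4345, -0.0431, 0.3144]
eef_rot: [0.709, 0.705, 0.0, -0.0]
wrist_force: [0.6, -0.0, -1.6]
grip_width: 0.182
grasp_force: 59.9
```

Emit:
{"fn": "drive_tool", "kwargs": {
  "targets": [
    {"tx": -0.03, "ty": 0.003, "tz": 0, "spin": 0},
    {"tx": -0.06, "ty": 0.005, "tz": 0, "spin": 0},
    {"tx": -0.09, "ty": 0.008, "tz": 0, "spin": 0},
    {"tx": -0.12, "ty": 0.011, "tz": 0, "spin": 0},
    {"tx": -0.152, "ty": 0.013, "tz": 0, "spin": 0}
  ]
}}

```text
t: 56.32
ee_pos: [0.4465, -0.1951, 0.3142]
eef_rot: [0.709, 0.705, 0.0, -0.0]
wrist_force: [1.4, -0.3, -1.1]
grip_width: 0.183
grasp_force: 59.9
```

Emit:
{"fn": "drive_tool", "kwargs": {
  "targets": [
    {"tx": -0.03, "ty": 0.003, "tz": 0, "spin": 0},
    {"tx": -0.06, "ty": 0.005, "tz": 0, "spin": 0},
    {"tx": -0.09, "ty": 0.008, "tz": 0, "spin": 0},
    {"tx": -0.12, "ty": 0.011, "tz": 0, "spin": 0},
    {"tx": -0.152, "ty": 0.013, "tz": 0, "spin": 0}
  ]
}}

```text
t: 56.73
ee_pos: [0.4586, -0.347, 0.3139]
eef_rot: [0.709, 0.705, 0.0, -0.0]
wrist_force: [1.3, 1.3, -2.1]
grip_width: 0.186
grasp_force: 59.9
```

Emit:
{"fn": "drive_tool", "kwargs": {
  "targets": [
    {"tx": 0, "ty": 0, "tz": 0.0, "spin": 0},
    {"tx": 0, "ty": 0, "tz": 0.0, "spin": 0},
    {"tx": 0, "ty": 0, "tz": 0.03, "spin": 0},
    {"tx": 0, "ty": 0, "tz": 0.06, "spin": 0},
    {"tx": 0, "ty": 0, "tz": 0.1, "spin": 0}
  ]
}}

```text
t: 57.15
ee_pos: [0.46, -0.3455, 0.215]
eef_rot: [0.709, 0.705, 0.001, 0.002]
wrist_force: [0.9, -0.3, -2.5]
grip_width: 0.186
grasp_force: 60.2
```

```bash
python3 st.py
```

```text
57.15 q [ 0.219  0.616  0.603  1.774 -0.439  0.885  1.013] p [ 0.46   -0.3455  0.215 ] yawy -0.3 F [ 0.9 -0.3 -2.5] M [-0.116 -0.071  0.075] tau7 -0.513 g 0.186 60.2
```

Emit:
{"fn": "drive_tool", "kwargs": {
  "targets": [
    {"tx": -0.01, "ty": 0.01, "tz": 0.02, "spin": 0},
    {"tx": -0.02, "ty": 0.02, "tz": 0.05, "spin": 0},
    {"tx": -0.02, "ty": 0.02, "tz": 0.08, "spin": 0},
    {"tx": -0.02, "ty": 0.02, "tz": 0.11, "spin": 0},
    {"tx": -0.02, "ty": 0.02, "tz": 0.128, "spin": 0}
  ]
}}

```text
t: 57.57
ee_pos: [0.4777, -0.3631, 0.0831]
eef_rot: [0.709, 0.705, 0.0, -0.003]
wrist_force: [-0.6, 0.8, -0.4]
grip_width: 0.189
grasp_force: 60.3
```

Emit:
{"fn": "drive_tool", "kwargs": {
  "targets": [
    {"tx": 0, "ty": 0, "tz": 0.004, "spin": 0},
    {"tx": 0, "ty": 0, "tz": 0.008, "spin": 0},
    {"tx": 0, "ty": 0, "tz": 0.01, "spin": 0},
    {"tx": 0, "ty": 0, "tz": 0.01, "spin": 0}
  ]
}}

```text
t: 57.9
ee_pos: [0.4791, -0.3664, 0.0773]
eef_rot: [0.709, 0.705, 0.0, 0.001]
wrist_force: [-0.2, -0.4, -1.3]
grip_width: 0.184
grasp_force: 60.3
```

```bash
python3 st.py
```

```text
57.9 q [ 0.323  0.827  0.47   1.79  -0.573  0.662  1.118] p [ 0.4791 -0.3664  0.0773] yawy -0.37 F [-0.2 -0.4 -1.3] M [-0.025 -0.008 -0.036] tau7 0.015 g 0.184 60.3
```

Emit:
{"fn": "drive_tool", "kwargs": {
  "targets": [
    {"tx": 0, "ty": 0, "tz": 0.0015, "spin": 0},
    {"tx": 0, "ty": 0, "tz": 0.0025, "spin": 0},
    {"tx": 0, "ty": 0, "tz": 0.0025, "spin": 0}
  ]
}}

```text
t: 58.15
ee_pos: [0.4791, -0.367, 0.075]
eef_rot: [0.71, 0.705, 0.0, 0.001]
wrist_force: [-0.7, -0.5, 2.7]
grip_width: 0.183
grasp_force: 60.0
```

```bash
python3 st.py
```

```text
58.15 q [ 0.326  0.83   0.467  1.791 -0.575  0.657  1.12 ] p [ 0.4791 -0.367   0.075 ] yawy -0.4 F [-0.7 -0.5  2.7] M [ 0.044 -0.024 -0.001] tau7 0.007 g 0.183 60.0
```

Emit:
{"fn": "drive_tool", "kwargs": {
  "targets": [
    {"tx": 0, "ty": 0, "tz": 0, "spin": 0},
    {"tx": 0, "ty": 0, "tz": 0, "spin": 0},
    {"tx": 0, "ty": 0, "tz": 0, "spin": 0},
    {"tx": 0, "ty": 0, "tz": 0, "spin": 0},
    {"tx": 0, "ty": 0, "tz": 0, "spin": 0}
  ],
  "fingers": 0.2
}}

```text
t: 58.57
ee_pos: [0.4783, -0.3664, 0.0738]
eef_rot: [0.71, 0.705, -0.0, 0.0]
wrist_force: [0.3, -0.3, 0.2]
grip_width: 0.602
grasp_force: 0.0
```

Emit:
{"fn": "drive_tool", "kwargs": {
  "targets": [
    {"tx": 0, "ty": 0, "tz": -0.02, "spin": 0},
    {"tx": 0, "ty": 0, "tz": -0.045, "spin": 0},
    {"tx": 0, "ty": 0, "tz": -0.075, "spin": 0},
    {"tx": 0, "ty": 0, "tz": -0.11, "spin": 0},
    {"tx": 0, "ty": 0, "tz": -0.14, "spin": 0}
  ]
}}

```text
t: 58.98
ee_pos: [0.4781, -0.3666, 0.2157]
eef_rot: [0.71, 0.704, -0.0, 0.0]
wrist_force: [1.0, -0.1, 0.3]
grip_width: 0.599
grasp_force: 0.0
```

Emit:
{"fn": "drive_tool", "kwargs": {
  "targets": [
    {"tx": 0, "ty": 0, "tz": 0, "spin": 0.12},
    {"tx": 0, "ty": 0, "tz": 0, "spin": 0.24},
    {"tx": 0, "ty": 0, "tz": 0, "spin": 0.36},
    {"tx": 0, "ty": 0, "tz": 0, "spin": 0.48},
    {"tx": 0, "ty": 0, "tz": 0, "spin": 0.6}
  ]
}}

```text
t: 59.4
ee_pos: [0.4783, -0.3662, 0.214]
eef_rot: [0.887, 0.461, 0.0, 0.0]
wrist_force: [0.1, 0.1, -0.9]
grip_width: 0.599
grasp_force: 0.0
```

Emit:
{"fn": "drive_tool", "kwargs": {
  "targets": [
    {"tx": 0, "ty": 0, "tz": 0, "spin": 0.12},
    {"tx": 0, "ty": 0, "tz": 0, "spin": 0.24},
    {"tx": 0, "ty": 0, "tz": 0, "spin": 0.36},
    {"tx": 0, "ty": 0, "tz": 0, "spin": 0.48},
    {"tx": 0, "ty": 0, "tz": 0, "spin": 0.6}
  ],
  "fingers": -0.1
}}

```text
t: 59.82
ee_pos: [0.4783, -0.3662, 0.2138]
eef_rot: [0.984, 0.178, 0.0, -0.0]
wrist_force: [-0.1, -0.4, -1.0]
grip_width: 0.449
grasp_force: 0.0
```

Emit:
{"fn": "drive_tool", "kwargs": {
  "targets": [
    {"tx": 0, "ty": 0, "tz": 0, "spin": 0.12},
    {"tx": 0, "ty": 0, "tz": 0, "spin": 0.24},
    {"tx": 0, "ty": 0, "tz": 0, "spin": 0.365},
    {"tx": 0, "ty": 0, "tz": 0, "spin": 0.365},
    {"tx": 0, "ty": 0, "tz": 0, "spin": 0.365}
  ]
}}

```text
t: 60.23
ee_pos: [0.4783, -0.3662, 0.2136]
eef_rot: [1.0, 0.001, -0.0, 0.0]
wrist_force: [0.7, -0.2, -0.2]
grip_width: 0.449
grasp_force: 0.0
```

```bash
python3 st.py; python3 fl.py w14|grep stop; python3 ball.py
```

```text
60.23 q [ 0.046  0.809  1.024  1.701 -0.771  1.09  -0.252] p [ 0.4783 -0.3662  0.2136] yawy -89.87 F [ 0.7 -0.2 -0.2] M [0.027 0.044 0.03 ] tau7 -0.192 g 0.449 0.0
stopper [365.  10.] 671 [ 0.6011 -0.4371  0.1117] [ 0.6015 -0.4365  0.113 ] [0.013 0.021 0.008]
stopper [254. 170.] 539 [ 0.4986 -0.3684  0.1131] [ 0.4988 -0.3679  0.1131] [0.02  0.019 0.006]
scene 2 177 ball [0.4826 0.2697 0.1055] axis [-0.031 -0.051  0.998] tilt 3.4
scene 3 184 ball [0.401  0.3303 0.1061] axis [-0.028 -0.092  0.995] tilt 5.5
top 2 125 ball [0.4815 0.2704 0.1059] axis [ 0.002 -0.015  1.   ] tilt 0.8
top 3 120 ball [0.3997 0.3311 0.1059] axis [ 0.004 -0.029  1.   ] tilt 1.7
```

The flask stands upright on the worktop at (0.499,-0.368). I'll regrip it along y.

Emit:
{"fn": "drive_tool", "kwargs": {
  "targets": [
    {"tx": 0.01, "ty": 0.001, "tz": 0, "spin": 0},
    {"tx": 0.0203, "ty": 0.002, "tz": 0, "spin": 0},
    {"tx": 0.0203, "ty": 0.002, "tz": 0.005, "spin": 0},
    {"tx": 0.0203, "ty": 0.002, "tz": 0.02, "spin": 0},
    {"tx": 0.0203, "ty": 0.002, "tz": 0.03, "spin": 0}
  ]
}}

```text
t: 60.85
ee_pos: [0.4986, -0.3681, 0.1826]
eef_rot: [1.0, -0.0, -0.0, -0.0]
wrist_force: [-0.3, 1.2, 0.1]
grip_width: 0.449
grasp_force: 0.0
```

Emit:
{"fn": "drive_tool", "kwargs": {
  "targets": [
    {"tx": 0, "ty": 0, "tz": 0.02, "spin": 0},
    {"tx": 0, "ty": 0, "tz": 0.045, "spin": 0},
    {"tx": 0, "ty": 0, "tz": 0.07, "spin": 0},
    {"tx": 0, "ty": 0, "tz": 0.095, "spin": 0},
    {"tx": 0, "ty": 0, "tz": 0.1085, "spin": 0}
  ]
}}

```text
t: 61.27
ee_pos: [0.4974, -0.3668, 0.072]
eef_rot: [1.0, -0.001, -0.002, -0.002]
wrist_force: [-0.5, 0.8, 0.5]
grip_width: 0.451
grasp_force: 0.0
```

Emit:
{"fn": "drive_tool", "kwargs": {
  "targets": [
    {"tx": 0, "ty": 0, "tz": 0, "spin": 0},
    {"tx": 0, "ty": 0, "tz": 0, "spin": 0},
    {"tx": 0, "ty": 0, "tz": 0, "spin": 0},
    {"tx": 0, "ty": 0, "tz": 0, "spin": 0},
    {"tx": 0, "ty": 0, "tz": 0, "spin": 0}
  ],
  "fingers": -1
}}

```text
t: 61.68
ee_pos: [0.4991, -0.3688, 0.0765]
eef_rot: [1.0, -0.001, 0.001, 0.001]
wrist_force: [-0.6, 0.6, -1.3]
grip_width: 0.184
grasp_force: 58.3
```

```bash
python3 st.py
```

```text
61.68 q [ 0.113  0.983  0.872  1.746 -0.954  0.896 -0.155] p [ 0.4991 -0.3688  0.0765] yawy -90.06 F [-0.6  0.6 -1.3] M [ 0.023 -0.01  -0.013] tau7 -0.002 g 0.184 58.3
```

Emit:
{"fn": "drive_tool", "kwargs": {
  "targets": [
    {"tx": 0, "ty": 0, "tz": -0.02, "spin": 0},
    {"tx": 0, "ty": 0, "tz": -0.05, "spin": 0},
    {"tx": 0, "ty": 0, "tz": -0.08, "spin": 0},
    {"tx": 0, "ty": 0, "tz": -0.11, "spin": 0},
    {"tx": 0, "ty": 0, "tz": -0.14, "spin": 0}
  ]
}}

```text
t: 62.1
ee_pos: [0.4984, -0.3684, 0.2175]
eef_rot: [1.0, -0.001, 0.0, 0.0]
wrist_force: [0.6, -0.0, -2.3]
grip_width: 0.179
grasp_force: 58.4
```

Emit:
{"fn": "drive_tool", "kwargs": {
  "targets": [
    {"tx": 0, "ty": 0, "tz": -0.03, "spin": 0},
    {"tx": 0, "ty": 0, "tz": -0.06, "spin": 0},
    {"tx": 0, "ty": 0, "tz": -0.09, "spin": 0},
    {"tx": 0, "ty": 0, "tz": -0.1, "spin": 0},
    {"tx": 0, "ty": 0, "tz": -0.1, "spin": 0}
  ]
}}

```text
t: 62.52
ee_pos: [0.4991, -0.3698, 0.3187]
eef_rot: [1.0, -0.001, 0.002, 0.002]
wrist_force: [1.1, 0.1, -2.3]
grip_width: 0.182
grasp_force: 58.6
```

```bash
python3 st.py
```

```text
62.52 q [ 0.019  0.732  1.101  1.52  -0.67   1.298 -0.376] p [ 0.4991 -0.3698  0.3187] yawy -90.07 F [ 1.1  0.1 -2.3] M [-0.008 -0.001 -0.029] tau7 -0.111 g 0.182 58.6
```

Emit:
{"fn": "drive_tool", "kwargs": {
  "targets": [
    {"tx": 0, "ty": 0, "tz": 0, "spin": -0.1},
    {"tx": 0, "ty": 0, "tz": 0, "spin": -0.2},
    {"tx": 0, "ty": 0, "tz": 0, "spin": -0.3},
    {"tx": 0, "ty": 0, "tz": 0, "spin": -0.4},
    {"tx": 0, "ty": 0, "tz": 0, "spin": -0.5}
  ]
}}

```text
t: 62.93
ee_pos: [0.4981, -0.3673, 0.3131]
eef_rot: [0.968, 0.249, -0.001, -0.001]
wrist_force: [0.1, -0.1, -1.8]
grip_width: 0.18
grasp_force: 58.5
```

Emit:
{"fn": "drive_tool", "kwargs": {
  "targets": [
    {"tx": 0, "ty": 0, "tz": 0, "spin": -0.1},
    {"tx": 0, "ty": 0, "tz": 0, "spin": -0.2},
    {"tx": 0, "ty": 0, "tz": 0, "spin": -0.2},
    {"tx": 0, "ty": 0, "tz": 0, "spin": -0.2}
  ]
}}

```text
t: 63.27
ee_pos: [0.4982, -0.3676, 0.3139]
eef_rot: [0.94, 0.341, -0.0, -0.001]
wrist_force: [-0.1, -0.4, -1.5]
grip_width: 0.187
grasp_force: 58.5
```

Emit:
{"fn": "drive_tool", "kwargs": {
  "targets": [
    {"tx": 0.012, "ty": -0.02, "tz": 0, "spin": 0},
    {"tx": 0.03, "ty": -0.048, "tz": 0, "spin": 0},
    {"tx": 0.048, "ty": -0.076, "tz": 0, "spin": 0},
    {"tx": 0.066, "ty": -0.105, "tz": 0, "spin": 0},
    {"tx": 0.084, "ty": -0.134, "tz": 0, "spin": 0}
  ]
}}

```text
t: 63.68
ee_pos: [0.4759, -0.21, 0.3144]
eef_rot: [0.94, 0.341, -0.001, -0.001]
wrist_force: [0.8, 0.8, -1.4]
grip_width: 0.183
grasp_force: 58.6
```

Emit:
{"fn": "drive_tool", "kwargs": {
  "targets": [
    {"tx": 0.017, "ty": -0.027, "tz": 0, "spin": 0},
    {"tx": 0.034, "ty": -0.054, "tz": 0, "spin": 0},
    {"tx": 0.05, "ty": -0.08, "tz": 0, "spin": 0},
    {"tx": 0.067, "ty": -0.107, "tz": 0, "spin": 0},
    {"tx": 0.084, "ty": -0.134, "tz": 0, "spin": 0}
  ]
}}

```text
t: 64.1
ee_pos: [0.454, -0.0535, 0.3147]
eef_rot: [0.94, 0.341, -0.0, -0.0]
wrist_force: [0.8, -0.0, -1.3]
grip_width: 0.183
grasp_force: 58.5
```

Emit:
{"fn": "drive_tool", "kwargs": {
  "targets": [
    {"tx": 0.017, "ty": -0.027, "tz": 0, "spin": 0},
    {"tx": 0.034, "ty": -0.054, "tz": 0, "spin": 0},
    {"tx": 0.05, "ty": -0.08, "tz": 0, "spin": 0},
    {"tx": 0.067, "ty": -0.107, "tz": 0, "spin": 0},
    {"tx": 0.084, "ty": -0.134, "tz": 0, "spin": 0}
  ]
}}

```text
t: 64.52
ee_pos: [0.432, 0.1031, 0.3149]
eef_rot: [0.94, 0.341, -0.0, -0.0]
wrist_force: [0.5, -0.1, -0.8]
grip_width: 0.182
grasp_force: 58.5
```

```bash
python3 st.py
```

```text
64.52 q [-1.104  0.426  1.151  1.97  -0.454  1.037 -0.621] p [0.432  0.1031 0.3149] yawy -50.15 F [ 0.5 -0.1 -0.8] M [0.071 0.029 0.011] tau7 0.771 g 0.182 58.5
```

Emit:
{"fn": "drive_tool", "kwargs": {
  "targets": [
    {"tx": 0, "ty": 0, "tz": 0, "spin": -0.1},
    {"tx": 0, "ty": 0, "tz": 0, "spin": -0.2},
    {"tx": 0, "ty": 0, "tz": 0, "spin": -0.3},
    {"tx": 0, "ty": 0, "tz": 0, "spin": -0.4},
    {"tx": 0, "ty": 0, "tz": 0, "spin": -0.5}
  ]
}}

```text
t: 64.93
ee_pos: [0.4324, 0.1017, 0.3148]
eef_rot: [0.825, 0.565, -0.001, -0.0]
wrist_force: [0.3, 0.2, -1.6]
grip_width: 0.187
grasp_force: 58.8
```

Emit:
{"fn": "drive_tool", "kwargs": {
  "targets": [
    {"tx": 0.025, "ty": -0.014, "tz": 0, "spin": 0},
    {"tx": 0.055, "ty": -0.03, "tz": 0, "spin": 0},
    {"tx": 0.085, "ty": -0.046, "tz": 0, "spin": 0},
    {"tx": 0.115, "ty": -0.062, "tz": 0, "spin": 0},
    {"tx": 0.1365, "ty": -0.074, "tz": 0, "spin": 0}
  ]
}}

```text
t: 65.35
ee_pos: [0.4124, 0.2588, 0.3145]
eef_rot: [0.826, 0.564, -0.0, -0.0]
wrist_force: [0.2, -0.3, -1.2]
grip_width: 0.184
grasp_force: 58.7
```

Emit:
{"fn": "drive_tool", "kwargs": {
  "targets": [
    {"tx": 0, "ty": 0, "tz": 0, "spin": 0},
    {"tx": 0, "ty": 0, "tz": 0, "spin": 0},
    {"tx": 0, "ty": 0, "tz": 0, "spin": 0},
    {"tx": 0, "ty": 0, "tz": 0, "spin": 0}
  ]
}}

```text
t: 65.68
ee_pos: [0.4137, 0.2541, 0.3152]
eef_rot: [0.827, 0.563, -0.0, 0.0]
wrist_force: [-0.0, -0.7, -2.3]
grip_width: 0.179
grasp_force: 58.7
```

```bash
cat > hang.py <<'E'
from h import *
from scipy.optimize import least_squares
f,W,T,s=wrist();P=cloud(f,W);hs=hsv(f);e=s["ee_pos"]
c0=e-[0,0,.050]
m=(np.linalg.norm(P-c0,axis=-1)<.034)&(P[...,2]<e[2]-.022)&(hs[...,1]<60);q=P[m]
z=least_squares(lambda c:np.linalg.norm(q-c,axis=1)-.027,c0,loss="soft_l1",f_scale=.001)
print("hang ball",len(q),z.x.round(4),"minus tcp",(z.x-e).round(4))
E
python3 st.py; python3 hang.py; python3 ball.py | grep wrist
```

```text
65.68 q [-1.276  0.441  0.972  1.873 -0.418  1.049 -0.509] p [0.4137 0.2541 0.3152] yawy -21.51 F [-0.  -0.7 -2.3] M [-0.052  0.031 -0.062] tau7 -0.007 g 0.179 58.7
hang ball 4749 [0.4136 0.2555 0.2661] minus tcp [-0.0001  0.0014 -0.0491]
wrist 2 1679 ball [0.4835 0.2691 0.1061] axis [-0.009  0.018  1.   ] tilt 1.2
wrist 3 1713 ball [0.4017 0.33   0.1061] axis [ 0.008 -0.014  1.   ] tilt 0.9
```

Emit:
{"fn": "drive_tool", "kwargs": {
  "targets": [
    {"tx": 0.0028, "ty": -0.0027, "tz": 0.02, "spin": 0},
    {"tx": 0.0028, "ty": -0.0027, "tz": 0.05, "spin": 0},
    {"tx": 0.0028, "ty": -0.0027, "tz": 0.08, "spin": 0},
    {"tx": 0.0028, "ty": -0.0027, "tz": 0.11, "spin": 0},
    {"tx": 0.0028, "ty": -0.0027, "tz": 0.13, "spin": 0}
  ]
}}

```text
t: 66.3
ee_pos: [0.4112, 0.2585, 0.1832]
eef_rot: [0.826, 0.564, -0.001, -0.0]
wrist_force: [0.2, -0.1, -1.0]
grip_width: 0.184
grasp_force: 58.6
```

Emit:
{"fn": "drive_tool", "kwargs": {
  "targets": [
    {"tx": 0, "ty": 0, "tz": 0.008, "spin": 0},
    {"tx": 0, "ty": 0, "tz": 0.016, "spin": 0},
    {"tx": 0, "ty": 0, "tz": 0.022, "spin": 0},
    {"tx": 0, "ty": 0, "tz": 0.022, "spin": 0},
    {"tx": 0, "ty": 0, "tz": 0.022, "spin": 0}
  ]
}}

```text
t: 66.72
ee_pos: [0.4127, 0.2594, 0.164]
eef_rot: [0.826, 0.564, 0.001, -0.0]
wrist_force: [-0.5, -0.6, -1.5]
grip_width: 0.185
grasp_force: 58.6
```

```bash
python3 st.py; python3 hang.py
```

```text
66.72 q [-1.115  0.631  0.758  2.054 -0.667  0.715 -0.298] p [0.4127 0.2594 0.164 ] yawy -21.33 F [-0.5 -0.6 -1.5] M [ 0.004 -0.013  0.017] tau7 0.017 g 0.185 58.6
hang ball 4710 [0.4125 0.2605 0.1149] minus tcp [-0.0002  0.0011 -0.0491]
```

Emit:
{"fn": "drive_tool", "kwargs": {
  "targets": [
    {"tx": -0.0017, "ty": 0.0004, "tz": 0.002, "spin": 0},
    {"tx": -0.0017, "ty": 0.0004, "tz": 0.004, "spin": 0},
    {"tx": -0.0017, "ty": 0.0004, "tz": 0.006, "spin": 0},
    {"tx": -0.0017, "ty": 0.0004, "tz": 0.0075, "spin": 0},
    {"tx": -0.0017, "ty": 0.0004, "tz": 0.0075, "spin": 0}
  ]
}}

```text
t: 67.18
ee_pos: [0.4119, 0.2576, 0.1557]
eef_rot: [0.826, 0.564, 0.0, -0.0]
wrist_force: [0.4, 0.6, -0.9]
grip_width: 0.186
grasp_force: 58.7
```

```bash
python3 st.py; python3 hang.py
```

```text
67.18 q [-1.102  0.641  0.742  2.064 -0.683  0.696 -0.282] p [0.4119 0.2576 0.1557] yawy -21.31 F [ 0.4  0.6 -0.9] M [ 0.045 -0.068  0.027] tau7 0.028 g 0.186 58.7
hang ball 5315 [0.412  0.2594 0.1059] minus tcp [ 0.0001  0.0018 -0.0498]
```

Emit:
{"fn": "drive_tool", "kwargs": {
  "targets": [
    {"tx": 0, "ty": 0, "tz": 0.0008, "spin": 0},
    {"tx": 0, "ty": 0, "tz": 0.0008, "spin": 0},
    {"tx": 0, "ty": 0, "tz": 0.0008, "spin": 0}
  ]
}}

```text
t: 67.48
ee_pos: [0.4122, 0.2577, 0.1553]
eef_rot: [0.826, 0.564, 0.0, -0.0]
wrist_force: [-0.7, 0.5, 2.0]
grip_width: 0.184
grasp_force: 59.0
```

```bash
python3 st.py; python3 hang.py
```

```text
67.48 q [-1.101  0.642  0.741  2.064 -0.684  0.694 -0.281] p [0.4122 0.2577 0.1553] yawy -21.32 F [-0.7  0.5  2. ] M [ 0.067 -0.027  0.022] tau7 0.008 g 0.184 59.0
hang ball 5388 [0.4123 0.2595 0.1054] minus tcp [ 0.0001  0.0019 -0.0498]
```

Emit:
{"fn": "drive_tool", "kwargs": {
  "targets": [
    {"tx": 0, "ty": 0, "tz": 0.0006, "spin": 0},
    {"tx": 0, "ty": 0, "tz": 0.0006, "spin": 0},
    {"tx": 0, "ty": 0, "tz": 0.0006, "spin": 0}
  ]
}}

```text
t: 67.78
ee_pos: [0.4124, 0.2578, 0.155]
eef_rot: [0.826, 0.564, 0.001, -0.0]
wrist_force: [-0.7, -0.2, 6.8]
grip_width: 0.181
grasp_force: 59.5
```

Emit:
{"fn": "drive_tool", "kwargs": {
  "targets": [
    {"tx": 0, "ty": 0, "tz": 0, "spin": 0},
    {"tx": 0, "ty": 0, "tz": 0, "spin": 0},
    {"tx": 0, "ty": 0, "tz": 0, "spin": 0},
    {"tx": 0, "ty": 0, "tz": 0, "spin": 0},
    {"tx": 0, "ty": 0, "tz": 0, "spin": 0}
  ],
  "fingers": -0.1
}}

```text
t: 68.2
ee_pos: [0.4117, 0.2573, 0.1542]
eef_rot: [0.826, 0.564, -0.0, 0.0]
wrist_force: [0.3, 1.1, 0.0]
grip_width: 0.454
grasp_force: 0.0
```

```bash
python3 st.py; python3 ball.py | grep " 1 "
```

```text
68.2 q [-1.1    0.643  0.74   2.065 -0.685  0.693 -0.28 ] p [0.4117 0.2573 0.1542] yawy -21.32 F [0.3 1.1 0. ] M [-0.013  0.089 -0.061] tau7 0.0 g 0.454 0.0
wrist 1 5329 ball [0.412  0.2589 0.1061] axis [0.011 0.038 0.999] tilt 2.2
scene 1 195 ball [0.4118 0.2587 0.1055] axis [-0.017 -0.1    0.995] tilt 5.8
top 1 51 ball [0.4108 0.2611 0.109 ] axis [nan nan nan] tilt nan
```

Emit:
{"fn": "drive_tool", "kwargs": {
  "targets": [
    {"tx": 0, "ty": 0, "tz": -0.01, "spin": 0},
    {"tx": 0, "ty": 0, "tz": -0.022, "spin": 0},
    {"tx": 0, "ty": 0, "tz": -0.036, "spin": 0},
    {"tx": 0, "ty": 0, "tz": -0.052, "spin": 0},
    {"tx": 0, "ty": 0, "tz": -0.07, "spin": 0}
  ]
}}

```text
t: 68.77
ee_pos: [0.4116, 0.2571, 0.2255]
eef_rot: [0.826, 0.564, -0.0, 0.0]
wrist_force: [0.3, -0.2, 0.0]
grip_width: 0.453
grasp_force: 0.0
```

Emit:
{"fn": "drive_tool", "kwargs": {
  "targets": [
    {"tx": 0, "ty": 0, "tz": -0.02, "spin": 0},
    {"tx": 0, "ty": 0, "tz": -0.04, "spin": 0},
    {"tx": 0, "ty": 0, "tz": -0.06, "spin": 0},
    {"tx": 0, "ty": 0, "tz": -0.08, "spin": 0},
    {"tx": 0, "ty": 0, "tz": -0.08, "spin": 0}
  ]
}}

```text
t: 69.18
ee_pos: [0.414, 0.2577, 0.3083]
eef_rot: [0.826, 0.564, 0.003, -0.0]
wrist_force: [0.7, 0.6, 0.4]
grip_width: 0.452
grasp_force: 0.0
```

```bash
python3 st.py; python3 ball.py
```

```text
69.18 q [-1.276  0.448  0.966  1.884 -0.432  1.027 -0.5  ] p [0.414  0.2577 0.3083] yawy -21.35 F [0.7 0.6 0.4] M [ 0.025 -0.082  0.026] tau7 -0.224 g 0.452 0.0
wrist 1 1609 ball [0.4121 0.2587 0.1061] axis [0.007 0.025 1.   ] tilt 1.5
wrist 2 1744 ball [0.4835 0.2692 0.1062] axis [-0.011  0.018  1.   ] tilt 1.2
wrist 3 1745 ball [0.4017 0.33   0.1061] axis [ 0.008 -0.012  1.   ] tilt 0.8
scene 1 196 ball [0.4116 0.259  0.1058] axis [-0.03  -0.064  0.997] tilt 4.1
scene 2 179 ball [0.4826 0.2693 0.1056] axis [-0.03  -0.044  0.999] tilt 3.0
scene 3 183 ball [0.4009 0.3304 0.1058] axis [-0.018 -0.08   0.997] tilt 4.7
top 1 119 ball [0.4103 0.2597 0.1061] axis [ 0.011 -0.011  1.   ] tilt 0.9
top 2 100 ball [0.4815 0.2714 0.1064] axis [ 0.077 -0.058  0.995] tilt 5.5
```

All three flasks are upright in their rings. Now to the start key.

Emit:
{"fn": "drive_tool", "kwargs": {
  "targets": [
    {"tx": -0.015, "ty": 0.022, "tz": 0, "spin": 0},
    {"tx": -0.03, "ty": 0.044, "tz": 0, "spin": 0},
    {"tx": -0.0473, "ty": 0.0684, "tz": 0, "spin": 0},
    {"tx": -0.0473, "ty": 0.0684, "tz": 0, "spin": 0},
    {"tx": -0.0473, "ty": 0.0684, "tz": 0, "spin": 0}
  ],
  "fingers": -1
}}

```text
t: 69.75
ee_pos: [0.4585, 0.1865, 0.3037]
eef_rot: [0.827, 0.562, -0.001, 0.0]
wrist_force: [-0.5, 0.5, -0.2]
grip_width: -0.001
grasp_force: 0.0
```

Emit:
{"fn": "drive_tool", "kwargs": {
  "targets": [
    {"tx": 0, "ty": 0, "tz": 0.02, "spin": 0},
    {"tx": 0, "ty": 0, "tz": 0.05, "spin": 0},
    {"tx": 0, "ty": 0, "tz": 0.08, "spin": 0},
    {"tx": 0, "ty": 0, "tz": 0.1, "spin": 0},
    {"tx": 0, "ty": 0, "tz": 0.1, "spin": 0}
  ]
}}

```text
t: 70.17
ee_pos: [0.4545, 0.189, 0.2003]
eef_rot: [0.825, 0.565, -0.004, -0.001]
wrist_force: [-1.3, -0.3, 0.3]
grip_width: 0.002
grasp_force: 0.0
```

Emit:
{"fn": "drive_tool", "kwargs": {
  "targets": [
    {"tx": 0, "ty": 0, "tz": 0.0, "spin": 0},
    {"tx": 0, "ty": 0, "tz": 0.0, "spin": 0},
    {"tx": 0, "ty": 0, "tz": 0.0, "spin": 0}
  ]
}}

```text
t: 70.42
ee_pos: [0.4592, 0.189, 0.2056]
eef_rot: [0.826, 0.564, 0.001, 0.0]
wrist_force: [0.2, -0.2, -1.1]
grip_width: -0.002
grasp_force: 0.0
```

```bash
python3 st.py; python3 bath.py w15 | egrep "green|red"; python3 ball.py
```

```text
70.42 q [-0.984  0.584  0.818  1.991 -0.587  0.815 -0.201] p [0.4592 0.189  0.2056] yawy -21.28 F [ 0.2 -0.2 -1.1] M [-0.04  -0.014  0.023] tau7 -0.007 g -0.002 0.0
green [253. 198.] 731 zt 0.1095 ctr [0.459  0.1885 0.1071] [0.4593 0.1891 0.1083] yaw 108.1 [0.0106 0.0107]
red [314.2 178.3] 1129 zt 0.1402 ctr [0.5037 0.195  0.138 ] [0.5031 0.1958 0.1391] yaw 118.4 [0.0055 0.0202]
red [197.5 239.4] 1409 zt 0.14 ctr [0.4151 0.1816 0.138 ] [0.4155 0.1826 0.1388] yaw 127.2 [0.0054 0.02  ]
wrist 1 3917 ball [0.412  0.2588 0.106 ] axis [0.026 0.01  1.   ] tilt 1.6
wrist 2 3550 ball [0.4833 0.2694 0.1061] axis [0.001 0.003 1.   ] tilt 0.2
wrist 3 4625 ball [0.4015 0.3302 0.1061] axis [ 0.066 -0.095  0.993] tilt 6.6
scene 1 188 ball [0.4116 0.2591 0.1053] axis [-0.025 -0.06   0.998] tilt 3.7
scene 2 179 ball [0.4827 0.2691 0.1056] axis [-0.032 -0.049  0.998] tilt 3.4
scene 3 183 ball [0.4012 0.3308 0.1056] axis [-0.031 -0.102  0.994] tilt 6.1
```

Emit:
{"fn": "drive_tool", "kwargs": {
  "targets": [
    {"tx": 0, "ty": 0, "tz": 0.02, "spin": 0},
    {"tx": 0, "ty": 0, "tz": 0.04, "spin": 0},
    {"tx": 0, "ty": 0, "tz": 0.06, "spin": 0},
    {"tx": 0, "ty": 0, "tz": 0.075, "spin": 0},
    {"tx": 0, "ty": 0, "tz": 0.08, "spin": 0}
  ]
}}

```text
t: 71.03
ee_pos: [0.4574, 0.1884, 0.123]
eef_rot: [0.826, 0.564, -0.001, -0.0]
wrist_force: [-0.8, 0.1, 0.4]
grip_width: -0.003
grasp_force: 0.0
```

Emit:
{"fn": "drive_tool", "kwargs": {
  "targets": [
    {"tx": 0, "ty": 0, "tz": 0.003, "spin": 0},
    {"tx": 0, "ty": 0, "tz": 0.006, "spin": 0},
    {"tx": 0, "ty": 0, "tz": 0.009, "spin": 0},
    {"tx": 0, "ty": 0, "tz": 0.011, "spin": 0},
    {"tx": 0, "ty": 0, "tz": 0.011, "spin": 0}
  ]
}}

```text
t: 71.45
ee_pos: [0.4591, 0.1887, 0.1139]
eef_rot: [0.826, 0.564, 0.001, 0.0]
wrist_force: [1.1, 0.2, 1.5]
grip_width: 0.002
grasp_force: 1.3
```

```bash
python3 st.py
```

```text
71.45 q [-0.871  0.708  0.655  2.068 -0.756  0.616 -0.059] p [0.4591 0.1887 0.1139] yawy -21.32 F [1.1 0.2 1.5] M [ 0.045 -0.06   0.016] tau7 0.034 g 0.002 1.3
```

Emit:
{"fn": "drive_tool", "kwargs": {
  "targets": [
    {"tx": 0, "ty": 0, "tz": 0.001, "spin": 0},
    {"tx": 0, "ty": 0, "tz": 0.002, "spin": 0},
    {"tx": 0, "ty": 0, "tz": 0.003, "spin": 0},
    {"tx": 0, "ty": 0, "tz": 0.003, "spin": 0}
  ]
}}

```text
t: 71.78
ee_pos: [0.4592, 0.1887, 0.1115]
eef_rot: [0.826, 0.564, 0.001, -0.0]
wrist_force: [-1.7, -0.8, 11.6]
grip_width: -0.001
grasp_force: 6.0
```

```bash
python3 st.py
```

```text
71.78 q [-0.867  0.711  0.65   2.069 -0.761  0.611 -0.054] p [0.4592 0.1887 0.1115] yawy -21.33 F [-1.7 -0.8 11.6] M [-0.02   0.235 -0.029] tau7 0.013 g -0.001 6.0
```

Emit:
{"fn": "drive_tool", "kwargs": {
  "targets": [
    {"tx": 0, "ty": 0, "tz": 0.001, "spin": 0},
    {"tx": 0, "ty": 0, "tz": 0.002, "spin": 0},
    {"tx": 0, "ty": 0, "tz": 0.002, "spin": 0}
  ]
}}

```text
t: 72.03
ee_pos: [0.4592, 0.1887, 0.1111]
eef_rot: [0.826, 0.564, 0.002, -0.001]
wrist_force: [-5.0, 0.0, 30.8]
grip_width: -0.001
grasp_force: 15.2
```

```bash
python3 st.py
```

```text
72.03 q [-0.864  0.711  0.648  2.07  -0.764  0.61  -0.051] p [0.4592 0.1887 0.1111] yawy -21.36 F [-5.   0.  30.8] M [-0.142  1.16   0.076] tau7 0.011 g -0.001 15.2
```

The key is fully down, bottomed out at 31 N. I'll let it go, rise, and check everything.

Emit:
{"fn": "drive_tool", "kwargs": {
  "targets": [
    {"tx": 0, "ty": 0, "tz": -0.01, "spin": 0},
    {"tx": 0, "ty": 0, "tz": -0.03, "spin": 0},
    {"tx": 0, "ty": 0, "tz": -0.06, "spin": 0},
    {"tx": 0, "ty": 0, "tz": -0.09, "spin": 0},
    {"tx": 0, "ty": 0, "tz": -0.12, "spin": 0}
  ]
}}

```text
t: 72.45
ee_pos: [0.4576, 0.1882, 0.2293]
eef_rot: [0.826, 0.564, -0.001, -0.0]
wrist_force: [1.1, 0.3, 0.8]
grip_width: -0.0
grasp_force: 0.0
```

Emit:
{"fn": "drive_tool", "kwargs": {
  "targets": [
    {"tx": 0, "ty": 0, "tz": -0.02, "spin": 0},
    {"tx": 0, "ty": 0, "tz": -0.05, "spin": 0},
    {"tx": 0, "ty": 0, "tz": -0.08, "spin": 0},
    {"tx": 0, "ty": 0, "tz": -0.08, "spin": 0},
    {"tx": 0, "ty": 0, "tz": -0.08, "spin": 0}
  ]
}}

```text
t: 72.87
ee_pos: [0.4588, 0.1889, 0.3094]
eef_rot: [0.825, 0.564, 0.001, -0.0]
wrist_force: [0.1, -0.1, -0.5]
grip_width: 0.002
grasp_force: 0.0
```

```bash
python3 st.py; python3 bath.py w16 | egrep "green|red"; python3 ball.py|egrep "wrist|top"
python3 - <<'E'
from h import *
from rig import grab_frame
f=grab_frame("top");P=cloud(f)
m=(P[...,2]>.03)&(P[...,2]<.13)&(P[...,0]>.4)&(P[...,0]<.68)&(P[...,1]>-.6)&(P[...,1]<-.29)
print([(P[l].mean(0).round(3),a) for c,a,l in blobs(m,6)])
E
```

```text
72.87 q [-1.09   0.46   0.951  1.859 -0.433  1.043 -0.336] p [0.4588 0.1889 0.3094] yawy -21.28 F [ 0.1 -0.1 -0.5] M [ 0.005 -0.013 -0.046] tau7 -0.054 g 0.002 0.0
green [253.1 166.7] 383 zt 0.1094 ctr [0.4589 0.1878 0.1078] [0.4592 0.1885 0.1084] yaw 74.0 [0.0106 0.0109]
red [294.4 149.3] 474 zt 0.1404 ctr [0.5033 0.1949 0.138 ] [0.5031 0.1957 0.1393] yaw 118.4 [0.0053 0.0195]
red [214.4 193.8] 551 zt 0.1402 ctr [0.4154 0.1817 0.1378] [0.4156 0.1821 0.139 ] yaw 126.6 [0.0052 0.0197]
wrist 1 1808 ball [0.412  0.2587 0.106 ] axis [0.021 0.016 1.   ] tilt 1.5
wrist 2 1951 ball [0.4833 0.2692 0.1061] axis [-0.     0.009  1.   ] tilt 0.5
wrist 3 2318 ball [0.4016 0.33   0.1061] axis [ 0.025 -0.026  0.999] tilt 2.1
[(array([ 0.618, -0.311,  0.053]), np.int32(46)), (array([ 0.6  , -0.431,  0.057]), np.int32(153))]
```

The key is back up, the wings are where I left them, and the flasks are upright. Only the vial and the pink flask remain on the worktop, so I'm handing in.

```bash
python3 -c "
from rig import env
print(env.finish_job())"
```

```text
the job is handed in; nothing more can be done
None
```

The job is handed in, with no verdict returned. Both drain plugs were turned until the taper bit (about 0.3 to 0.4 rad past by torque estimate), all three flasks present stand upright in rings 1, 2 and 3, and the start key was then pressed fully down and released. The ring 1 flask tipped about 45° while I was straightening it, so I set it down on the worktop and seated it again.

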